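Load a dial force gauge with its check weight

TASK

Get the dial force gauge ready for its check. First free the load rod: turn both transport-lock knobs on top of the gauge counter-clockwise (seen from above) fully to their end stops. Then hang the largest of the three weights by its handle on the gauge's hook and let go, so that it hangs freely and still and the dial shows its load; leave the other two weights standing where they are.

Things in the scene. Friction and masses are not known exactly. Their poses are not given: they have to be found in the camera images.
- stand: Fixed gauge stand, origin on the table, x from the dial's front to the back, z up. Grey base plate 155 x 110 x 18 mm; column 26 mm thick at x = +45, 0.30 m tall; grey housing 60 (x) x 134 (y) x 58 mm centred at x = -28, z 208 to 266, round dial in front. The load rod comes out below it at x = -40, y = 0. The housing overhangs the hook: bring the weight from the front with a tilted tool.
- lock_left (a joint): Angle of the left lock knob (left seen from the robot, stand y = +47 mm), rad: 0 fully locked, 1.40 open at its end stop; grows counter-clockwise seen from above. Stays where it is left; turning takes about 0.05 N m.
- lock_left_grip (a point): On the left lock knob's black grip bar, on the knob's upright axis (z), 8.5 mm below the bar's top. The bar is 32 mm long (this point's x), 10 mm thick (its y) and stands 17.5 mm above a steel skirt 27 mm wide, 7 mm high, on the housing's top. The point turns with the knob.
- lock_right (a joint): Angle of the right lock knob (stand y = -47 mm), as for the left one.
- lock_right_grip (a point): The same point on the right lock knob's grip bar.
- load_rod (a joint): Downward travel of the load rod, m: 0 unloaded, about 0.009 with the large weight hanging and both locks open (spring 490 N/m, stop at 0.015). While a lock is closed its tab under the housing holds the rod's cross yoke up.
- hook_seat (a point): Bottom of the hook, where the axis of a hanging handle's wire rests; moves with the load rod; axes as the stand's. Hook of 6 mm round steel in the x-z plane, free end toward -x (the robot) and up: the end spans x -18 to -12 mm, top 15.5 mm above this point; the hook's back is 10 mm behind it, the shank 37 mm above. Pass the wire over the end at least 18 mm above this point, lower it just behind.
- mat: Black rubber mat 115 x 290 x 3 mm on the table on which the three weights stand in a row along its y. Origin at the centre of its underside.
- weight_large: The largest weight, 0.5 kg: upright steel cylinder 46 mm in diameter and 38 mm high with a fixed arched handle of 5 mm wire on top, in the weight's y-z plane, 37 mm wide over all, its top wire's axis 78 mm above the weight's underside; free opening under it 27 mm wide and 37 mm high. Origin at the centre of the underside, z up.
- weight_large_handle (a point): Middle of the top of the large weight's handle, on the wire's axis (78 mm above the underside). Axes as the weight's: the wire runs along y here.
- weight_medium: The medium weight, 0.2 kg: same shape, 34 mm diameter, 28 mm high, 64.5 mm with its handle. Origin at the centre of the underside. To be left alone.
- weight_small: The small weight, 0.1 kg: same shape, 27 mm diameter, 22 mm high, 54.5 mm with its handle. Origin at the centre of the underside. To be left alone.
Mind the look-alikes: they are no part of the job. Leave any green look-alike of the weight_large alone.

How it is judged:
By the outcome, as a careful person would: the job done as asked, in the order asked, and still so for the second after the job is handed in, with the robot touching nothing.
It also fails if it takes over 72 s, if anything falls off the work surface, if the arm or the gripper's body presses on something with over 40 N, if the wrist force passes 120 N, or if a joint passes its speed limit or range.

ROBOT

A 7-joint arm with a two-finger parallel gripper is mounted at the origin on a cart in front of the work surface, level with it; the furniture and walls round the work are solid. World frame = base frame: x ahead of the robot, y to its left, z up, the work surface at z = 0. Lengths are in m, angles in rad, forces in N, time in s.
With the tool pointing down it reaches from about 0.35 to 0.9 m from the base axis. Payload 19.9 kg.
Tool frame: the origin (TCP) lies on the centre line of the jaws, within the pads' length; the fingertips stand 14 mm ahead of it and the grasp point (between the pads) lies 5 mm behind it (bot.tip_reach is the distance from the TCP to the fingertips, in m); z points along the fingers, x is the direction in which the jaws open and shut, and the axes are right-handed (so a half turn about z gives the same grasp; the last joint's range is limited). The gripper opens to 85 mm and grips with 20 to 120 N. Pads are 22 mm wide; open, the fingers measure 114 mm over their backs; the gripper's body (76 mm by 85 mm) begins 54 mm behind the grasp point. The pads swing forward as they close: fully open they stand 13 mm farther back than shut.
Start: joints at [1.087, 0.417, -0.01, 1.614, 0.005, 1.111, -0.053], TCP at [0.267, -0.565, 0.245] pointing down, gripper open.
Joint ranges: [-2.81, 2.81], [-0.39, 2.02], [-1.27, 1.25], [0.06, 2.57], [-1.19, 4.33], [0.19, 2], [-2.82, 2.82]. Speed limits (rad/s): [1.89, 1.89, 2.39, 2.39, 3.01, 3.01, 3.01].

INTERFACE

Orientations are given as a unit quaternion [x, y, z, w].
In Python, from cell import bot gives the robot as it stands.
- The arm moves only by the tool play_rows, never from a script. Its argument "rows" is a list of rows, each an object with "slide": the shift along the tool's x, y, z in m, a list of three; "turn": the turn about the tool's z in degrees. In form: [{"slide": [x, y, z], "turn": turn}, ...]. A call has 1 to 20 rows; each row is the pose to reach, as a shift and turn from the pose commanded when the call began, along the tool's axes at that moment; what a row does not reach only later rows make up. A row lasts 1/12 s, in which the tool goes at most 41.7 mm and 7.16 degrees, less where a joint would pass 70% of its speed; a pose out of reach is approached as far as the arm can. A call with a gripper value outside its range is refused whole. "hand" is the finger opening in m, from 0 to 0.0854, set as the call begins (left out, the last holds). The fingers move at their own pace and stop on an object; the grip force is fixed at half the most. Time passes only in rows, so rows that repeat a pose let the fingers close. It gives the time, the measured TCP pose, the force and the opening at its end, in the units of the state.
- bot.observe(): the state, without advancing time (a new reading comes with each control period).
- bot.read_camera(name): name is "side" or "top"; returns a dict with "pixels" (420x560x3 uint8, red, green, blue), "depth" (420x560 float32, m along the optical axis (not along the pixel's ray), 0 where there is no reading), "vertical_fov" (degrees; the focal length in pixels is half the picture's height over the tangent of half this angle, whatever the lens; pixels are square), "cx", "cy" (the principal point, pixels), "cam_to_world" (4x4, takes a point from camera to world coordinates). Camera axes: x right, y down, z forward; pixel columns grow to the right and rows downward; lengths in m; the calibration is good to about 2 mm. A picture is of the moment at which its call begins.
- bot.hand_in(): hands the job in, once; it reports no verdict.
The state is a dict: "t": time; "joint_positions": joint angles; "qvel": joint speeds; "joint_efforts": joint torques, N m; "tool_pos": TCP position; "tcp_rot": TCP orientation; "force": force on the tool from outside, world axes, zero at the start; "torque": the same for the moment, N m; "gripper_width": opening from 0.0 (shut) to 1.0 (fully open).
Only numpy, scipy, OpenCV 4.12 (cv2) and the standard library are available. Lean on these libraries where they do the work, as an engineer would, in place of code of your own. Each camera call takes 0.05 s, during which the arm holds its last target.

## Working session

There is one attempt and no reset: what is moved stays moved. The work goes in short steps, Python scripts to look and compute and a tool call to move; the robot and the scene stay as the last step left them, time stands still between calls to the robot, and variables do not carry over. Pictures are saved under pics/ and viewed, and the job is handed in when it is done.

Besides the shell and the picture viewer there is one more tool, called after "Emit:" by a JSON object that holds its "name" and its "arguments". play_rows: Moves the arm, as the interface text tells. Its arguments: {"type":"object","properties":{"rows":{"type":"array","items":{"type":"object","properties":{"slide":{"type":"array","items":{"type":"number"}},"turn":{"type":"number"}}}},"hand":{"type":"number"}},"required":["rows"]}

```bash
mkdir -p pics; ls
cat > h.py <<'E'
import numpy as np, cv2
from cell import bot
def cam(n,save=None):
    c=bot.read_camera(n)
    c['f']=210/np.tan(np.radians(c['vertical_fov'])/2)
    if save: cv2.imwrite('pics/'+save,cv2.cvtColor(c['pixels'],cv2.COLOR_RGB2BGR))
    d=c['depth'];v,u=np.mgrid[:420,:560]
    P=np.stack([(u-c['cx'])/c['f']*d,(v-c['cy'])/c['f']*d,d],-1)
    T=np.array(c['cam_to_world']); c['W']=P@T[:3,:3].T+T[:3,3]
    c['W'][d==0]=np.nan
    return c
E
python3 - <<'E'
from h import *
s=bot.observe();print(s)
for n in('side','top'):
    c=cam(n,n+'0.png');np.save(n+'0.npy',c['W']);print(n,np.round(c['cam_to_world'],3),c['f'],c['cx'],c['cy'])
E
```

```text
pics
{'t': 0.0, 'joint_positions': array([ 1.08752726,  0.41799941, -0.01033258,  1.61417861,  0.004691  ,
        1.11067841, -0.05303473]), 'qvel': array([-0.00010338, -0.0009071 , -0.00095268, -0.00044206,  0.00017462,
        0.00052873, -0.00044143]), 'joint_efforts': array([ 2.84065711e-03, -8.64452505e+01,  6.80268724e-01, -4.34917831e+01,
        1.92601781e-02,  7.51452288e-03,  1.30347172e-05]), 'tool_pos': array([ 0.2670809 , -0.564696  ,  0.24464237]), 'tcp_rot': array([ 8.44847833e-01, -5.35006313e-01, -5.42012444e-04, -3.00634506e-04]), 'force': array([ 0.28107708,  0.91272192, -0.16918136]), 'torque': array([-1.69918897e-02, -4.81651949e-05, -6.62503901e-02]), 'gripper_width': 1.002192604999584}
side [[-0.986 -0.08   0.143  0.388]
 [-0.163  0.552 -0.818  0.817]
 [-0.013 -0.83  -0.557  0.832]
 [ 0.     0.     0.     1.   ]] 467.47125910906885 284.50041551505177 208.00790382956018
top [[-0.02  -0.986  0.164  0.41 ]
 [-0.999  0.025  0.027 -0.136]
 [-0.03  -0.163 -0.986  1.085]
 [ 0.     0.     0.     1.   ]] 412.5087268936923 287.7780840615645 208.74978606864426
```

View pics/side0.png

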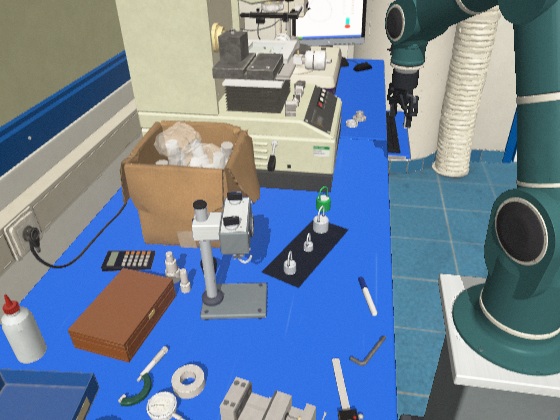

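View pics/top0.png

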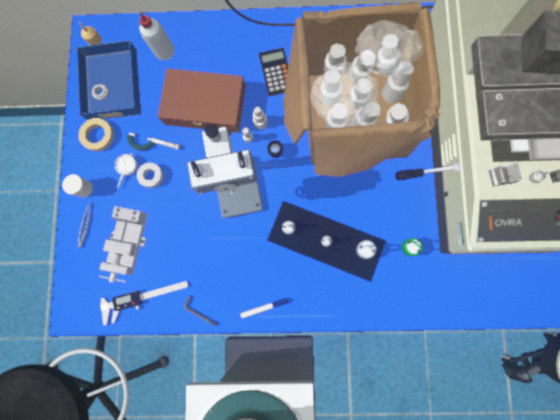

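Run:
```python
from h import *
t=cv2.imread('pics/top0.png');s=cv2.imread('pics/side0.png')
cv2.imwrite('pics/tz.png',cv2.resize(t[110:290,170:440],None,fx=2.9,fy=2.9,interpolation=cv2.INTER_CUBIC))
cv2.imwrite('pics/sz.png',cv2.resize(s[170:330,180:370],None,fx=3.7,fy=3.7,interpolation=cv2.INTER_CUBIC))
```

```text
(no output)
```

View pics/tz.png

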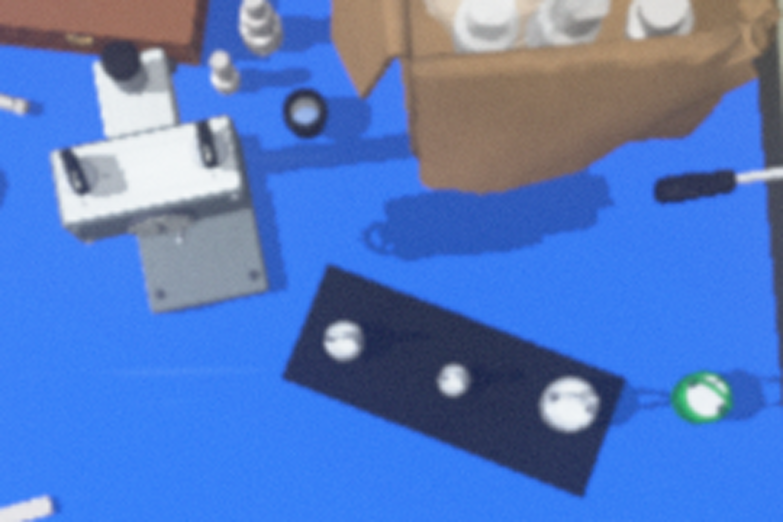

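View pics/sz.png

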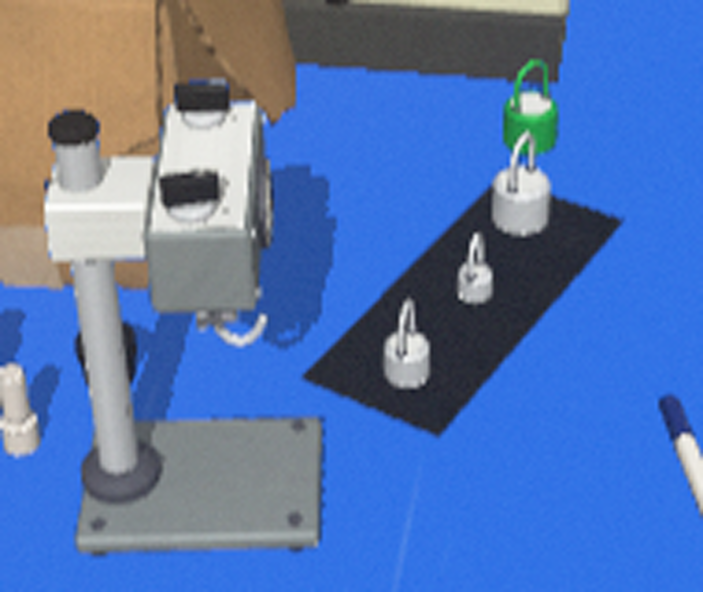

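Run:
```python
from h import *
def rect(p):
    r=cv2.minAreaRect((p*1000).astype(np.float32)); return np.round(r[0],1),np.round(r[1],1),round(r[2],2)
for n in('top','side'):
    W=np.load(n+'0.npy');im=cv2.imread(f'pics/{n}0.png').astype(int);x,y,z=W[...,0],W[...,1],W[...,2]
    b,g,r=im[...,0],im[...,1],im[...,2]
    near=(x>0.3)&(x<0.8)&(y>-.1)&(y<0.2)
    m=(x>.35)&(x<.7)&(y>-.06)&(y<.2)
    print(n)
    hs=m&(abs(z-.266)<.006)&(b-r<40); print('house',hs.sum(),rect(W[hs][:,:2]),np.nanmedian(z[hs]))
    bp=m&(abs(z-.018)<.006)&(b-r<60)&(x<.62); print('base',bp.sum(),rect(W[bp][:,:2]))
    kb=m&(z>.274)&(z<.30)
    nn,l=cv2.connectedComponents(kb.astype(np.uint8))
    for i in range(1,nn):
        k=l==i
        if k.sum()>5: v,u=np.nonzero(k);print('hi',k.sum(),u.mean().round(),v.mean().round(),rect(W[k][:,:2]),np.median(z[k]).round(4),z[k].max().round(4))
    # dark mat
    mm=(x>.25)&(x<.6)&(y<-.0)&(y>-.45)&(abs(z)<.012)&(b<80)
    mm=cv2.morphologyEx(mm.astype(np.uint8),cv2.MORPH_OPEN,np.ones((3,3)))>0
    print('mat',mm.sum(),rect(W[mm][:,:2]))
    up=(x>.25)&(x<.55)&(y<-.05)&(y>-.5)&(z>.012)&(z<.12)
    nn,l=cv2.connectedComponents(up.astype(np.uint8))
    for i in range(1,nn):
        k=l==i
        if k.sum()>15: v,u=np.nonzero(k);print('w',k.sum(),u.mean().round(),v.mean().round(),rect(W[k][:,:2]),z[k].max().round(4),np.median(z[k]).round(4))
```

```text
top
house 1502 (array([648.4,  26.1]), array([100.7, 130.9]), 11.35) 0.26662349402306923
base 641 (array([511.5,  92.7]), array([103.7, 320.3]), 50.79)
hi 76 212.0 135.0 (array([695.5,  37.2]), array([ 8.5, 23.6]), 2.01) 0.2956 0.3
hi 111 241.0 159.0 (array([645.1, -21.1]), array([28.8, 21.8]), 42.45) 0.2897 0.2947
hi 119 195.0 169.0 (array([628.1,  72. ]), array([29.9, 21.5]), 44.53) 0.2893 0.2943
mat 58 (array([ 503.1, -241.4]), array([36.7, 21.2]), 89.58)
w 546 445.0 235.0 (array([ 502.8, -491.4]), array([94.2,  9.7]), 3.74) 0.12 0.072
w 130 288.0 227.0 (array([ 536.1, -106.6]), array([31.1, 27.8]), 88.33) 0.0697 0.0314
w 87 326.0 240.0 (array([ 500.7, -203.1]), array([23.3, 25.3]), 0.05) 0.059 0.0257
w 298 412.0 246.0 (array([ 480.5, -418.5]), array([43.1, 44.5]), 75.47) 0.082 0.0377
w 279 366.0 249.0 (array([ 477. , -302.5]), array([45.2, 42.8]), 89.55) 0.0862 0.0411
w 71 277.0 303.0 (array([345.6, -74.5]), array([12.7, 51.5]), 17.07) 0.0184 0.0141
side
house 852 (array([650.3,  29.9]), array([103.5, 132.9]), 7.23) 0.2666298296850301
base 620 (array([601.7,  20.5]), array([ 51.3, 115.3]), 7.6)
hi 130 234.0 196.0 (array([646.4, -18.6]), array([31.1, 16.3]), 25.07) 0.2851 0.2931
hi 68 203.0 208.0 (array([695.4,  42.4]), array([22.1,  7. ]), 83.04) 0.2903 0.2998
hi 149 231.0 221.0 (array([628.5,  76.9]), array([30.7, 16.6]), 14.31) 0.2856 0.2927
mat 2066 (array([ 505.1, -203.2]), array([291.7, 115.2]), 67.17)
w 1192 319.0 191.0 (array([ 502.1, -388.1]), array([ 92. , 224.2]), 1.09) 0.1197 0.0482
w 98 308.0 243.0 (array([ 501.4, -201.1]), array([22.3, 27.7]), 7.52) 0.0565 0.0257
w 158 290.0 264.0 (array([ 537. , -104.5]), array([26.2, 36.9]), 8.27) 0.0693 0.0311
w 52 363.0 284.0 (array([346.5, -74.2]), array([11.9, 49.6]), 13.2) 0.0178 0.0141
```

```bash
cat > m.py <<'E'
from h import *
def rect(p):
    r=cv2.minAreaRect((p*1000).astype(np.float32)); return np.round(r[0],1),np.round(r[1],1),round(r[2],2)
def run(cs):
  for n,(W,im) in cs.items():
    x,y,z=W[...,0],W[...,1],W[...,2]; im=im.astype(int)
    b,g,r=im[...,0],im[...,1],im[...,2]
    print(n)
    for nm,c in(('L',(.628,.075)),('R',(.646,-.02))):
        k=(np.hypot(x-c[0],y-c[1])<.03)&(abs(z-.2905)<.005)&(b+g+r<240)
        p=W[k][:,:2]; mu=p.mean(0); w,v=np.linalg.eigh(np.cov(p.T)); print(nm,k.sum(),(mu*1000).round(1),np.degrees(np.arctan(v[1,1]/v[0,1])).round(1),np.sqrt(w)*1000,rect(p))
if __name__=='__main__':
  run({n:(np.load(n+'0.npy'),cv2.imread(f'pics/{n}0.png')) for n in('top','side')})
  for n in('top','side'):
    W=np.load(n+'0.npy');im=cv2.imread(f'pics/{n}0.png').astype(int);x,y,z=W[...,0],W[...,1],W[...,2]
    b,g,r=im[...,0],im[...,1],im[...,2]
    bp=(x>.45)&(x<.70)&(y>-.06)&(y<.12)&(abs(z-.018)<.007)&(b-r<70)
    bp=cv2.morphologyEx(bp.astype(np.uint8),cv2.MORPH_OPEN,np.ones((3,3)))>0
    print(n,'base',rect(W[bp][:,:2]),bp.sum())
    hs=(x>.55)&(x<.75)&(y>-.06)&(y<.12)&(abs(z-.266)<.007)
    print('house',rect(W[hs][:,:2]))
    hk=(np.hypot(x-.6,y-.02)<.12)&(z>.10)&(z<.205)&(x<.66)
    nn,l=cv2.connectedComponents(hk.astype(np.uint8))
    for i in range(1,nn):
        k=l==i
        if k.sum()>8:
            v,u=np.nonzero(k);print('hook?',k.sum(),u.min(),u.max(),v.min(),v.max(),np.round(W[k].min(0),4),np.round(W[k].max(0),4))
    # large weight
    k=(np.hypot(x-.477,y+.302)<.04)&(z>.058)&(z<.1); p=W[k]
    mu=p[:,:2].mean(0);w,v=np.linalg.eigh(np.cov(p[:,:2].T));print('handle',k.sum(),mu.round(4),np.degrees(np.arctan2(v[1,1],v[0,1])),np.sqrt(w),p[:,2].max())
    k=(np.hypot(x-.477,y+.302)<.05)&(abs(z-.041)<.004)&(b-r<90); p=W[k]
    (cx,cy),rad=cv2.minEnclosingCircle((p[:,:2]*1000).astype(np.float32)); print('disc',k.sum(),cx,cy,rad,np.median(p[:,2]))
E
python3 m.py
```

```text
top
L 18 [631.   69.7] 26.7 [1.40068848 7.33755873] (array([627.7,  68. ]), array([25.8,  4.3]), 25.25)
R 18 [649.2 -22. ] 16.2 [1.36250142 6.31058626] (array([644.5, -23.6]), array([27. ,  4.4]), 16.51)
side
L 66 [628.7  75.2] 18.8 [2.64167174 8.83798196] (array([629. ,  74.7]), array([30.3, 11.6]), 12.57)
R 57 [646.4 -17.3] 11.8 [3.07373149 8.72314024] (array([646. , -19.1]), array([30.6, 13.5]), 14.63)
top base (array([615.3,  20.3]), array([ 77.3, 107.3]), 10.61) 1086
house (array([657.8,  29.2]), array([120.3, 133.5]), 10.99)
hook? 9 231 233 189 193 [0.6048 0.0179 0.135 ] [0.6176 0.0207 0.1531]
handle 32 [ 0.4774 -0.3018] 68.52605031586138 [0.00134386 0.01128677] 0.08623870763070873
disc 210 477.1869201660156 -302.754150390625 22.69474220275879 0.041022208673589744
side base (array([642.8,  28.7]), array([133.3, 112.9]), 11.21) 1664
house (array([657.6,  33.1]), array([121. , 133.9]), 10.39)
hook? 86 233 251 255 263 [0.6062 0.0203 0.1319] [0.6351 0.0784 0.1995]
handle 32 [ 0.4775 -0.2989] 67.74191534515612 [0.00151034 0.01332744] 0.08460108673412858
disc 104 476.2146301269531 -300.3360900878906 23.950679779052734 0.040706547578385655
```

Run:
```python
from h import *
o=np.array([.6555,.0307]);a=np.radians(10.7);R=np.array([[np.cos(a),-np.sin(a)],[np.sin(a),np.cos(a)]])
for n in('top','side'):
    W=np.load(n+'0.npy');im=cv2.imread(f'pics/{n}0.png')
    S=W.copy();S[...,:2]=(W[...,:2]-o)@R
    k=(abs(S[...,1])<.012)&(S[...,0]<-.01)&(S[...,0]>-.1)&(S[...,2]>.11)&(S[...,2]<.205)
    for v,u in zip(*np.nonzero(k)): print(n,u,v,(S[v,u]*1000).round(1),im[v,u])
    # housing top extents, row by row
    k=(abs(S[...,2]-.266)<.004)&(abs(S[...,1])<.075)&(S[...,0]>-.1)&(S[...,0]<.1)
    for lo in range(-70,70,14):
        q=k&(S[...,1]*1000>lo)&(S[...,1]*1000<lo+14)
        if q.sum():print(n,'y',lo,(S[...,0][q].min()*1000).round(1),(S[...,0][q].max()*1000).round(1))
    q=k&(S[...,0]<.002);print('yrange',S[...,1][q].min(),S[...,1][q].max())
im=cv2.imread('pics/side0.png');cv2.imwrite('pics/hk.png',cv2.resize(im[180:280,190:290],None,fx=6,fy=6,interpolation=cv2.INTER_CUBIC))
```

```text
top 232 189 [-39.1  -2.8 136.3] [149 137 131]
top 232 190 [-42.4  -2.7 139.9] [155 141 132]
top 233 190 [-41.7  -4.5 135. ] [149 133 125]
top 231 191 [-47.2  -1.6 152.3] [178 163 154]
top 232 191 [-47.9  -3.9 153.1] [160 144 138]
top 231 192 [-49.8  -1.2 153.1] [199 187 175]
top 232 192 [-49.6  -3.2 150.3] [186 169 161]
top 231 193 [-51.7  -0.6 151.5] [195 182 170]
top 232 193 [-51.2  -2.3 147.3] [182 169 159]
top y -70 -53.2 5.7
top y -56 -52.7 6.4
top y -42 -51.7 6.1
top y -28 -56.8 50.9
top y -14 -58.2 44.6
top y 0 -57.9 41.0
top y 14 -52.0 6.5
top y 28 -51.7 7.5
top y 42 -53.1 7.6
top y 56 -50.6 6.4
yrange -0.06870333841475955 0.06469520329496427
side 250 256 [-47.8  -1.  150.3] [211 209 205]
side 251 256 [-50.1  -1.1 150.1] [217 213 209]
side 249 257 [-45.3  -1.3 147.1] [174 161 155]
side 250 257 [-47.9   2.1 149.9] [198 195 192]
side 251 257 [-50.    0.7 148.7] [183 167 159]
side 238 258 [-20.5   1.4 147.2] [146 142 141]
side 239 258 [-22.7   0.8 146.7] [124 120 118]
side 240 258 [-2.49e+01  1.00e-01  1.46e+02] [158 121 109]
side 249 258 [-45.4   0.9 146. ] [193 190 187]
side 2
[... 1347 characters left out ...]
1.3 134.9] [221 220 217]
side 245 262 [-35.4  -1.2 132.7] [221 220 216]
side 246 262 [-37.6  -1.8 132.1] [215 189 181]
side 247 262 [-40.3   2.5 135.6] [195 172 161]
side 248 262 [-42.4   0.2 133.7] [211 137 106]
side 242 263 [-28.6   1.2 131.9] [211 121  75]
side 243 263 [-31.1   3.6 133.9] [214 139 110]
side 244 263 [-33.2   1.7 132.2] [219 169 152]
side 245 263 [-35.5   2.4 132.7] [219 165 148]
side 246 263 [-37.8   1.6 132. ] [216 128  84]
side y -70 -51.7 6.8
side y -56 -51.8 5.9
side y -42 -50.8 6.7
side y -28 -51.2 7.2
side y -14 -55.9 6.4
side y 0 -56.3 63.0
side y 14 -50.8 6.4
side y 28 -51.2 7.3
side y 42 -51.8 7.5
side y 56 -50.5 6.6
yrange -0.06475125261331645 0.06924991520941598
```

View pics/hk.png

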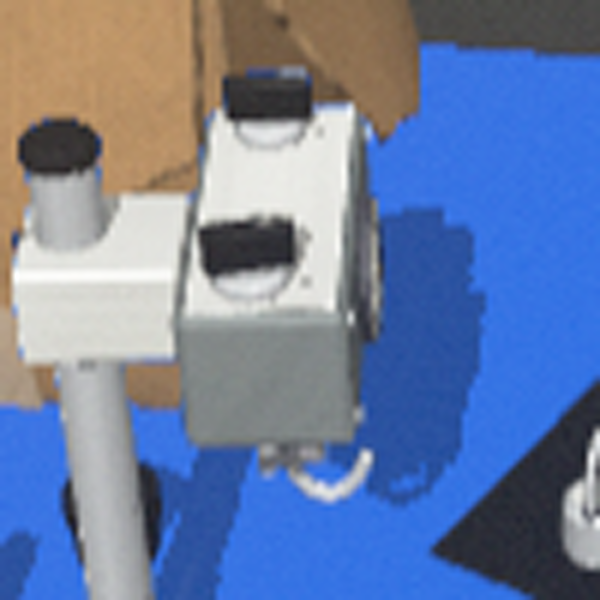

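Run:
```python
from h import *
for n in('top','side'):
    W=np.load(n+'0.npy');x,y,z=W[...,0],W[...,1],W[...,2]
    d=np.hypot(x-.646,y+.02)
    for nm,k in(('right flank',(y<-.06)&(d<.13)),('box',(y<-.06)&(y>-.45)&(x>.55)&(x<.9)),('path',(x>.25)&(x<.6)&(y<0)&(y>-.45)),('behind',(x>.7)&(x<.85)&(y>-.1)&(y<.2))):
        if k.any():
            i=np.nanargmax(np.where(k,z,np.nan));print(n,nm,W.reshape(-1,3)[i].round(3))
    # dial protrusion
    o=np.array([.6609,.0317]);a=np.radians(10.7);R=np.array([[np.cos(a),-np.sin(a)],[np.sin(a),np.cos(a)]])
    S=(W[...,:2]-o)@R
    k=(abs(S[...,1])<.05)&(S[...,0]<-.03)&(z>.2)&(z<.262);print('dial front',S[k][:,0].min() if k.any() else None, np.percentile(S[k][:,0],[2,10,50]))
print(bot.tip_reach)
```

```text
top right flank [ 0.714 -0.131  0.194]
top box [ 0.755 -0.446  0.43 ]
top path [ 0.477 -0.302  0.086]
top behind [0.707 0.042 0.302]
dial front -0.06505398996014411 [-0.06407541 -0.0635919  -0.05827441]
side right flank [ 0.712 -0.131  0.207]
side box [ 0.722 -0.443  0.429]
side path [ 0.25  -0.422  0.618]
side behind [0.711 0.042 0.301]
dial front -0.5625127712257778 [-0.56219479 -0.56146834 -0.06334654]
0.014
```

Emit:
{"name": "play_rows", "arguments": {"rows": [{"slide": [0, 0, -0.04], "turn": 0}, {"slide": [0, 0, -0.08], "turn": 0}, {"slide": [-0.02, -0.035, -0.11], "turn": 2}, {"slide": [-0.04, -0.07, -0.11], "turn": 4}, {"slide": [-0.06, -0.105, -0.11], "turn": 6}, {"slide": [-0.08, -0.14, -0.11], "turn": 8}, {"slide": [-0.1, -0.175, -0.11], "turn": 10}, {"slide": [-0.12, -0.21, -0.11], "turn": 11.3}, {"slide": [-0.14, -0.244, -0.11], "turn": 11.3}, {"slide": [-0.16, -0.279, -0.11], "turn": 11.3}, {"slide": [-0.18, -0.313, -0.11], "turn": 11.3}, {"slide": [-0.2, -0.348, -0.11], "turn": 11.3}, {"slide": [-0.22, -0.383, -0.11], "turn": 11.3}, {"slide": [-0.24, -0.418, -0.11], "turn": 11.3}, {"slide": [-0.26, -0.452, -0.11], "turn": 11.3}, {"slide": [-0.28, -0.487, -0.11], "turn": 11.3}, {"slide": [-0.3, -0.522, -0.11], "turn": 11.3}, {"slide": [-0.32, -0.557, -0.11], "turn": 11.3}, {"slide": [-0.331, -0.576, -0.11], "turn": 11.3}, {"slide": [-0.331, -0.576, -0.11], "turn": 11.3}], "hand": 0.04}}

```text
t: 1.77
tool_pos: [0.6478, -0.0139, 0.354]
tcp_rot: [0.79, -0.613, -0.001, -0.001]
force: [0.0, -0.1, -0.5]
gripper_width: 0.471
```

Run:
```python
from h import *
c=cam('side','s1.png');d=cam('top','t1.png')
s=bot.observe();print(s['tool_pos'],s['joint_positions'].round(3))
A=cv2.resize(cv2.imread('pics/s1.png')[130:250,180:300],None,fx=5,fy=5,interpolation=cv2.INTER_CUBIC)
cv2.imwrite('pics/z1.png',A)
```

```text
[ 0.64644574 -0.01875062  0.35442995] [ 0.223  0.405 -0.34   1.403  0.134  1.358 -1.445]
```

View pics/z1.png

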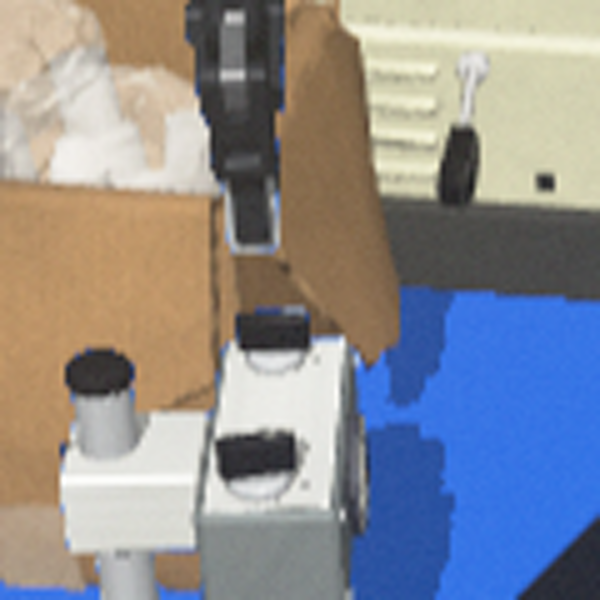

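View pics/t1.png

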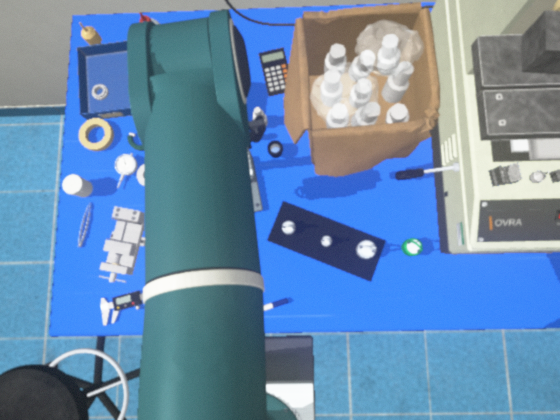

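Run:
```python
from h import *
c=cam('side');W=c['W'];x,y,z=W[...,0],W[...,1],W[...,2]
p=bot.observe()['tool_pos'];print(p)
k=(np.hypot(x-p[0],y-p[1])<.06)&(z>.335)&(z<.37)
print(k.sum(),W[k].min(0),W[k].max(0),np.median(W[k],0))
T=np.array(c['cam_to_world'])
for q in([*p[:2],.340],[*p[:2],.2905],[.646,-.02,.2905],[.629,.0727,.2905]):
    v=T[:3,:3].T@(np.array(q)-T[:3,3]);print(q,v[0]/v[2]*c['f']+c['cx'],v[1]/v[2]*c['f']+c['cy'])
im=c['pixels'].astype(int).sum(2)
k=(im<150)&(z>.272)&(z<.3)&(abs(y-.03)<.08)&(x<.68)
nn,l,st,ce=cv2.connectedComponentsWithStats(k.astype(np.uint8));print(st,ce)
```

```text
[ 0.64620235 -0.01991192  0.35477164]
122 [ 0.62952032 -0.04114096  0.34092479] [0.65159732 0.01894925 0.36999689] [0.63917441 0.01090598 0.35769733]
[np.float64(0.6462023492232238), np.float64(-0.01991192420138556), 0.34] 232.27604434462128 173.29648371959607
[np.float64(0.6462023492232238), np.float64(-0.01991192420138556), 0.2905] 233.9799200557099 193.00702853859872
[0.646, -0.02, 0.2905] 234.07981121512654 192.99289360337093
[0.629, 0.0727, 0.2905] 230.70851571840325 217.71780632926976
[[     0      0    560    420 234967]
 [   228    195     14      5     38]
 [   512    203      1      1      1]
 [   510    206      3     15     29]
 [   227    218     12      7     33]
 [   224    220      2      5      6]
 [   227    222      1      1      1]
 [   226    224      3      1      3]
 [   505    226      4     16     23]
 [   523    237      1      1      1]
 [   519    238     14     17     94]
 [   525    240      1      1      1]
 [   514    246      1      1      1]
 [   531    248      1      1      1]
 [   534    253      1      1      1]] [[279.36081663 209.48160806]
 [235.05263158 196.92105263]
 [512.         203.        ]
 [510.62068966 212.75862069]
 [233.75757576 221.33333333]
 [224.33333333 221.66666667]
 [227.         222.        ]
 [227.         224.        ]
 [506.04347826 233.34782609]
 [523.         237.        ]
 [524.90425532 246.38297872]
 [525.         240.        ]
 [514.         246.        ]
 [531.         248.        ]
 [534.         253.        ]]
```

Emit:
{"name": "play_rows", "arguments": {"rows": [{"slide": [0, 0, 0.02], "turn": 0}, {"slide": [0, 0, 0.04], "turn": 0}, {"slide": [0, 0, 0.05], "turn": 0}, {"slide": [0, 0, 0.058], "turn": 0}, {"slide": [0, 0, 0.064], "turn": 0}, {"slide": [0, 0, 0.064], "turn": 0}, {"slide": [0, 0, 0.064], "turn": 0}, {"slide": [0, 0, 0.064], "turn": 0}], "hand": 0.04}}

```text
t: 2.58
tool_pos: [0.6467, -0.0195, 0.2922]
tcp_rot: [0.788, -0.616, 0.0, -0.0]
force: [0.0, 0.3, 0.6]
gripper_width: 0.47
```

Emit:
{"name": "play_rows", "arguments": {"rows": [{"slide": [0, 0, 0]}, {"slide": [0, 0, 0]}, {"slide": [0, 0, 0]}, {"slide": [0, 0, 0]}, {"slide": [0, 0, 0]}, {"slide": [0, 0, 0]}], "hand": 0.0}}

```text
invalid input at $.rows[0]: expected keys slide, turn
```

Run:
```python
from h import *
s=bot.observe();print(s)
c=cam('side','s2.png')
cv2.imwrite('pics/z2.png',cv2.resize(cv2.imread('pics/s2.png')[130:250,180:300],None,fx=5,fy=5,interpolation=cv2.INTER_CUBIC))
```

```text
{'t': 2.5833, 'joint_positions': array([ 0.2238173 ,  0.44028797, -0.33569717,  1.49152541,  0.1493463 ,
        1.23396378, -1.45775386]), 'qvel': array([-0.00172363, -0.00120519,  0.00010816,  0.00067485, -0.00065264,
       -0.00148648, -0.00094042]), 'joint_efforts': array([ 1.74660869e-01, -8.79302144e+01, -5.78334242e+00, -4.48860204e+01,
        2.85371795e-02, -1.17841997e-02,  5.76183811e-04]), 'tool_pos': array([ 0.64668587, -0.01950519,  0.29215403]), 'tcp_rot': array([ 7.88056849e-01, -6.15602247e-01,  3.95784860e-04, -3.45389588e-04]), 'force': array([0.00572241, 0.27550458, 0.59341104]), 'torque': array([-0.04073611, -0.05926713,  0.01470659]), 'gripper_width': 0.47004281688865707}
```

View pics/z2.png

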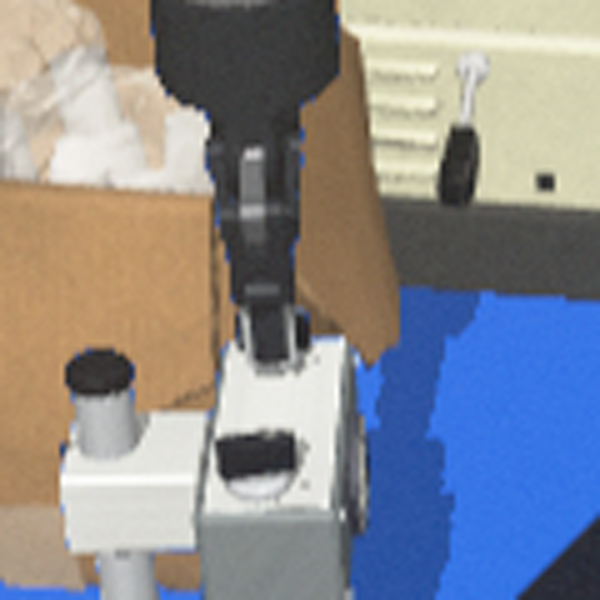

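Jaws straddle the right bar (finger at zoom (272,335)). Closing.

Emit:
{"name": "play_rows", "arguments": {"rows": [{"slide": [0, 0, 0], "turn": 0}, {"slide": [0, 0, 0], "turn": 0}, {"slide": [0, 0, 0], "turn": 0}, {"slide": [0, 0, 0], "turn": 0}, {"slide": [0, 0, 0], "turn": 0}, {"slide": [0, 0, 0], "turn": 0}], "hand": 0.0}}

```text
t: 3.13
tool_pos: [0.6469, -0.0203, 0.2919]
tcp_rot: [0.788, -0.616, 0.001, -0.0]
force: [2.6, -4.9, 4.2]
gripper_width: 0.093
```

Run:
```python
from h import *
s=bot.observe();print(s['force'],s['torque'],s['gripper_width']*85.4,s['tool_pos'],s['t'])
```

```text
[ 2.61042975 -4.94747538  4.17460441] [-0.94463141 -0.50495304 -0.00832429] 7.93891336538327 [ 0.64692445 -0.02033091  0.29191068] 3.1333
```

Emit:
{"name": "play_rows", "arguments": {"rows": [{"slide": [0, 0, 0], "turn": -5}, {"slide": [0, 0, 0], "turn": -10}, {"slide": [0, 0, 0], "turn": -15}, {"slide": [0, 0, 0], "turn": -20}, {"slide": [0, 0, 0], "turn": -25}, {"slide": [0, 0, 0], "turn": -30}, {"slide": [0, 0, 0], "turn": -35}, {"slide": [0, 0, 0], "turn": -40}, {"slide": [0, 0, 0], "turn": -45}, {"slide": [0, 0, 0], "turn": -50}, {"slide": [0, 0, 0], "turn": -55}, {"slide": [0, 0, 0], "turn": -60}, {"slide": [0, 0, 0], "turn": -65}, {"slide": [0, 0, 0], "turn": -70}, {"slide": [0, 0, 0], "turn": -70}, {"slide": [0, 0, 0], "turn": -70}], "hand": 0.0}}

```text
t: 4.47
tool_pos: [0.6465, -0.0201, 0.2919]
tcp_rot: [0.999, -0.052, 0.0, 0.0]
force: [-1.5, -3.1, 6.4]
gripper_width: 0.097
```

Run:
```python
from h import *
s=bot.observe();print(s['force'],s['torque'],s['gripper_width']*85.4,s['tool_pos'],s['tcp_rot'])
```

```text
[-1.53507458 -3.1059469   6.39147795] [-0.68796154  0.56271393  0.05956253] 8.244951583852568 [ 0.64651347 -0.02009049  0.29188032] [ 9.98635912e-01 -5.22129344e-02  2.38627265e-04  2.61218563e-04]
```

Emit:
{"name": "play_rows", "arguments": {"rows": [{"slide": [0, 0, 0], "turn": -3}, {"slide": [0, 0, 0], "turn": -6}, {"slide": [0, 0, 0], "turn": -9}, {"slide": [0, 0, 0], "turn": -9}, {"slide": [0, 0, 0], "turn": -9}], "hand": 0.0}}

```text
t: 4.88
tool_pos: [0.6464, -0.0201, 0.2919]
tcp_rot: [1.0, 0.026, 0.0, 0.0]
force: [-2.6, -3.2, 7.2]
gripper_width: 0.095
```

```bash
cat > s.py <<'E'
from h import *
s=bot.observe();q=s['tcp_rot'];from scipy.spatial.transform import Rotation as Ro
R=Ro.from_quat(q).as_matrix()
print(s['t'],'F',s['force'].round(2),'M',s['torque'].round(3),'w',(s['gripper_width']*85.4).round(2),'p',s['tool_pos'].round(4),'jaw',np.degrees(np.arctan2(R[1,0],R[0,0])).round(2),'z',R[:,2].round(4),'j',s['joint_positions'].round(3))
E
python3 s.py
```

```text
Traceback (most recent call last):
  File "s.py", line 4, in <module>
    print(s['t'],'F',s['force'].round(2),'M',s['torque'].round(3),'w',(s['gripper_width']*85.4).round(2),'p',s['tool_pos'].round(4),'jaw',np.degrees(np.arctan2(R[1,0],R[0,0])).round(2),'z',R[:,2].round(4),'j',s['joint_positions'].round(3))
                                                                      ^^^^^^^^^^^^^^^^^^^^^^^^^^^^^^^
AttributeError: 'float' object has no attribute 'round'
```

```bash
sed -i "s/(s\['gripper_width'\]\*85.4).round(2)/round(s['gripper_width']*85.4,2)/" s.py; python3 s.py
```

```text
4.8833 F [-2.64 -3.16  7.23] M [-0.738  0.621 -0.666] w 8.15 p [ 0.6464 -0.0201  0.2919] jaw 2.96 z [ 3.e-04 -5.e-04 -1.e+00] j [ 0.407  0.483 -0.603  1.485  0.281  1.26  -0.177]
```

Emit:
{"name": "play_rows", "arguments": {"rows": [{"slide": [0, 0, 0], "turn": -3}, {"slide": [0, 0, 0], "turn": -6}, {"slide": [0, 0, 0], "turn": -6}, {"slide": [0, 0, 0], "turn": -6}], "hand": 0.0}}

```text
t: 5.22
tool_pos: [0.6465, -0.0201, 0.292]
tcp_rot: [0.997, 0.078, 0.0, 0.0]
force: [-2.8, -2.0, 7.7]
gripper_width: 0.098
```

```bash
python3 s.py
```

```text
5.2167 F [-2.81 -1.97  7.66] M [-0.526  0.646 -1.708] w 8.35 p [ 0.6465 -0.0201  0.292 ] jaw 8.9 z [ 4.e-04 -3.e-04 -1.e+00] j [ 0.42   0.488 -0.623  1.484  0.292  1.263 -0.081]
```

Emit:
{"name": "play_rows", "arguments": {"rows": [{"slide": [0, 0, 0], "turn": 0}, {"slide": [0, 0, 0], "turn": 0}, {"slide": [0, 0, 0], "turn": 0}, {"slide": [0, 0, -0.02], "turn": 0}, {"slide": [0, 0, -0.045], "turn": 0}, {"slide": [0, -0.02, -0.05], "turn": 7}, {"slide": [0, -0.04, -0.05], "turn": 14}, {"slide": [0, -0.06, -0.05], "turn": 21}, {"slide": [-0.003, -0.08, -0.05], "turn": 28}, {"slide": [-0.003, -0.094, -0.05], "turn": 35}, {"slide": [-0.003, -0.094, -0.05], "turn": 42}, {"slide": [-0.003, -0.094, -0.05], "turn": 49}, {"slide": [-0.003, -0.094, -0.05], "turn": 56}, {"slide": [-0.003, -0.094, -0.05], "turn": 63}, {"slide": [-0.003, -0.094, -0.05], "turn": 70}, {"slide": [-0.003, -0.094, -0.05], "turn": 77}, {"slide": [-0.003, -0.094, -0.05], "turn": 84}, {"slide": [-0.003, -0.094, -0.05], "turn": 86}, {"slide": [-0.003, -0.094, -0.05], "turn": 86}, {"slide": [-0.003, -0.094, -0.05], "turn": 86}], "hand": 0.04}}

```text
t: 6.88
tool_pos: [0.6286, 0.0731, 0.3412]
tcp_rot: [0.783, -0.622, -0.0, 0.0]
force: [-0.5, -0.4, 0.3]
gripper_width: 0.471
```

```bash
python3 s.py
python3 - <<'E'
from h import *
c=cam('side','s3.png')
cv2.imwrite('pics/z3.png',cv2.resize(cv2.imread('pics/s3.png')[130:250,180:300],None,fx=5,fy=5,interpolation=cv2.INTER_CUBIC))
E
```

```text
6.8833 F [-0.54 -0.36  0.29] M [ 0.02  -0.002 -0.018] w 40.19 p [0.6286 0.0731 0.3412] jaw -76.86 z [-2.e-04 -1.e-04 -1.e+00] j [ 0.119  0.389 -0.388  1.46   0.149  1.321 -1.621]
```

View pics/z3.png

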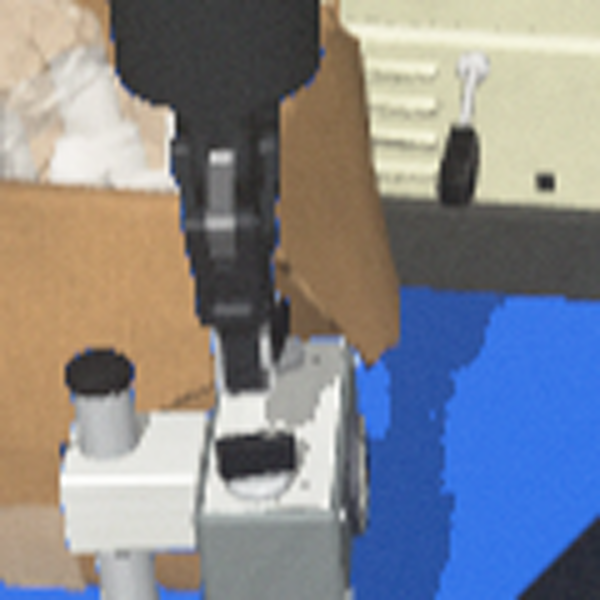

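Emit:
{"name": "play_rows", "arguments": {"rows": [{"slide": [0, 0, 0.02], "turn": 0}, {"slide": [0, 0, 0.035], "turn": 0}, {"slide": [0, 0, 0.044], "turn": 0}, {"slide": [0, 0, 0.0495], "turn": 0}, {"slide": [0, 0, 0.0495], "turn": 0}, {"slide": [0, 0, 0.0495], "turn": 0}], "hand": 0.04}}

```text
t: 7.43
tool_pos: [0.6289, 0.0729, 0.2922]
tcp_rot: [0.783, -0.622, 0.0, -0.0]
force: [-0.2, -0.1, -0.2]
gripper_width: 0.468
```

Emit:
{"name": "play_rows", "arguments": {"rows": [{"slide": [0, 0, 0], "turn": 0}, {"slide": [0, 0, 0], "turn": 0}, {"slide": [0, 0, 0], "turn": 0}, {"slide": [0, 0, 0], "turn": 0}, {"slide": [0, 0, 0], "turn": 0}, {"slide": [0, 0, 0], "turn": 0}], "hand": 0.0}}

```text
t: 7.93
tool_pos: [0.629, 0.0718, 0.2927]
tcp_rot: [0.782, -0.623, 0.001, 0.0]
force: [-2.3, -5.4, 4.9]
gripper_width: 0.094
```

```bash
python3 s.py
```

```text
7.9333 F [-2.34 -5.44  4.88] M [-1.178  0.514  0.007] w 7.99 p [0.629  0.0718 0.2927] jaw -77.04 z [ 0.001  -0.0012 -1.    ] j [ 0.118  0.419 -0.382  1.527  0.164  1.226 -1.635]
```

Emit:
{"name": "play_rows", "arguments": {"rows": [{"slide": [0, 0, 0], "turn": -5}, {"slide": [0, 0, 0], "turn": -10}, {"slide": [0, 0, 0], "turn": -15}, {"slide": [0, 0, 0], "turn": -20}, {"slide": [0, 0, 0], "turn": -25}, {"slide": [0, 0, 0], "turn": -30}, {"slide": [0, 0, 0], "turn": -35}, {"slide": [0, 0, 0], "turn": -40}, {"slide": [0, 0, 0], "turn": -45}, {"slide": [0, 0, 0], "turn": -50}, {"slide": [0, 0, 0], "turn": -55}, {"slide": [0, 0, 0], "turn": -60}, {"slide": [0, 0, 0], "turn": -65}, {"slide": [0, 0, 0], "turn": -70}, {"slide": [0, 0, 0], "turn": -75}, {"slide": [0, 0, 0], "turn": -79}, {"slide": [0, 0, 0], "turn": -79}, {"slide": [0, 0, 0], "turn": -79}], "hand": 0.0}}

```text
t: 9.43
tool_pos: [0.6295, 0.0713, 0.2927]
tcp_rot: [1.0, 0.017, 0.001, 0.001]
force: [2.7, -6.9, 4.6]
gripper_width: 0.097
```

```bash
python3 s.py
```

```text
9.4333 F [ 2.7  -6.93  4.56] M [-1.351 -0.275 -0.425] w 8.31 p [0.6295 0.0713 0.2927] jaw 1.92 z [ 0.0017 -0.0013 -1.    ] j [ 0.302  0.465 -0.648  1.52   0.291  1.252 -0.352]
```

Emit:
{"name": "play_rows", "arguments": {"rows": [{"slide": [0, 0, 0], "turn": -3}, {"slide": [0, 0, 0], "turn": -6}, {"slide": [0, 0, 0], "turn": -6}, {"slide": [0, 0, 0], "turn": -6}], "hand": 0.0}}

```text
t: 9.77
tool_pos: [0.6295, 0.0713, 0.2928]
tcp_rot: [0.998, 0.068, 0.001, 0.001]
force: [1.4, -6.7, 5.2]
gripper_width: 0.098
```

```bash
python3 s.py
```

```text
9.7667 F [ 1.38 -6.68  5.22] M [-1.255 -0.164 -1.618] w 8.4 p [0.6295 0.0713 0.2928] jaw 7.85 z [ 0.0018 -0.0011 -1.    ] j [ 0.316  0.47  -0.668  1.519  0.302  1.255 -0.256]
```

Emit:
{"name": "play_rows", "arguments": {"rows": [{"slide": [0, 0, 0], "turn": 0}, {"slide": [0, 0, 0], "turn": 0}, {"slide": [0, 0, 0], "turn": 0}, {"slide": [0, 0, -0.02], "turn": 0}, {"slide": [0, 0, -0.05], "turn": 0}, {"slide": [0, 0, -0.09], "turn": 0}, {"slide": [-0.03, 0, -0.12], "turn": 0}, {"slide": [-0.06, 0.01, -0.15], "turn": 0}, {"slide": [-0.09, 0.03, -0.15], "turn": 0}, {"slide": [-0.12, 0.06, -0.15], "turn": 0}, {"slide": [-0.14, 0.09, -0.15], "turn": 0}, {"slide": [-0.14, 0.12, -0.15], "turn": 0}, {"slide": [-0.14, 0.15, -0.15], "turn": 0}, {"slide": [-0.14, 0.18, -0.15], "turn": 0}, {"slide": [-0.14, 0.21, -0.15], "turn": 0}, {"slide": [-0.14, 0.24, -0.15], "turn": 0}, {"slide": [-0.14, 0.24, -0.15], "turn": 0}, {"slide": [-0.14, 0.24, -0.15], "turn": 0}], "hand": 0.06}}

```text
t: 11.27
tool_pos: [0.5234, -0.1856, 0.4412]
tcp_rot: [0.998, 0.069, -0.0, -0.0]
force: [0.2, 0.9, 0.1]
gripper_width: 0.702
```

```bash
python3 s.py
python3 - <<'E'
from h import *
d=cam('top','t4.png');c=cam('side','s4.png')
for n,C in(('t',d),('s',c)):
    W=C['W'];x,y,z=W[...,0],W[...,1],W[...,2]
    for zl in(.2,.3,.4,.5):
        k=(x>.7)&(z>zl)&(z<zl+.1)&(abs(y)<.6)
        if k.any(): print(n,zl,k.sum(),W[k].min(0).round(2),W[k].max(0).round(2))
cv2.imwrite('pics/z4.png',np.vstack([cv2.resize(cv2.imread('pics/s4.png')[180:280,190:290],None,fx=3,fy=3,interpolation=3),cv2.resize(cv2.imread('pics/t4.png')[120:220,170:270],None,fx=3,fy=3,interpolation=3)]))
E
```

```text
11.2667 F [0.2  0.86 0.13] M [0.037 0.    0.024] w 59.98 p [ 0.5234 -0.1856  0.4412] jaw 7.9 z [-8.e-04  7.e-04 -1.e+00] j [ 0.747  0.211 -0.558  1.483  0.111  1.48   0.327]
t 0.2 11985 [ 0.7  -0.51  0.2 ] [1.04 0.07 0.3 ]
t 0.3 1186 [ 0.7  -0.56  0.3 ] [0.97 0.05 0.4 ]
t 0.4 7441 [ 0.7  -0.58  0.4 ] [ 0.89 -0.45  0.5 ]
t 0.5 6 [ 0.82 -0.5   0.5 ] [ 0.82 -0.5   0.5 ]
s 0.2 17845 [ 0.7 -0.6  0.2] [1.22 0.11 0.3 ]
s 0.3 8708 [ 0.7 -0.6  0.3] [1.26 0.05 0.4 ]
s 0.4 8704 [ 0.7 -0.6  0.4] [ 1.26 -0.13  0.5 ]
s 0.5 7031 [ 0.7 -0.6  0.5] [ 1.26 -0.18  0.6 ]
```

View pics/z4.png

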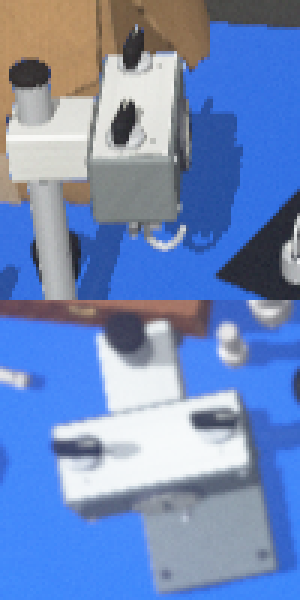

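View pics/s4.png

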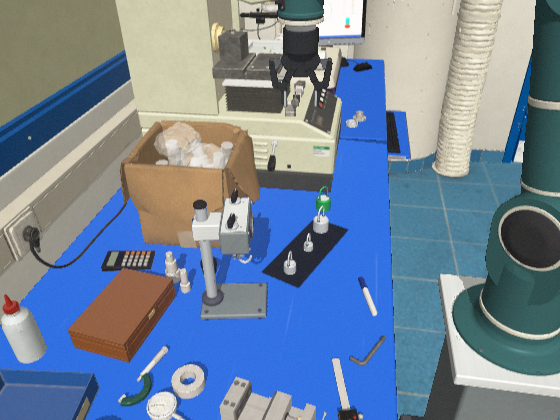

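Emit:
{"name": "play_rows", "arguments": {"rows": [{"slide": [0.03, -0.005, 0], "turn": 0}, {"slide": [0.06, -0.01, 0], "turn": 0}, {"slide": [0.09, -0.015, 0], "turn": 0}, {"slide": [0.12, -0.02, 0], "turn": 0}, {"slide": [0.15, -0.025, 0], "turn": 0}, {"slide": [0.18, -0.03, 0], "turn": 0}, {"slide": [0.21, -0.035, 0], "turn": 0}, {"slide": [0.24, -0.04, 0], "turn": 0}, {"slide": [0.27, -0.045, 0], "turn": 0}, {"slide": [0.3, -0.05, 0], "turn": 0}, {"slide": [0.33, -0.055, 0], "turn": 0}, {"slide": [0.36, -0.06, 0], "turn": 0}, {"slide": [0.39, -0.065, 0], "turn": 0}, {"slide": [0.42, -0.07, 0], "turn": 0}, {"slide": [0.45, -0.075, 0], "turn": 0}, {"slide": [0.45, -0.075, 0], "turn": 0}]}}

```text
t: 12.7
tool_pos: [0.8697, -0.0691, 0.4293]
tcp_rot: [0.997, 0.074, 0.007, 0.004]
force: [-0.1, 1.4, 0.6]
gripper_width: 0.702
```

```bash
python3 s.py
```

```text
12.7 F [-0.1   1.38  0.55] M [0.017 0.049 0.006] w 59.99 p [ 0.8697 -0.0691  0.4293] jaw 8.52 z [ 0.015  -0.0079 -0.9999] j [ 0.079  1.058 -0.652  0.103  0.63   1.986  0.163]
```

Emit:
{"name": "play_rows", "arguments": {"rows": [{"slide": [0, 0, 0], "turn": 0}, {"slide": [0, 0, 0], "turn": 0}, {"slide": [0, 0, 0], "turn": 0}, {"slide": [0, 0, 0], "turn": 0}]}}

```text
t: 13.03
tool_pos: [0.869, -0.0711, 0.4312]
tcp_rot: [0.997, 0.074, 0.008, 0.003]
force: [0.2, -1.1, -0.4]
gripper_width: 0.7
```

```bash
python3 s.py
```

```text
13.0333 F [ 0.16 -1.1  -0.39] M [0.037 0.052 0.044] w 59.76 p [ 0.869  -0.0711  0.4312] jaw 8.45 z [ 0.0168 -0.0056 -0.9998] j [ 0.083  1.054 -0.645  0.105  0.619  1.985  0.163]
```

Emit:
{"name": "play_rows", "arguments": {"rows": [{"slide": [0.04, 0, 0], "turn": 0}, {"slide": [0.08, 0, 0], "turn": 0}, {"slide": [0.12, 0, 0], "turn": 0}, {"slide": [0.16, 0, 0], "turn": 0}, {"slide": [0.16, 0, 0], "turn": 0}, {"slide": [0.16, 0, 0], "turn": 0}]}}

```text
t: 13.53
tool_pos: [0.8809, -0.0495, 0.413]
tcp_rot: [0.997, 0.073, 0.009, 0.006]
force: [-0.2, 0.3, 0.2]
gripper_width: 0.707
```

```bash
python3 s.py
```

```text
13.5333 F [-0.22  0.32  0.15] M [ 0.033 -0.009 -0.01 ] w 60.41 p [ 0.8809 -0.0495  0.413 ] jaw 8.35 z [ 0.0184 -0.011  -0.9998] j [ 0.06   1.102 -1.27   0.057  1.255  2.003  0.15 ]
```

Emit:
{"name": "play_rows", "arguments": {"rows": [{"slide": [-0.04, 0, 0], "turn": 0}, {"slide": [-0.08, 0, 0], "turn": 0}, {"slide": [-0.12, 0, 0], "turn": 0}, {"slide": [-0.16, 0, 0], "turn": 0}, {"slide": [-0.2, 0, 0], "turn": 0}, {"slide": [-0.2, 0, 0], "turn": 0}, {"slide": [-0.2, 0, 0], "turn": 0}]}}

```text
t: 14.12
tool_pos: [0.7264, -0.0722, 0.4133]
tcp_rot: [0.997, 0.073, 0.007, 0.003]
force: [1.4, -0.3, 2.8]
gripper_width: 0.702
```

```bash
python3 s.py
```

```text
14.1167 F [ 1.4 -0.3  2.8] M [-0.01  -0.153  0.049] w 59.92 p [ 0.7264 -0.0722  0.4133] jaw 8.37 z [ 0.0153 -0.004  -0.9999] j [ 0.624  0.79  -1.247  1.04   0.76   1.72  -0.205]
```

Emit:
{"name": "play_rows", "arguments": {"rows": [{"slide": [0, 0, 0], "turn": 0}, {"slide": [0, 0, 0], "turn": 0}, {"slide": [0, 0, 0], "turn": 0}, {"slide": [0, 0, 0], "turn": 0}]}}

```text
t: 14.45
tool_pos: [0.7295, -0.0714, 0.4152]
tcp_rot: [0.997, 0.074, 0.01, 0.003]
force: [0.4, 0.3, 0.5]
gripper_width: 0.702
```

```bash
python3 s.py
```

```text
14.45 F [0.38 0.33 0.46] M [-0.024  0.021 -0.018] w 59.97 p [ 0.7295 -0.0714  0.4152] jaw 8.5 z [ 0.0197 -0.0048 -0.9998] j [ 0.618  0.794 -1.249  1.03   0.768  1.722 -0.202]
```

```bash
cat > kin.py <<'E'
import numpy as np
from scipy.spatial.transform import Rotation as Ro
from scipy.optimize import least_squares
def Rz(a):c,s=np.cos(a),np.sin(a);return np.array([[c,-s,0],[s,c,0],[0,0,1.]])
def Ry(a):c,s=np.cos(a),np.sin(a);return np.array([[c,0,s],[0,1,0],[-s,0,c]])
S=[-1,1,-1,1,-1,1,-1]
def fk(q,p,S=S):
    h,a,b,L,e1,e2,off=p
    R=Rz(S[0]*q[0]);x=np.array([0,0,h])
    R=R@Ry(q[1]);x=x+R@np.array([e1,0,a]);R=R@Rz(S[2]*q[2])@Ry(q[3]);x=x+R@np.array([e2,0,b])
    R=R@Rz(S[4]*q[4])@Ry(q[5]);x=x+R@np.array([0,0,L]);R=R@Rz(S[6]*q[6]+off)
    return x,R
D=[([1.08752726,0.41799941,-0.01033258,1.61417861,0.004691,1.11067841,-0.05303473],[.2670809,-.564696,.24464237],[8.44847833e-01,-5.35006313e-01,-5.42012444e-04,-3.00634506e-04]),
([ 0.2238173,0.44028797,-0.33569717,1.49152541,0.1493463,1.23396378,-1.45775386],[.64668587,-.01950519,.29215403],[7.88056849e-01,-6.15602247e-01,3.95784860e-04,-3.45389588e-04]),
([.747,.211,-.558,1.483,.111,1.48,.327],[.5234,-.1856,.4412],[.998,.069,0,0]),
([.083,1.054,-.645,.105,.619,1.985,.163],[.869,-.0711,.4312],[.997,.074,.008,.003]),
([.06,1.102,-1.27,.057,1.255,2.003,.15],[.8809,-.0495,.413],[.997,.073,.009,.006]),
([.618,.794,-1.249,1.03,.768,1.722,-.202],[.7295,-.0714,.4152],[.997,.074,.010,.003])]
if __name__=='__main__':
  import itertools
  best=[]
  for sg in itertools.product([-1,1],repeat=3):
    SS=[-1,1,sg[0],1,sg[1],1,sg[2]]
    def res(p):
        r=[]
        for q,x,o in D:
            X,R=fk(q,p,SS);r+=list(X-x);r+=list(.3*(Ro.from_matrix(R).inv()*Ro.from_quat(o)).as_rotvec())
        return r
    s=least_squares(res,[.3,.5,.45,.3,0,0,.0]);s2=least_squares(res,[.3,.5,.45,.3,0,0,1.57]);s3=least_squares(res,[.3,.5,.45,.3,0,0,3.1])
    s=min([s,s2,s3],key=lambda z:z.cost);best.append((s.cost,SS,s.x.round(4),np.abs(s.fun).max()))
  for b in sorted(best,key=lambda z:z[0])[:3]:print(b)
E
python3 kin.py
```

```text
(np.float64(0.0012757566302560243), [-1, 1, -1, 1, -1, 1, -1], array([ 1.5142,  0.4848,  0.4505,  1.5064,  0.0229, -0.01  ,  3.1413]), np.float64(0.026804405514676943))
(np.float64(0.3852926442700042), [-1, 1, -1, 1, -1, 1, 1], array([ 1.5142,  0.4848,  0.4505,  1.5064,  0.0229, -0.01  ,  3.4989]), np.float64(0.7674569438263962))
(np.float64(0.3978891716796443), [-1, 1, 1, 1, 1, 1, -1], array([-11.7896,   0.9289,   0.2728, -11.3153,  -0.072 ,  -0.1461,
         2.4694]), np.float64(0.3792165975939624))
```

```bash
cat > kin2.py <<'E'
from kin import *
def fk(q,p):
    h,a,b,L,e1,e2,e3,e0,ey1,ey2,ey3=p
    R=Rz(-q[0]);x=np.array([0,0,h])+R@np.array([e0,0,0])
    R=R@Ry(q[1])@Rz(-q[2]);x=x+R@np.array([e1,ey1,a]);R=R@Ry(q[3]);x=x+R@np.array([e2,ey2,b])
    R=R@Rz(-q[4])@Ry(q[5]);x=x+R@np.array([e3,ey3,L]);R=R@Rz(-q[6]+np.pi)
    return x,R
def res(p,full=True):
    r=[]
    for q,x,o in D:
        X,R=fk(q,p);r+=list(X-x);r+=list(.1*(Ro.from_matrix(R).inv()*Ro.from_quat(o)).as_rotvec())
    if full:r+=list(np.array(p)[4:]*.01)+[.01*(p[0]-.35)]
    return np.array(r)
if __name__=='__main__':
    s=least_squares(res,[.3,.5,.45,.3]+[0]*7)
    print(s.x.round(4));r=res(s.x,False).reshape(-1,6);print((r*1000).round(1))
E
python3 kin2.py
```

```text
[-0.1683  0.5103  0.4687 -0.1567 -0.0084  0.0044 -0.0057 -0.0036 -0.007
 -0.007  -0.0156]
[[-1.   4.3  0.9 -0.   0.  -0. ]
 [ 0.2  0.8  0.8  0.   0.   0. ]
 [ 2.5 -0.3 -1.  -0.1  0.   0. ]
 [-1.   0.2  0.9  0.1 -0.1 -0.1]
 [-0.7  0.4 -0.4  0.  -0.  -0.1]
 [ 3.9 -1.4 -1.1  0.   0.   0. ]]
```

Run:
```python
import numpy as np
W=np.load('side0.npy')
for u,v in((522,228),(522,205),(522,250),(500,228),(545,228),(404,22),(404,5),(404,40)): print(u,v,W[v,u].round(3))
```

```text
522 228 [0.074 0.054 0.311]
522 205 [0.077 0.029 0.345]
522 250 [0.067 0.069 0.271]
500 228 [0.096 0.01  0.276]
545 228 [0.047 0.08  0.332]
404 22 [ 0.294 -0.5    0.551]
404 5 [ 0.298 -0.51   0.591]
404 40 [ 0.289 -0.49   0.508]
```

```bash
cat > ik.py <<'E'
from kin import *
P=[.302,.5103,.4687,.314,0,0,np.pi]
LO=np.array([-2.81,-.39,-1.27,.06,-1.19,.19,-2.82]);HI=np.array([2.81,2.02,1.25,2.57,4.33,2,2.82])
def tool(th,az,flip=0):
    z=np.array([np.sin(th)*np.cos(az),np.sin(th)*np.sin(az),-np.cos(th)])
    x=np.array([np.sin(az),-np.cos(az),0])*(1-2*flip);return np.stack([x,np.cross(z,x),z],1)
def ik(p,R,n=40,rng=np.random.default_rng(0),seeds=None):
    out=[]
    for i in range(n):
        q0=seeds[i] if seeds is not None and i<len(seeds) else LO+(HI-LO)*rng.random(7)
        f=lambda q:np.r_[ (fk(q,P)[0]-p)*3, (Ro.from_matrix(R.T@fk(q,P)[1])).as_rotvec()]
        s=least_squares(f,np.clip(q0,LO+.01,HI-.01),bounds=(LO,HI),max_nfev=60)
        if np.abs(s.fun).max()<2e-3: out.append(s.x)
    return out
if __name__=='__main__':
    for nm,p in(('hook',[.612,.022,.105]),('mat',[.475,-.30,.03]),('mat2',[.56,-.30,.03])):
        for th in(20,30,40):
            for az in(0,10.7,):
                for fl in(0,1):
                    o=ik(np.array(p),tool(np.radians(th),np.radians(az),fl),16)
                    print(nm,th,az,fl,len(o)); 
                    for q in o[:3]:print('   ',q.round(2))
E
python3 ik.py
```

```text
hook 20 0 0 5
    [ 0.81  0.76 -1.15  2.04  1.26  0.75 -2.64]
    [ 0.2   0.44 -0.29  2.04  0.42  0.35 -1.99]
    [ 0.06  0.43 -0.13  2.04  0.21  0.33 -1.8 ]
hook 20 0 1 7
    [ 0.43  0.49 -0.58  2.04  0.74  0.42  0.88]
    [ 0.11  0.44 -0.19  2.04  0.29  0.34  1.27]
    [-0.27  0.44  0.27  2.04 -0.3   0.34  1.8 ]
hook 20 10.7 0 7
    [ 0.28  0.45 -0.34  2.03  0.26  0.34 -1.62]
    [ 0.76  0.65 -0.99  2.03  1.03  0.56 -2.26]
    [-0.78  0.67  1.01  2.03 -1.18  0.68 -0.41]
hook 20 10.7 1 7
    [ 0.91  0.87 -1.27  2.03  1.3   0.8   0.71]
    [ 0.9   0.85 -1.25  2.03  1.28  0.78  0.72]
    [ 0.83  0.74 -1.12  2.03  1.16  0.66  0.79]
hook 30 0 0 0
hook 30 0 1 5
    [ 0.3   0.44 -0.41  2.16  1.34  0.19  0.25]
    [ 0.35  0.45 -0.47  2.16  1.38  0.21  0.23]
    [ 0.53  0.5  -0.69  2.16  1.48  0.32  0.17]
hook 30 10.7 0 3
    [ 0.58  0.5  -0.68  2.16  1.29  0.19 -2.58]
    [ 0.6   0.51 -0.7   2.16  1.31  0.21 -2.59]
    [ 0.96  0.85 -1.25  2.16  1.61  0.65 -2.7 ]
hook 30 10.7 1 7
    [ 0.57  0.49 -0.67  2.16  1.28  0.19  0.58]
    [ 0.6   0.51 -0.7   2.16  1.31  0.21  0.56]
    [ 0.57  0.49
[... 3498 characters left out ...]
7  0.36  1.48]
    [ 1.29  0.8  -0.78  2.02  0.59  0.19  1.96]
mat2 40 0 0 7
    [ 1.48  0.97 -1.    2.15  2.24  0.27 -2.82]
    [-0.17  1.1   1.14  2.15  4.21  1.26  0.56]
    [ 1.56  1.09 -1.12  2.15  2.07  0.39 -2.57]
mat2 40 0 1 6
    [ 1.4   0.88 -0.88  2.15  2.57  0.19 -0.07]
    [ 1.45  0.93 -0.95  2.15  2.34  0.23  0.2 ]
    [-0.04  0.92  0.93  2.15  4.27  1.06 -2.47]
mat2 40 10.7 0 5
    [-0.08  1.09  1.11  2.08  4.32  1.35  0.69]
    [-0.08  1.08  1.1   2.08  4.33  1.34  0.7 ]
    [-0.08  1.08  1.1   2.08  4.33  1.34  0.7 ]
mat2 40 10.7 1 6
    [ 1.54  1.02 -1.04  2.08  1.54  0.19  1.22]
    [ 1.54  1.02 -1.03  2.08  1.54  0.19  1.22]
    [ 1.54  1.02 -1.03  2.08  1.54  0.19  1.22]
```

Emit:
{"name": "play_rows", "arguments": {"rows": [{"slide": [-0.02, 0.013, 0.01], "turn": -5}, {"slide": [-0.045, 0.03, 0.03], "turn": -10}, {"slide": [-0.07, 0.047, 0.05], "turn": -15}, {"slide": [-0.095, 0.064, 0.07], "turn": -20}, {"slide": [-0.12, 0.08, 0.09], "turn": -25}, {"slide": [-0.145, 0.097, 0.11], "turn": -30}, {"slide": [-0.17, 0.114, 0.13], "turn": -35}, {"slide": [-0.195, 0.13, 0.15], "turn": -40}, {"slide": [-0.22, 0.147, 0.17], "turn": -45}, {"slide": [-0.245, 0.164, 0.19], "turn": -50}, {"slide": [-0.27, 0.18, 0.21], "turn": -55}, {"slide": [-0.284, 0.19, 0.23], "turn": -59.5}, {"slide": [-0.284, 0.19, 0.25], "turn": -59.5}, {"slide": [-0.284, 0.19, 0.25], "turn": -59.5}, {"slide": [-0.284, 0.19, 0.25], "turn": -59.5}, {"slide": [-0.284, 0.19, 0.25], "turn": -59.5}, {"slide": [-0.284, 0.19, 0.25], "turn": -59.5}, {"slide": [-0.284, 0.19, 0.25], "turn": -59.5}], "hand": 0.07}}

```text
t: 15.95
tool_pos: [0.4822, -0.3028, 0.1627]
tcp_rot: [0.829, 0.56, 0.007, 0.009]
force: [0.2, -0.5, -0.4]
gripper_width: 0.826
```

```bash
python3 s.py;  python3 - <<'E'
from h import *
c=cam('side','s5.png')
cv2.imwrite('pics/z5.png',cv2.resize(cv2.imread('pics/s5.png')[130:290,240:400],None,fx=3.5,fy=3.5,interpolation=cv2.INTER_CUBIC))
E
```

```text
15.95 F [ 0.25 -0.48 -0.37] M [ 0.002  0.008 -0.043] w 70.52 p [ 0.4822 -0.3028  0.1627] jaw 68.09 z [ 0.0212 -0.0071 -0.9998] j [ 1.375  0.749 -1.225  1.819  0.786  1.135  1.069]
```

View pics/z5.png

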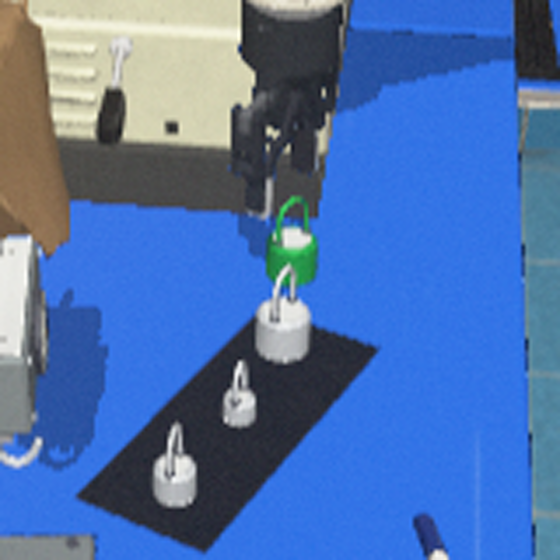

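Emit:
{"name": "play_rows", "arguments": {"rows": [{"slide": [0, -0.008, 0.02], "turn": 0}, {"slide": [0, -0.008, 0.045], "turn": 0}, {"slide": [0, -0.008, 0.07], "turn": 0}, {"slide": [0, -0.008, 0.09], "turn": 0}, {"slide": [0, -0.008, 0.105], "turn": 0}, {"slide": [0, -0.008, 0.115], "turn": 0}, {"slide": [0, -0.008, 0.122], "turn": 0}, {"slide": [0, -0.008, 0.124], "turn": 0}, {"slide": [0, -0.008, 0.124], "turn": 0}, {"slide": [0, -0.008, 0.124], "turn": 0}], "hand": 0.07}}

```text
t: 16.83
tool_pos: [0.4767, -0.3012, 0.0382]
tcp_rot: [0.829, 0.56, 0.007, 0.009]
force: [0.2, -0.3, 1.3]
gripper_width: 0.82
```

```bash
python3 s.py;  python3 - <<'E'
from h import *
c=cam('side','s6.png')
cv2.imwrite('pics/z6.png',cv2.resize(cv2.imread('pics/s6.png')[150:290,260:400],None,fx=4,fy=4,interpolation=cv2.INTER_CUBIC))
E
```

```text
16.8333 F [ 0.21 -0.34  1.33] M [-0.039 -0.002 -0.062] w 69.99 p [ 0.4767 -0.3012  0.0382] jaw 68.06 z [ 0.0207 -0.0068 -0.9998] j [ 1.282  0.886 -1.058  1.893  0.967  0.957  0.95 ]
```

View pics/z6.png

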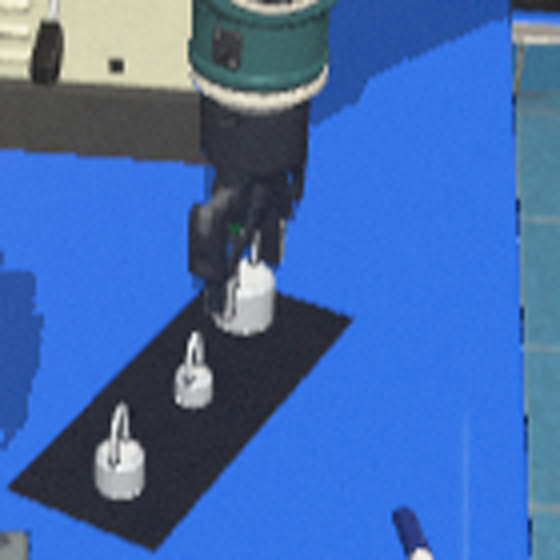

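Emit:
{"name": "play_rows", "arguments": {"rows": [{"slide": [0, 0, 0], "turn": 0}, {"slide": [0, 0, 0], "turn": 0}, {"slide": [0, 0, 0], "turn": 0}, {"slide": [0, 0, 0], "turn": 0}, {"slide": [0, 0, 0], "turn": 0}], "hand": 0.03}}

```text
t: 17.3
tool_pos: [0.4765, -0.3014, 0.0385]
tcp_rot: [0.829, 0.559, 0.006, 0.009]
force: [-5.7, 0.6, 15.9]
gripper_width: 0.51
```

```bash
python3 s.py
```

```text
17.3 F [-5.74  0.56 15.86] M [-0.064  1.276 -0.029] w 43.59 p [ 0.4765 -0.3014  0.0385] jaw 68.04 z [ 0.0202 -0.0076 -0.9998] j [ 1.282  0.886 -1.058  1.893  0.968  0.957  0.95 ]
```

Emit:
{"name": "play_rows", "arguments": {"rows": [{"slide": [0, 0, -0.003], "turn": 0}, {"slide": [0, 0, -0.004], "turn": -4}, {"slide": [0, 0, -0.004], "turn": -8}, {"slide": [0, 0, -0.004], "turn": -12}, {"slide": [0, 0, -0.004], "turn": -16}, {"slide": [0, 0, -0.004], "turn": -20}, {"slide": [0, 0, -0.004], "turn": -24}, {"slide": [0, 0, -0.004], "turn": -28}, {"slide": [0, 0, -0.004], "turn": -32}, {"slide": [0, 0, -0.003], "turn": -33}, {"slide": [0, 0, -0.001], "turn": -33}, {"slide": [0, 0, 0], "turn": -33}, {"slide": [0, 0, 0], "turn": -33}], "hand": 0.03}}

```text
t: 18.38
tool_pos: [0.4763, -0.3011, 0.0386]
tcp_rot: [0.637, 0.771, 0.003, 0.01]
force: [-10.3, 1.1, 23.4]
gripper_width: 0.51
```

Emit:
{"name": "play_rows", "arguments": {"rows": [{"slide": [0, 0, 0], "turn": 0}, {"slide": [0, 0, 0], "turn": 0}, {"slide": [0, 0, 0], "turn": 0}, {"slide": [0, 0, -0.01], "turn": 0}, {"slide": [0, 0, -0.03], "turn": 0}, {"slide": [0, 0, -0.06], "turn": 0}, {"slide": [0, 0, -0.1], "turn": 0}, {"slide": [0, 0, -0.1], "turn": 0}], "hand": 0.07}}

```text
t: 19.05
tool_pos: [0.4769, -0.3003, 0.1442]
tcp_rot: [0.635, 0.772, 0.005, 0.013]
force: [-0.7, -0.4, 1.6]
gripper_width: 0.821
```

```bash
python3 s.py;  python3 - <<'E'
from h import *
c=cam('side','s7.png')
cv2.imwrite('pics/z7.png',cv2.resize(cv2.imread('pics/s7.png')[150:290,260:400],None,fx=4,fy=4,interpolation=cv2.INTER_CUBIC))
E
```

```text
19.05 F [-0.69 -0.4   1.6 ] M [-0.007  0.008  0.02 ] w 70.09 p [ 0.4769 -0.3003  0.1442] jaw 101.07 z [ 0.0261 -0.0097 -0.9996] j [ 1.389  0.786 -1.241  1.851  0.842  1.119  1.602]
```

View pics/z7.png

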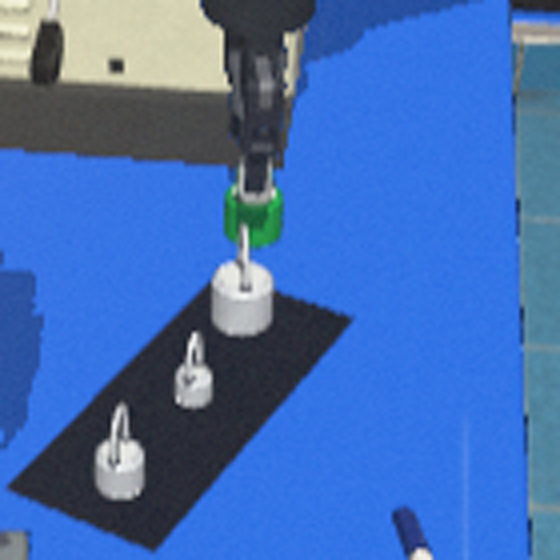

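```bash
cat > sim.py <<'E'
from ik import *
P[0]=.302
def solve(q0,p,R,w,reg=.02):
    f=lambda q:np.r_[fk(q,P)[0]-p, w*Ro.from_matrix(R.T@fk(q,P)[1]).as_rotvec(), reg*(q-q0)]
    return least_squares(f,np.clip(q0,LO+1e-3,HI-1e-3),bounds=(LO,HI)).x
def tilt(R): return R[:,2]
if __name__=='__main__':
    q0=np.array([.747,.211,-.558,1.483,.111,1.48,.327]);x,R=fk(q0,P);print('start',x,tilt(R))
    for w in(.1,.2,.3,.5,1):
        q=solve(q0,x+np.array([.445,.135,0]),R,w);X,RR=fk(q,P);print(w,X.round(3),tilt(RR).round(3),q.round(2))
    q0=np.array([1.389,.786,-1.241,1.851,.842,1.119,1.602]);x,R=fk(q0,P);print('now',x,tilt(R))
    for w in(.2,.3,.5):
      for base in([.6,.0,.55],[.7,.1,.55],[.5,.1,.6],[.45,-.1,.55],[.4,-.3,.5]):
        qa=solve(q0,np.array(base),R,w,.005);xa,Ra=fk(qa,P)
        for d in([0,0,.25],[.2,0,.15],[-.2,0,.15],[.25,0,0]):
            q=solve(qa,np.array(base)+d,R,w,.005);X,RR=fk(q,P)
            print(w,base,tilt(Ra).round(3),d,X.round(2),tilt(RR).round(3),q.round(2))
E
python3 sim.py
```

```text
start [ 0.53672587 -0.15999889  0.44421558] [-4.56137699e-04  6.86750753e-04 -9.99999660e-01]
0.1 [ 0.972 -0.025  0.44 ] [ 0.332  0.012 -0.943] [ 0.09  0.99 -0.38  0.27  0.33  1.57  0.13]
0.2 [ 0.953 -0.025  0.43 ] [ 0.244 -0.001 -0.97 ] [ 0.05  1.07 -0.35  0.1   0.33  1.73  0.15]
0.3 [ 0.935 -0.024  0.421] [ 0.176 -0.002 -0.984] [ 0.04  1.09 -0.35  0.07  0.33  1.81  0.15]
0.5 [ 0.912 -0.024  0.411] [ 0.092 -0.001 -0.996] [ 0.04  1.1  -0.34  0.06  0.33  1.89  0.15]
1 [ 0.894 -0.023  0.403] [ 0.027  0.    -1.   ] [ 0.04  1.11 -0.34  0.06  0.33  1.95  0.15]
now [ 0.49430337 -0.29227073  0.15392541] [ 0.02498805 -0.00964209 -0.99964125]
0.2 [0.6, 0.0, 0.55] [ 0.026 -0.009 -1.   ] [0, 0, 0.25] [ 0.59 -0.    0.78] [ 0.248 -0.008 -0.969] [ 0.04  0.3  -0.09  0.59  0.05  2.    1.75]
0.2 [0.6, 0.0, 0.55] [ 0.026 -0.009 -1.   ] [0.2, 0, 0.15] [ 0.78 -0.    0.68] [ 0.259 -0.009 -0.966] [ 0.02  0.73 -0.23  0.16  0.22  2.    1.75]
0.2 [0.6, 0.0, 0.55] [ 0.026 -0.009 -1.   ] [-0.2, 0, 0.15] [0.4 0.  0.7] [ 0.024 -0.01  -1.   ] [ 0.92 -0.09 -0.81  1.18 -0.06  2.    1.85]
0.2 [0.6, 0.0, 0.55] [ 0.02
[... 7466 characters left out ...]
.025 -0.01  -1.   ] [0.25, 0, 0] [ 0.7  -0.1   0.55] [ 0.025 -0.01  -1.   ] [ 0.5   0.58 -0.8   0.83  0.44  1.84  1.68]
0.5 [0.4, -0.3, 0.5] [ 0.025 -0.01  -1.   ] [0, 0, 0.25] [ 0.4  -0.3   0.72] [ 0.066 -0.038 -0.997] [ 0.89  0.13 -0.3   0.94  0.04  2.    2.37]
0.5 [0.4, -0.3, 0.5] [ 0.025 -0.01  -1.   ] [0.2, 0, 0.15] [ 0.6  -0.3   0.65] [ 0.031 -0.012 -0.999] [ 0.59  0.49 -0.3   0.63  0.16  2.    2.16]
0.5 [0.4, -0.3, 0.5] [ 0.025 -0.01  -1.   ] [-0.2, 0, 0.15] [ 0.2  -0.3   0.65] [ 0.025 -0.01  -1.   ] [ 1.33 -0.18 -0.25  1.4  -0.07  1.9   2.82]
0.5 [0.4, -0.3, 0.5] [ 0.025 -0.01  -1.   ] [0.25, 0, 0] [ 0.65 -0.3   0.5 ] [ 0.025 -0.01  -1.   ] [ 0.89  0.63 -0.98  0.94  0.53  1.76  1.9 ]
```

Emit:
{"name": "play_rows", "arguments": {"rows": [{"slide": [0, 0, -0.035], "turn": 0}, {"slide": [0, 0, -0.07], "turn": 0}, {"slide": [0, 0, -0.105], "turn": 0}, {"slide": [0, 0, -0.14], "turn": 0}, {"slide": [0.02, 0.01, -0.175], "turn": 0}, {"slide": [0.04, 0.025, -0.21], "turn": 0}, {"slide": [0.06, 0.04, -0.235], "turn": 0}, {"slide": [0.085, 0.06, -0.25], "turn": 0}, {"slide": [0.11, 0.08, -0.265], "turn": 0}, {"slide": [0.135, 0.1, -0.28], "turn": 0}, {"slide": [0.16, 0.12, -0.295], "turn": 0}, {"slide": [0.19, 0.145, -0.305], "turn": 0}, {"slide": [0.22, 0.17, -0.315], "turn": 0}, {"slide": [0.25, 0.195, -0.325], "turn": 0}, {"slide": [0.28, 0.22, -0.335], "turn": 0}, {"slide": [0.31, 0.245, -0.345], "turn": 0}, {"slide": [0.34, 0.27, -0.355], "turn": 0}, {"slide": [0.38, 0.298, -0.358], "turn": 0}, {"slide": [0.38, 0.298, -0.358], "turn": 0}, {"slide": [0.38, 0.298, -0.358], "turn": 0}], "hand": 0.07}}

```text
t: 20.77
tool_pos: [0.6864, 0.137, 0.496]
tcp_rot: [0.633, 0.774, 0.004, 0.008]
force: [-0.4, -0.1, -0.0]
gripper_width: 0.817
```

```bash
python3 s.py
```

```text
20.7667 F [-0.41 -0.1  -0.01] M [-0.014 -0.018 -0.017] w 69.74 p [0.6864 0.137  0.496 ] jaw 101.41 z [ 0.0179 -0.0047 -0.9998] j [ 0.274  0.643 -1.083  0.96   0.589  1.789  1.21 ]
```

Emit:
{"name": "play_rows", "arguments": {"rows": [{"slide": [0, 0.025, -0.03], "turn": 0}, {"slide": [0, 0.05, -0.06], "turn": 0}, {"slide": [0, 0.075, -0.09], "turn": 0}, {"slide": [0, 0.1, -0.12], "turn": 0}, {"slide": [0, 0.125, -0.15], "turn": 0}, {"slide": [0, 0.15, -0.18], "turn": 0}, {"slide": [0, 0.175, -0.21], "turn": 0}, {"slide": [0, 0.2, -0.24], "turn": 0}, {"slide": [0, 0.2, -0.24], "turn": 0}]}}

```text
t: 21.52
tool_pos: [0.7635, 0.1223, 0.547]
tcp_rot: [0.646, 0.763, -0.001, -0.007]
force: [0.2, -0.6, -0.4]
gripper_width: 0.819
```

```bash
python3 s.py
```

```text
21.5167 F [ 0.21 -0.64 -0.42] M [-0.017 -0.01  -0.006] w 69.95 p [0.7635 0.1223 0.547 ] jaw 99.45 z [-0.0126  0.0083 -0.9999] j [-0.186  0.759 -0.034  0.401  0.014  1.993  1.53 ]
```

Emit:
{"name": "play_rows", "arguments": {"rows": [{"slide": [0, 0.04, 0], "turn": 0}, {"slide": [0, 0.08, 0], "turn": 0}, {"slide": [0, 0.12, 0], "turn": 0}, {"slide": [0, 0.16, 0], "turn": 0}, {"slide": [0, 0.2, 0], "turn": 0}, {"slide": [0, 0.24, 0], "turn": 0}]}}

```text
t: 22.02
tool_pos: [0.8525, 0.1336, 0.4591]
tcp_rot: [0.648, 0.762, 0.015, 0.006]
force: [-0.1, 0.6, 0.5]
gripper_width: 0.818
```

```bash
python3 s.py
```

```text
22.0167 F [-0.14  0.58  0.46] M [-0.029  0.042  0.007] w 69.83 p [0.8525 0.1336 0.4591] jaw 99.28 z [ 0.0283  0.0142 -0.9995] j [-0.203  1.057  0.551  0.06  -0.545  2.003  1.561]
```

Emit:
{"name": "play_rows", "arguments": {"rows": [{"slide": [0, 0.3, 0], "turn": 0}, {"slide": [0, 0.3, 0], "turn": 0}, {"slide": [0, 0.3, 0], "turn": 0}]}}

```text
t: 22.27
tool_pos: [0.8533, 0.1345, 0.4621]
tcp_rot: [0.646, 0.763, 0.019, 0.008]
force: [0.2, 0.1, 0.2]
gripper_width: 0.82
```

```bash
python3 s.py
```

```text
22.2667 F [0.24 0.11 0.19] M [ 0.003  0.049 -0.03 ] w 70.01 p [0.8533 0.1345 0.4621] jaw 99.46 z [ 0.0359  0.0189 -0.9992] j [-0.205  1.068  0.97   0.056 -0.96   2.003  1.576]
```

```bash
cat > sim2.py <<'E'
from sim import *
def stepsolve(q,p0,R0,sl,turn,w,reg=.01,n=12):
    # ramp
    for k in range(1,n+1):
        q=solve(q,p0+R0@(np.array(sl)*k/n),R0@Rz(np.radians(turn)*k/n),w,reg)
    return q
q0=np.array([-.205,1.068,.97,.056,-.96,2.0,1.576])
x0,R0=fk(q0,P)
def show(n,q):
    X,R=fk(q,P);z=R[:,2];print(n,X.round(3),'z',z.round(3),'tilt',np.degrees(np.arccos(-z[2])).round(1),'az',np.degrees(np.arctan2(z[1],z[0])).round(0),'jaw',np.degrees(np.arctan2(R[1,0],R[0,0])).round(0),q.round(2))
for tgt in([.3,.4,.4],[.25,.48,.35],[.4,.4,.35],[.15,.5,.4]):
  for w in(.5,1.5):
    q=q0.copy()
    for k in range(1,11):
        q=solve(q,x0+(np.array(tgt)-x0)*k/10,R0,w,.01)
    show('move',q)
    X,R=fk(q,P)
    q2=stepsolve(q,X,R,[0,0,0],-100,w);show(' t100',q2)
    for i in range(5):
        X,R=fk(q2,P);q2=stepsolve(q2,X,R,[0,0,0],-40,w,n=6);show(f' +40 w{w}',q2)
E
python3 sim2.py
```

```text
move [0.3 0.4 0.4] z [ 0.039  0.019 -0.999] tilt 2.5 az 26.0 jaw 99.0 [-2.06  0.15  1.25  1.72 -0.13  1.33  0.95]
 t100 [0.3 0.4 0.4] z [ 0.039  0.019 -0.999] tilt 2.5 az 26.0 jaw -161.0 [-1.87  0.1   1.01  1.72 -0.07  1.32  2.63]
 +40 w0.5 [0.298 0.435 0.389] z [ 0.051 -0.027 -0.998] tilt 3.3 az -28.0 jaw -123.0 [ 0.01  0.32 -1.27  1.66  0.37  1.4   2.82]
 +40 w0.5 [0.224 0.51  0.308] z [ 0.193 -0.108 -0.975] tilt 12.8 az -29.0 jaw -96.0 [-0.38  0.55 -1.27  1.7   0.72  1.45  2.82]
 +40 w0.5 [0.132 0.515 0.199] z [ 0.366 -0.082 -0.927] tilt 22.0 az -13.0 jaw -70.0 [-0.64  0.71 -1.27  1.89  1.01  1.43  2.82]
 +40 w0.5 [0.056 0.459 0.099] z [ 0.495  0.018 -0.869] tilt 29.7 az 2.0 jaw -42.0 [-0.84  0.89 -1.27  2.14  1.29  1.48  2.82]
 +40 w0.5 [-0.     0.359  0.032] z [ 0.574  0.136 -0.808] tilt 36.1 az 13.0 jaw -9.0 [-1.08  1.14 -1.27  2.38  1.47  1.69  2.82]
move [0.3 0.4 0.4] z [ 0.039  0.019 -0.999] tilt 2.5 az 26.0 jaw 99.0 [-2.06  0.15  1.25  1.72 -0.13  1.33  0.95]
 t100 [0.3 0.4 0.4] z [ 0.039  0.019 -0.999] tilt 2.5 az 26.0 jaw -161.0 [-1.87  0.1   1.01  1.72 -0.07  1.32  2.63]
[... 5168 characters left out ...]
az 26.0 jaw -161.0 [-2.11  0.16  0.92  1.67 -0.1   1.34  2.31]
 +40 w1.5 [0.148 0.502 0.4  ] z [ 0.039  0.019 -0.999] tilt 2.5 az 26.0 jaw -121.0 [-0.94  0.12 -0.4   1.67  0.08  1.34  2.82]
 +40 w1.5 [0.035 0.578 0.317] z [ 0.062  0.011 -0.998] tilt 3.6 az 11.0 jaw -82.0 [-0.66  0.55 -1.27  1.66  0.6   1.36  2.82]
 +40 w1.5 [-0.122  0.514  0.119] z [ 0.093  0.038 -0.995] tilt 5.8 az 22.0 jaw -45.0 [-0.96  0.82 -1.27  1.98  0.99  1.15  2.82]
 +40 w1.5 [-0.194  0.362 -0.004] z [ 0.102  0.073 -0.992] tilt 7.2 az 36.0 jaw -6.0 [-1.18  1.07 -1.27  2.29  1.4   1.15  2.82]
 +40 w1.5 [-0.155  0.295 -0.093] z [ 0.089  0.096 -0.991] tilt 7.5 az 47.0 jaw 34.0 [-2.1   0.72 -0.08  2.45  1.89  0.19  2.82]
```

Emit:
{"name": "play_rows", "arguments": {"rows": [{"slide": [0, 0.7, 0], "turn": 0}, {"slide": [0, 0.7, 0], "turn": 0}, {"slide": [0, 0.7, 0], "turn": 0}, {"slide": [0, 0.7, 0], "turn": 0}, {"slide": [0, 0.7, 0], "turn": 0}, {"slide": [0, 0.7, 0], "turn": 0}, {"slide": [0, 0.7, 0], "turn": 0}, {"slide": [0, 0.7, 0], "turn": 0}, {"slide": [0, 0.7, 0], "turn": 0}, {"slide": [0, 0.7, 0], "turn": 0}]}}

```text
t: 23.1
tool_pos: [0.8573, 0.137, 0.4454]
tcp_rot: [0.647, 0.763, 0.012, 0.003]
force: [0.3, 0.1, 0.4]
gripper_width: 0.817
```

```bash
python3 s.py
```

```text
23.1 F [0.35 0.14 0.45] M [-0.032  0.068 -0.027] w 69.8 p [0.8573 0.137  0.4454] jaw 99.43 z [ 0.0212  0.0146 -0.9997] j [-0.208  1.094  1.206  0.057 -1.192  2.003  1.582]
```

```bash
cat > sim3.py <<'E'
from sim import *
def jac(q):
    x,R=fk(q,P);J=np.zeros((6,7))
    for i in range(7):
        d=np.zeros(7);d[i]=1e-5;x2,R2=fk(q+d,P);J[:3,i]=(x2-x)/1e-5;J[3:,i]=Ro.from_matrix(R2@R.T).as_rotvec()/1e-5
    return J
VM=np.array([1.89,1.89,2.39,2.39,3.01,3.01,3.01])*.7/12
def dls(q,p,R,w,lam,it):
    q=q.copy()
    W=np.diag([1,1,1,w,w,w])
    for _ in range(it):
        x,Rc=fk(q,P);e=W@np.r_[p-x,Ro.from_matrix(R@Rc.T).as_rotvec()];J=W@jac(q)
        q=np.clip(q+J.T@np.linalg.solve(J@J.T+lam**2*np.eye(6),e),LO,HI)
    return q
def call(q,sl,n,method,turn=0):
    p0,R0=fk(q,P)
    for s in sl:
        tp=p0+R0@np.array(s);x,Rc=fk(q,P);d=tp-x;l=np.linalg.norm(d);tp=x+d*min(1,.0417/max(l,1e-9))
        qn=method(q,tp,R0)
        dq=qn-q;f=min(1,(VM/np.maximum(abs(dq),1e-9)).min());q=q+dq*f
    return q
if __name__=='__main__':
    tests=[('A',[.747,.211,-.558,1.483,.111,1.48,.327],[[.03*k,-.005*k,0] for k in range(1,16)]+[[.45,-.075,0]],'(.869,-.071,.431) z.0168,-.0056 q[.083 1.054 -.645 .105 .619 1.985 .163]'),
    ('B',[.274,.643,-1.083,.96,.589,1.789,1.21],[[0,.025*k,-.03*k] for k in range(1,9)]+[[0,.2,-.24]],'(.7635 .1223 .547) z-.0126 .0083 q[-.186 .759 -.034 .401 .014 1.993 1.53]'),
    ('C',[-.186,.759,-.034,.401,.014,1.993,1.53],[[0,.04*k,0] for k in range(1,7)],'(.8525 .1336 .4591) z.0283 .0142 q[-.203 1.057 .551 .06 -.545 2.003 1.561]')]
    ms={}
    for w in(.3,1,):ms[f'LS{w}']=lambda q,p,R,w=w:solve(q,p,R,w,.02)
    for w in(.3,1):
        for lam in(.02,.1):
            for it in(1,10):ms[f'DLS{w},{lam},{it}']=lambda q,p,R,w=w,lam=lam,it=it:dls(q,p,R,w,lam,it)
    for nm,q,sl,exp in tests:
        print(nm,exp);x,R=fk(np.array(q),P);print('  start z',R[:,2].round(4))
        for m,f in ms.items():
            qq=call(np.array(q),sl,0,f);X,RR=fk(qq,P);print('  ',m,X.round(3),RR[:,2].round(4),qq.round(2))
E
python3 sim3.py
```

```text
A (.869,-.071,.431) z.0168,-.0056 q[.083 1.054 -.645 .105 .619 1.985 .163]
  start z [-5.e-04  7.e-04 -1.e+00]
   LS0.3 [ 0.915 -0.025  0.421] [ 0.1176 -0.0026 -0.9931] [ 0.04  1.09 -0.45  0.06  0.44  1.88  0.15]
   LS1 [ 0.886 -0.027  0.411] [ 1.120e-02  3.000e-04 -9.999e-01] [ 0.04  1.1  -0.44  0.06  0.42  1.98  0.15]
   DLS0.3,0.02,1 [0.885 0.035 0.267] [-0.1694 -0.0545 -0.984 ] [-0.04  1.26 -0.45  0.06  0.49  2.    0.2 ]
   DLS0.3,0.02,10 [0.885 0.026 0.273] [-0.1641 -0.0472 -0.9853] [-0.03  1.25 -0.44  0.06  0.47  2.    0.2 ]
   DLS0.3,0.1,1 [ 0.913 -0.018  0.405] [ 0.087  -0.0067 -0.9962] [ 0.03  1.11 -0.48  0.06  0.47  1.89  0.16]
   DLS0.3,0.1,10 [ 0.907 -0.016  0.395] [ 0.0551 -0.0077 -0.9985] [ 0.03  1.12 -0.47  0.06  0.46  1.92  0.16]
   DLS1,0.02,1 [0.897 0.037 0.257] [-0.1392 -0.0488 -0.9891] [-0.04  1.27 -0.45  0.07  0.49  1.95  0.2 ]
   DLS1,0.02,10 [0.884 0.03  0.255] [-0.1835 -0.0525 -0.9816] [-0.04  1.27 -0.43  0.06  0.47  2.    0.21]
   DLS1,0.1,1 [ 0.883 -0.018  0.391] [-0.0278 -0.0069 -0.9996] [ 0.03  1.12 -0.47  0.06  0.47  1.99  0.16]
   DLS1,0.1,10 [ 0.886 -0.
[... 1712 characters left out ...]
0.1165 -0.0138 -0.9931] [-0.19  1.2  -0.03  0.06  0.02  2.    1.54]
   DLS0.3,0.1,1 [0.856 0.168 0.461] [ 0.0472  0.0196 -0.9987] [-0.19  1.04 -0.03  0.06  0.02  1.99  1.54]
   DLS0.3,0.1,10 [0.858 0.168 0.452] [ 0.0378  0.0177 -0.9991] [-0.19  1.05 -0.03  0.06  0.02  1.99  1.54]
   DLS1,0.02,1 [0.867 0.176 0.282] [-0.1578 -0.0234 -0.9872] [-0.2   1.24 -0.03  0.06  0.02  2.    1.54]
   DLS1,0.02,10 [0.838 0.163 0.459] [-0.0053  0.0089 -0.9999] [-0.19  1.   -0.03  0.15  0.02  2.    1.54]
   DLS1,0.1,1 [0.859 0.168 0.435] [ 0.0118  0.0127 -0.9998] [-0.19  1.07 -0.03  0.06  0.02  2.    1.54]
   DLS1,0.1,10 [0.859 0.169 0.43 ] [ 0.0066  0.0116 -0.9999] [-0.19  1.07 -0.03  0.06  0.02  2.    1.54]
```

Emit:
{"name": "play_rows", "arguments": {"rows": [{"slide": [0, 0, -0.3], "turn": 0}, {"slide": [0, 0, -0.3], "turn": 0}, {"slide": [0, 0, -0.3], "turn": 0}]}}

```text
t: 23.35
tool_pos: [0.8444, 0.1343, 0.5065]
tcp_rot: [0.646, 0.762, 0.039, 0.026]
force: [0.2, -0.0, 0.8]
gripper_width: 0.817
```

```bash
python3 s.py
```

```text
23.35 F [ 0.17 -0.01  0.77] M [-0.034  0.129  0.017] w 69.8 p [0.8444 0.1343 0.5065] jaw 99.45 z [ 0.091   0.0261 -0.9955] j [-0.208  1.023  1.209  0.056 -1.192  2.003  1.582]
```

Emit:
{"name": "play_rows", "arguments": {"rows": [{"slide": [0, 0, -0.3], "turn": 0}, {"slide": [0, 0, -0.3], "turn": 0}, {"slide": [0, 0, -0.3], "turn": 0}]}}

```text
t: 23.6
tool_pos: [0.828, 0.1308, 0.564]
tcp_rot: [0.645, 0.76, 0.066, 0.048]
force: [-0.1, 0.3, 0.2]
gripper_width: 0.821
```

```bash
python3 s.py
```

```text
23.6 F [-0.1   0.29  0.16] M [-0.027  0.159  0.049] w 70.08 p [0.828  0.1308 0.564 ] jaw 99.45 z [ 0.1574  0.0378 -0.9868] j [-0.209  0.955  1.212  0.056 -1.192  2.003  1.581]
```

Emit:
{"name": "play_rows", "arguments": {"rows": [{"slide": [0, 0, -0.3], "turn": 0}, {"slide": [0, 0, -0.3], "turn": 0}, {"slide": [0, 0, -0.3], "turn": 0}, {"slide": [0, 0, -0.3], "turn": 0}, {"slide": [0, 0, -0.3], "turn": 0}]}}

```text
t: 24.02
tool_pos: [0.8037, 0.1256, 0.6305]
tcp_rot: [0.642, 0.757, 0.096, 0.073]
force: [-0.3, 0.5, -0.4]
gripper_width: 0.816
```

```bash
python3 s.py
```

```text
24.0167 F [-0.28  0.52 -0.42] M [0.015 0.279 0.013] w 69.69 p [0.8037 0.1256 0.6305] jaw 99.43 z [ 0.235   0.0518 -0.9706] j [-0.21   0.875  1.215  0.057 -1.192  2.003  1.581]
```

Emit:
{"name": "play_rows", "arguments": {"rows": [{"slide": [0, 0, -0.3], "turn": 0}, {"slide": [0, 0, -0.3], "turn": 0}, {"slide": [0, 0, -0.3], "turn": 0}]}}

```text
t: 24.27
tool_pos: [0.7789, 0.1207, 0.6855]
tcp_rot: [0.639, 0.753, 0.123, 0.095]
force: [0.2, 0.8, 0.9]
gripper_width: 0.817
```

```bash
python3 s.py
```

```text
24.2667 F [0.25 0.84 0.89] M [-0.084  0.332 -0.026] w 69.75 p [0.7789 0.1207 0.6855] jaw 99.46 z [ 0.3001  0.0631 -0.9518] j [-0.212  0.806  1.218  0.057 -1.192  2.003  1.582]
```

Emit:
{"name": "play_rows", "arguments": {"rows": [{"slide": [0, 0, -0.3], "turn": 0}, {"slide": [0, 0, -0.3], "turn": 0}, {"slide": [0, 0, -0.3], "turn": 0}]}}

```text
t: 24.52
tool_pos: [0.7506, 0.1149, 0.7383]
tcp_rot: [0.636, 0.748, 0.149, 0.117]
force: [0.2, -0.8, 0.7]
gripper_width: 0.819
```

```bash
python3 s.py
```

```text
24.5167 F [ 0.22 -0.76  0.68] M [-0.084  0.406 -0.013] w 69.97 p [0.7506 0.1149 0.7383] jaw 99.48 z [ 0.3634  0.0742 -0.9287] j [-0.213  0.738  1.222  0.057 -1.192  2.003  1.582]
```

Emit:
{"name": "play_rows", "arguments": {"rows": [{"slide": [0, 0, -0.3], "turn": 0}, {"slide": [0, 0, -0.3], "turn": 0}, {"slide": [0, 0, -0.3], "turn": 0}]}}

```text
t: 24.77
tool_pos: [0.7193, 0.1086, 0.7884]
tcp_rot: [0.631, 0.743, 0.174, 0.138]
force: [0.5, 0.0, 0.0]
gripper_width: 0.821
```

Emit:
{"name": "play_rows", "arguments": {"rows": [{"slide": [0, 0, -0.3], "turn": 0}, {"slide": [0, 0, -0.3], "turn": 0}, {"slide": [0, 0, -0.3], "turn": 0}]}}

```text
t: 25.02
tool_pos: [0.6847, 0.1015, 0.8362]
tcp_rot: [0.626, 0.737, 0.199, 0.158]
force: [-0.3, -0.2, 0.4]
gripper_width: 0.824
```

```bash
python3 s.py
```

```text
25.0167 F [-0.35 -0.15  0.4 ] M [-0.068  0.49  -0.083] w 70.33 p [0.6847 0.1015 0.8362] jaw 99.52 z [ 0.483   0.0953 -0.8704] j [-0.217  0.603  1.229  0.057 -1.192  2.003  1.582]
```

Emit:
{"name": "play_rows", "arguments": {"rows": [{"slide": [0, 0, -0.3], "turn": 0}, {"slide": [0, 0, -0.3], "turn": 0}, {"slide": [0, 0, -0.3], "turn": 0}]}}

```text
t: 25.27
tool_pos: [0.6471, 0.0938, 0.8815]
tcp_rot: [0.62, 0.73, 0.224, 0.179]
force: [-0.0, 0.8, 0.1]
gripper_width: 0.82
```

```bash
python3 s.py
```

```text
25.2667 F [-0.01  0.83  0.14] M [-0.083  0.64   0.03 ] w 70.04 p [0.6471 0.0938 0.8815] jaw 99.55 z [ 0.5396  0.1052 -0.8353] j [-0.22   0.536  1.234  0.057 -1.192  2.003  1.583]
```

Emit:
{"name": "play_rows", "arguments": {"rows": [{"slide": [0, 0, -0.3], "turn": 0}, {"slide": [0, 0, -0.3], "turn": 0}]}}

```text
t: 25.43
tool_pos: [0.616, 0.0874, 0.9147]
tcp_rot: [0.616, 0.724, 0.244, 0.195]
force: [-0.4, 0.2, 0.5]
gripper_width: 0.817
```

```bash
python3 s.py
python3 - <<'E'
from kin2 import *
import kin2
from cell import bot
s=bot.observe()
D.append((s['joint_positions'],s['tool_pos'],s['tcp_rot']))
D.append(([-.217,.603,1.229,.057,-1.192,2.003,1.582],[.6847,.1015,.8362],[.626,.737,.199,.158]))
D.append(([-.212,.806,1.218,.057,-1.192,2.003,1.582],[.7789,.1207,.6855],[.639,.753,.123,.095]))
r=least_squares(res,[.3,.5,.45,.3]+[0]*7);print(r.x.round(4));print((res(r.x,False).reshape(-1,6)*1000).round(1))
np.save('P.npy',r.x)
E
```

```text
25.4333 F [-0.38  0.15  0.49] M [-0.045  0.716 -0.032] w 69.81 p [0.616  0.0874 0.9147] jaw 99.57 z [ 0.5818  0.1127 -0.8055] j [-0.223  0.484  1.238  0.057 -1.192  2.003  1.583]
[ 2.944e-01  5.002e-01  4.652e-01  2.962e-01 -3.800e-03  4.000e-03
 -3.700e-03  1.000e-04 -7.900e-03 -7.900e-03 -1.420e-02]
[[-2.2  5.7  1.5 -0.   0.  -0. ]
 [-1.   0.5  0.8  0.   0.   0. ]
 [ 2.4 -1.2 -1.4 -0.1  0.   0. ]
 [-1.   0.6  0.5  0.1 -0.1 -0.1]
 [-1.1  0.7  0.8  0.  -0.  -0.1]
 [ 8.5 -0.6 -0.8  0.   0.   0. ]
 [ 0.5  0.6 -0.5  0.  -0.  -0. ]
 [-0.1  0.3 -0.4  0.1  0.  -0.1]
 [-1.2  0.5 -0.4 -0.  -0.   0. ]]
```

```bash
cat > plan.py <<'E'
import numpy as np, kin2
from kin import *
from scipy.optimize import least_squares
PP=np.load('P.npy');fk=lambda q:kin2.fk(q,PP)
LO=np.array([-2.81,-.39,-1.27,.06,-1.19,.19,-2.82]);HI=np.array([2.81,2.02,1.25,2.57,4.33,2,2.82])
VM=np.array([1.89,1.89,2.39,2.39,3.01,3.01,3.01])*.7/12
def solve(q0,p,R,w=1.,reg=.02):
    f=lambda q:np.r_[fk(q)[0]-p, w*Ro.from_matrix(R.T@fk(q)[1]).as_rotvec(), reg*(q-q0)]
    return least_squares(f,np.clip(q0,LO+1e-3,HI-1e-3),bounds=(LO,HI)).x
def go(q,pts,R,step=.035,v=0):
    for t in pts:
        t=np.array(t)
        for k in range(60):
            x,_=fk(q);d=t-x;l=np.linalg.norm(d)
            if l<.002:break
            qn=solve(q,x+d*min(1,step/l),R);dq=qn-q;q=q+dq*min(1,(VM/np.maximum(abs(dq),1e-9)).min())
        X,RR=fk(q);print('->',t,'got',X.round(3),'z',RR[:,2].round(3),'rows',k,q.round(2))
    return q
if __name__=='__main__':
    q=np.array([-.223,.484,1.238,.06,-1.19,2.0,1.583]);x,R=fk(q)
    print(x,R.round(3))
    for pts in([[.6,0,.6],[.45,-.31,.25],[.45,-.306,.03]],[[.6,-.3,.7],[.45,-.31,.25],[.45,-.306,.03]],[[.75,.05,.5],[.6,-.4,.4],[.45,-.31,.25],[.45,-.306,.03]],[[.6,.1,.5],[.5,0,.35],[.45,-.31,.25],[.45,-.306,.03]]):
        print('plan');qq=go(q,pts,R)
        go(qq,[[.45,-.31,.25],[.5,.0,.25],[.59,.018,.12]],R)
E
python3 plan.py
```

```text
[0.61775044 0.08685598 0.91415333] [[-0.163  0.796  0.583]
 [ 0.986  0.12   0.112]
 [ 0.019  0.594 -0.804]]
plan
-> [0.6 0.  0.6] got [ 0.6 -0.   0.6] z [ 0.583  0.112 -0.804] rows 14 [-1.19 -0.18  1.01  1.54  0.14  1.06  1.56]
-> [ 0.45 -0.31  0.25] got [ 0.403 -0.253  0.3  ] z [ 0.585  0.105 -0.804] rows 59 [-0.69 -0.39  1.25  2.19 -0.13  0.62  2.44]
-> [ 0.45  -0.306  0.03 ] got [ 0.358 -0.186  0.206] z [ 0.582  0.106 -0.806] rows 59 [-0.63 -0.29  1.25  2.44 -0.5   0.4   2.82]
-> [ 0.45 -0.31  0.25] got [ 0.414 -0.255  0.3  ] z [ 0.583  0.104 -0.806] rows 59 [-0.55 -0.15  1.25  2.16 -0.55  0.69  2.82]
-> [0.5  0.   0.25] got [ 0.5   -0.001  0.249] z [ 0.583  0.113 -0.804] rows 8 [-0.57 -0.05  0.57  2.32 -0.36  0.26  2.05]
-> [0.59  0.018 0.12 ] got [0.603 0.02  0.16 ] z [ 0.566  0.111 -0.817] rows 59 [-0.25  0.33  0.26  2.14 -1.19  0.19  2.82]
plan
-> [ 0.6 -0.3  0.7] got [ 0.6 -0.3  0.7] z [ 0.583  0.112 -0.804] rows 14 [-0.11  0.36  1.17  1.   -0.91  1.62  2.49]
-> [ 0.45 -0.31  0.25] got [ 0.451 -0.31   0.25 ] z [ 0.583  0.112 -0.805] rows 27 [ 1.78  0.3  -1.09  2.08 -0.45  0.5
[... 1537 characters left out ...]
583  0.112 -0.804] rows 6 [-1.11 -0.39  0.88  2.2   0.52  0.59  1.22]
-> [ 0.45 -0.31  0.25] got [ 0.403 -0.253  0.3  ] z [ 0.585  0.105 -0.804] rows 59 [-0.69 -0.39  1.25  2.19 -0.13  0.62  2.44]
-> [ 0.45  -0.306  0.03 ] got [ 0.358 -0.186  0.206] z [ 0.582  0.106 -0.806] rows 59 [-0.63 -0.29  1.25  2.44 -0.5   0.4   2.82]
-> [ 0.45 -0.31  0.25] got [ 0.414 -0.255  0.3  ] z [ 0.583  0.104 -0.806] rows 59 [-0.55 -0.15  1.25  2.16 -0.55  0.69  2.82]
-> [0.5  0.   0.25] got [ 0.5   -0.001  0.249] z [ 0.583  0.113 -0.804] rows 8 [-0.57 -0.05  0.57  2.32 -0.36  0.26  2.05]
-> [0.59  0.018 0.12 ] got [0.603 0.02  0.16 ] z [ 0.566  0.111 -0.817] rows 59 [-0.25  0.33  0.26  2.14 -1.19  0.19  2.82]
```

```bash
cat > fast.py <<'E'
from plan import *
def fkj(q):
    h,a,b,L,e1,e2,e3,e0,ey1,ey2,ey3=PP
    ax=[];og=[]
    R=np.eye(3);x=np.array([0,0,h])
    ax.append(-R[:,2]);og.append(x.copy());R=Rz(-q[0]);x=x+R@[e0,0,0]
    ax.append(R[:,1]);og.append(x.copy());R=R@Ry(q[1])
    ax.append(-R[:,2]);og.append(x.copy());R=R@Rz(-q[2]);x=x+R@[e1,ey1,a]
    ax.append(R[:,1]);og.append(x.copy());R=R@Ry(q[3]);x=x+R@[e2,ey2,b]
    ax.append(-R[:,2]);og.append(x.copy());R=R@Rz(-q[4])
    ax.append(R[:,1]);og.append(x.copy());R=R@Ry(q[5]);x=x+R@[e3,ey3,L]
    ax.append(-R[:,2]);og.append(x.copy());R=R@Rz(-q[6]+np.pi)
    A=np.array(ax).T;O=np.array(og).T
    return x,R,np.vstack([np.cross(A.T,(x[:,None]-O).T).T,A])
def rv(M):
    v=np.array([M[2,1]-M[1,2],M[0,2]-M[2,0],M[1,0]-M[0,1]])/2;s=np.linalg.norm(v);c=(np.trace(M)-1)/2
    return v*(np.arctan2(s,c)/s) if s>1e-9 else v
def step(q,p,R,it=3):
    q=q.copy()
    for _ in range(it):
        x,Rc,J=fkj(q);e=np.r_[p-x,rv(R@Rc.T)]
        free=np.ones(7,bool)
        for _ in range(5):
            Jf=J[:,free];dq=np.zeros(7);dq[free]=Jf.T@np.linalg.solve(Jf@Jf.T+4e-4*np.eye(6),e)
            bad=free&(((q+dq<LO)&(q<=LO+1e-6)&(dq<0))|((q+dq>HI)&(q>=HI-1e-6)&(dq>0)))
            if not bad.any():break
            free&=~bad
        q=np.clip(q+dq,LO,HI)
    return q
def goto(q,t,R,dstep=.036,astep=.115,maxrows=60,log=None):
    t=np.array(t)
    for k in range(maxrows):
        x,Rc,_=fkj(q);d=t-x;l=np.linalg.norm(d);r=rv(R@Rc.T);al=np.linalg.norm(r)
        if l<.0015 and al<.01:return q,k,True
        f=min(1,dstep/max(l,1e-9));g=min(1,astep/max(al,1e-9))
        Rt=Ro.from_rotvec(r*g).as_matrix()@Rc
        qn=step(q,x+d*f,Rt);dq=qn-q;q=q+dq*min(1,(VM/np.maximum(abs(dq),1e-9)).min())
        if log is not None:log.append(q)
    return q,k,False
def chain(q,R,rest):
    n=0
    for t,Rt in rest:
        q,k,ok=goto(q,t,Rt);n+=k
        if not ok:return q,n,False
    return q,n,True
E
cat > search.py <<'E'
from fast import *
import sys
rng=np.random.default_rng(int(sys.argv[1]));
from cell import bot
q0=np.clip(bot.observe()['joint_positions'],LO,HI);x,R,_=fkj(q0)
best=[]
import time;T=time.time()
while time.time()-T<200:
    nw=rng.integers(1,4);wp=[]
    for i in range(nw):
        wp.append((np.array([rng.uniform(.4,.8),rng.uniform(-.45,.35),rng.uniform(.4,.8)]),rng.choice([0,0,-90,90,180,-150,-45,45])))
    for fl in(0,180):
        seq=[(p,R@Rz(np.radians(t))) for p,t in wp]
        q,n,ok=chain(q0,R,seq)
        if not ok:break
        Rf=R@Rz(np.radians(fl))
        q,n2,ok=chain(q,R,[([.45,-.305,.25],Rf),([.455,-.305,.035],Rf)])
        if not ok:continue
        qm=q;q,n3,ok=chain(q,R,[([.45,-.305,.25],Rf),([.5,-.03,.22],Rf),([.56,.012,.13],Rf),([.595,.019,.13],Rf),([.6,.02,.10],Rf)])
        if not ok:continue
        m=min((qm-LO).min(),(HI-qm).min(),(q-LO).min(),(HI-q).min())
        best.append((n+n2+n3,m,[(p.round(2).tolist(),t) for p,t in wp],fl,qm.round(2),q.round(2)))
best.sort(key=lambda b:b[0]-200*min(b[1],.1))
print(len(best))
for b in best[:6]:print(b)
E
for i in 1 2 3 4; do OMP_NUM_THREADS=1 python3 search.py $i > o$i & sleep 2; done; wait; cat o?; nproc
```

```text
0
0
0
0
4
```

```bash
cat > chk.py <<'E'
from fast import *
rng=np.random.default_rng(0)
q0=np.clip(np.array([-.223,.484,1.238,.06,-1.192,2.0,1.583]),LO,HI);x,R,_=fkj(q0)
def iks(p,Rf,n=60):
    o=[]
    for i in range(n):
        s=least_squares(lambda q:np.r_[(fkj(q)[0]-p)*3,rv(Rf.T@fkj(q)[1])],LO+(HI-LO)*rng.random(7),bounds=(LO,HI),max_nfev=60)
        if abs(s.fun).max()<2e-3:o.append(s.x)
    return o
for fl in(0,180):
    Rf=R@Rz(np.radians(fl))
    for p in([.455,-.305,.035],[.45,-.305,.25],[.5,-.03,.22],[.56,.012,.13],[.6,.02,.1]):
        o=iks(np.array(p),Rf);print(fl,p,len(o))
        for q in o[:7]:
            print('   ',q.round(2))
E
python3 chk.py
```

```text
0 [0.455, -0.305, 0.035] 19
    [ 1.35  0.68 -0.64  2.16 -1.12  0.19 -2.58]
    [ 1.31  0.66 -0.58  2.16 -1.19  0.22 -2.52]
    [ 1.34  0.68 -0.62  2.16 -1.13  0.2  -2.57]
    [ 1.71  0.95 -1.09  2.21  1.36  0.23  1.4 ]
    [ 1.35  0.68 -0.63  2.16 -1.11  0.19 -2.59]
    [ 1.3   0.66 -0.57  2.15 -1.19  0.23 -2.52]
    [ 1.69  0.93 -1.05  2.21  1.31  0.19  1.43]
0 [0.45, -0.305, 0.25] 20
    [ 1.86  0.33 -1.21  2.09 -0.35  0.55  2.73]
    [ 1.9   0.36 -1.27  2.09 -0.28  0.54  2.67]
    [ 1.79  0.29 -1.11  2.09 -0.46  0.57  2.82]
    [ 1.8   0.29 -1.13  2.09 -0.44  0.57  2.81]
    [ 1.87  0.34 -1.22  2.09 -0.35  0.55  2.72]
    [ 1.79  0.29 -1.11  2.09 -0.46  0.57  2.82]
    [ 1.79  0.29 -1.11  2.09 -0.46  0.57  2.82]
0 [0.5, -0.03, 0.22] 21
    [-1.09  0.1   1.25  2.32 -1.03  0.33  2.78]
    [ 1.34  0.07 -1.27  2.33 -0.54  0.2   2.31]
    [ 0.33  0.03 -0.23  2.33 -0.77  0.24  2.54]
    [ 0.19  0.03 -0.08  2.33 -0.78  0.24  2.55]
    [ 0.18  0.03 -0.08  2.33 -0.78  0.24  2.55]
    [ 0.69  0.03 -0.6   2.33 -0.73  0.23  2.5 ]
    [ 1.33  0.06 -1.26  2.33 -0.54  0.2   2.32]
0 [0.56, 0.012
[... 1818 characters left out ...]
3] 7
    [ 0.76  0.44 -0.83  2.31  2.17  0.19  2.82]
    [ 0.76  0.44 -0.83  2.31  2.18  0.19  2.82]
    [ 0.76  0.44 -0.83  2.31  2.17  0.19  2.82]
    [ 0.76  0.44 -0.83  2.31  2.17  0.19  2.82]
    [ 0.76  0.44 -0.83  2.31  2.17  0.19  2.82]
    [ 0.76  0.44 -0.83  2.31  2.17  0.19  2.82]
    [ 0.76  0.44 -0.83  2.31  2.17  0.19  2.82]
180 [0.6, 0.02, 0.1] 19
    [-0.1   0.44  0.12  2.18  4.15  0.19  0.67]
    [ 0.66  0.56 -0.76  2.23  2.2   0.25  2.82]
    [-0.19  0.45  0.23  2.18  4.22  0.23  0.58]
    [-0.2   0.45  0.23  2.18  4.23  0.23  0.57]
    [-0.12  0.44  0.15  2.18  4.17  0.2   0.65]
    [-0.42  0.49  0.5   2.18  4.33  0.33  0.41]
    [-0.1   0.44  0.12  2.18  4.15  0.19  0.67]
```

```bash
cat > back.py <<'E'
from fast import *
q0=np.clip(np.array([-.223,.484,1.238,.06,-1.192,2.0,1.583]),LO,HI);x,R,_=fkj(q0)
qs=[[ .94,.8,-1.17,2.23,1.94,.55,.09],[.58,.53,-.66,2.22,2.33,.2,-.48],[.99,.9,-1.27,2.23,1.92,.65,.17]]
def run(q,pts):
    for p in pts:
        q,k,ok=goto(q,p,R);print('   ',p,k,ok,fkj(q)[0].round(3),q.round(2))
    return q
for q in qs:
    q=step(np.array(q),np.array([.6,.02,.1]),R,10)
    print('hook',q.round(2))
    for path in([[.56,.012,.13],[.5,0,.15],[.47,-.15,.15],[.45,-.305,.15],[.455,-.305,.035]],[[.56,.012,.13],[.55,-.1,.15],[.5,-.305,.15],[.455,-.305,.035]],[[.56,.012,.13],[.57,0,.2],[.6,-.15,.3],[.45,-.305,.2],[.455,-.305,.035]],[[.56,.012,.13],[.55,-.1,.15],[.5,-.305,.13],[.455,-.305,.035],[.5,-.305,.13],[.6,-.3,.3],[.7,-.2,.5],[.7,.1,.7]]):
        print(' path');run(q,path)
E
python3 back.py
```

```text
hook [ 0.94  0.8  -1.17  2.23  1.94  0.55  0.09]
 path
    [0.56, 0.012, 0.13] 2 True [0.56  0.012 0.13 ] [ 1.05  0.68 -1.25  2.31  1.86  0.48  0.11]
    [0.5, 0, 0.15] 3 True [ 0.5  -0.    0.15] [ 1.18  0.45 -1.27  2.43  1.89  0.28  0.  ]
    [0.47, -0.15, 0.15] 59 False [ 0.481 -0.15   0.133] [ 1.56  0.61 -1.27  2.38  1.52  0.19  0.77]
    [0.45, -0.305, 0.15] 8 True [ 0.45  -0.305  0.15 ] [ 1.83  0.69 -1.27  2.19  0.44  0.33  2.12]
    [0.455, -0.305, 0.035] 6 True [ 0.455 -0.305  0.035] [ 1.68  0.92 -1.05  2.21  1.31  0.19  1.44]
 path
    [0.56, 0.012, 0.13] 2 True [0.56  0.012 0.13 ] [ 1.05  0.68 -1.25  2.31  1.86  0.48  0.11]
    [0.55, -0.1, 0.15] 4 True [ 0.55 -0.1   0.15] [ 1.28  0.56 -1.18  2.28  1.49  0.22  0.64]
    [0.5, -0.305, 0.15] 7 True [ 0.5   -0.305  0.15 ] [ 1.72  0.76 -1.27  2.12  0.69  0.36  1.84]
    [0.455, -0.305, 0.035] 5 True [ 0.455 -0.305  0.035] [ 1.68  0.92 -1.05  2.21  1.31  0.19  1.44]
 path
    [0.56, 0.012, 0.13] 2 True [0.56  0.012 0.13 ] [ 1.05  0.68 -1.25  2.31  1.86  0.48  0.11]
    [0.57, 0, 0.2] 4 True [0.57 0.   0.2 ] [ 1.12  0.43 -1.27  2.
[... 4712 characters left out ...]
] [ 1.06  0.7  -1.27  2.31  1.85  0.51  0.13]
    [0.55, -0.1, 0.15] 4 True [ 0.55 -0.1   0.15] [ 1.31  0.59 -1.22  2.28  1.5   0.25  0.63]
    [0.5, -0.305, 0.13] 7 True [ 0.5   -0.305  0.13 ] [ 1.72  0.83 -1.27  2.13  0.88  0.37  1.71]
    [0.455, -0.305, 0.035] 4 True [ 0.455 -0.305  0.035] [ 1.68  0.92 -1.05  2.21  1.31  0.19  1.44]
    [0.5, -0.305, 0.13] 4 True [ 0.5   -0.305  0.13 ] [ 1.72  0.83 -1.27  2.13  0.88  0.37  1.71]
    [0.6, -0.3, 0.3] 6 True [ 0.6 -0.3  0.3] [ 1.55  0.56 -1.27  1.82  0.27  0.61  2.03]
    [0.7, -0.2, 0.5] 7 True [ 0.7 -0.2  0.5] [ 1.24  0.41 -1.23  1.44  0.22  0.94  1.82]
    [0.7, 0.1, 0.7] 10 True [0.7 0.1 0.7] [ 0.63  0.3  -1.19  1.07  0.44  1.32  1.31]
```

```bash
cat > search2.py <<'E'
from fast import *
import sys,time
rng=np.random.default_rng(int(sys.argv[1]))
q0=np.clip(np.array([-.223,.484,1.238,.06,-1.192,2.0,1.583]),LO,HI);x,R,_=fkj(q0)
best=[];T=time.time();N=0
while time.time()-T<220:
    N+=1;nw=rng.integers(1,4);wp=[]
    for i in range(nw):
        wp.append((np.array([rng.uniform(.45,.85),rng.uniform(-.45,.4),rng.uniform(.3,.8)]),rng.choice([0,0,0,-60,60,-120,120])))
    fin=[np.array([.6,-.3,.3]),np.array([.5,-.305,.13]),np.array([.455,-.305,.035])]
    q=q0;n=0;ok=True
    for p,t in wp+[(f,0) for f in fin]:
        q,k,ok=goto(q,p,R@Rz(np.radians(t)),maxrows=30);n+=k+1
        if not ok:break
    if ok:best.append((n,[(p.round(2).tolist(),int(t)) for p,t in wp],q.round(2).tolist()))
best.sort(key=lambda b:b[0])
print(N,len(best))
for b in best[:6]:print(b)
E
for i in 1 2 3 4; do OMP_NUM_THREADS=1 python3 search2.py $i > o$i & done; wait; cat o?
```

```text
1584 5
(54, [([0.83, -0.28, 0.45], -60)], [1.68, 0.92, -1.05, 2.21, 1.3, 0.19, 1.44])
(64, [([0.83, 0.27, 0.34], -120)], [1.68, 0.92, -1.05, 2.21, 1.31, 0.19, 1.44])
(77, [([0.75, 0.04, 0.57], 0), ([0.62, 0.11, 0.33], -60), ([0.82, -0.28, 0.37], -60)], [1.68, 0.92, -1.05, 2.21, 1.31, 0.19, 1.44])
(80, [([0.66, -0.09, 0.65], -60), ([0.72, -0.29, 0.76], 60)], [1.68, 0.92, -1.05, 2.21, 1.31, 0.19, 1.44])
(100, [([0.77, -0.21, 0.44], 120), ([0.7, 0.23, 0.41], 0), ([0.8, 0.18, 0.33], -120)], [1.68, 0.92, -1.05, 2.21, 1.28, 0.19, 1.46])
1604 6
(53, [([0.81, -0.24, 0.53], -60)], [1.68, 0.92, -1.05, 2.21, 1.28, 0.19, 1.46])
(56, [([0.77, -0.29, 0.43], -60)], [1.68, 0.92, -1.05, 2.21, 1.31, 0.19, 1.44])
(75, [([0.8, -0.24, 0.69], -60), ([0.81, -0.44, 0.37], 0), ([0.82, -0.05, 0.44], 0)], [1.68, 0.92, -1.05, 2.21, 1.3, 0.19, 1.44])
(81, [([0.66, -0.16, 0.77], -60), ([0.8, 0.37, 0.52], 0)], [1.68, 0.92, -1.05, 2.21, 1.31, 0.19, 1.44])
(90, [([0.61, 0.3, 0.79], 60), ([0.8, -0.45, 0.38], 60), ([0.8, -0.28, 0.3], -60)], [1.68, 0.92, -1.05, 2.21, 1.31, 0.19, 1.44])
(94, [([0.61, 0.23, 0.33], 0), ([
[... 567 characters left out ...]
, 0.19, 1.44])
1602 10
(73, [([0.65, 0.34, 0.61], 0), ([0.77, -0.27, 0.34], -60)], [1.68, 0.92, -1.05, 2.21, 1.31, 0.19, 1.44])
(74, [([0.65, -0.12, 0.68], -60), ([0.8, 0.21, 0.48], 0)], [1.68, 0.92, -1.05, 2.21, 1.3, 0.19, 1.45])
(78, [([0.66, -0.17, 0.75], -60), ([0.68, 0.24, 0.31], 60)], [1.68, 0.92, -1.05, 2.21, 1.3, 0.19, 1.45])
(81, [([0.54, -0.01, 0.49], 0), ([0.8, 0.2, 0.34], -120)], [1.68, 0.92, -1.05, 2.21, 1.29, 0.19, 1.46])
(83, [([0.61, -0.23, 0.4], 0), ([0.51, -0.1, 0.63], 0), ([0.76, -0.25, 0.51], -60)], [1.68, 0.92, -1.05, 2.21, 1.31, 0.19, 1.44])
(85, [([0.77, -0.2, 0.7], -60), ([0.47, -0.33, 0.44], 60), ([0.85, -0.11, 0.43], 0)], [1.68, 0.92, -1.05, 2.21, 1.31, 0.19, 1.44])
```

Emit:
{"name": "play_rows", "arguments": {"rows": [{"slide": [-0.022, -0.007, 0.023], "turn": -4}, {"slide": [-0.045, -0.014, 0.048], "turn": -8}, {"slide": [-0.067, -0.021, 0.072], "turn": -12}, {"slide": [-0.09, -0.028, 0.096], "turn": -16}, {"slide": [-0.113, -0.035, 0.12], "turn": -20}, {"slide": [-0.135, -0.042, 0.145], "turn": -24}, {"slide": [-0.158, -0.05, 0.169], "turn": -28}, {"slide": [-0.18, -0.057, 0.193], "turn": -32}, {"slide": [-0.203, -0.064, 0.217], "turn": -36}, {"slide": [-0.226, -0.071, 0.241], "turn": -40}, {"slide": [-0.248, -0.078, 0.265], "turn": -44}, {"slide": [-0.271, -0.085, 0.29], "turn": -48}, {"slide": [-0.293, -0.092, 0.314], "turn": -52}, {"slide": [-0.316, -0.1, 0.338], "turn": -56}, {"slide": [-0.338, -0.106, 0.362], "turn": -60}, {"slide": [-0.361, -0.1135, 0.386], "turn": -60}, {"slide": [-0.361, -0.1135, 0.386], "turn": -60}, {"slide": [-0.361, -0.1135, 0.386], "turn": -60}, {"slide": [-0.361, -0.1135, 0.386], "turn": -60}]}}

```text
t: 27.02
tool_pos: [0.7801, -0.1712, 0.5677]
tcp_rot: [0.256, 0.927, 0.124, 0.245]
force: [0.6, -0.6, -1.4]
gripper_width: 0.822
```

```bash
python3 s.py
```

```text
27.0167 F [ 0.59 -0.55 -1.38] M [-0.17   0.554 -0.018] w 70.22 p [ 0.7801 -0.1712  0.5677] jaw 144.47 z [ 0.5183  0.1044 -0.8488] j [ 0.436  0.408 -0.282  1.028 -0.106  1.204  2.82 ]
```

```bash
cat > search3.py <<'E'
from fast import *
import sys,time
from cell import bot
rng=np.random.default_rng(int(sys.argv[1]))
s=bot.observe();q0=np.clip(s['joint_positions'],LO,HI);x,R,_=fkj(q0)
# turn that makes jaw horizontal
best_t=min(np.arange(0,120,.5),key=lambda t:abs((R@Rz(np.radians(t)))[2,0]))
if sys.argv[1]=='1':print('model',x.round(3),'turn to level',best_t,(R@Rz(np.radians(best_t))).round(3))
best=[];T=time.time();N=0
fin=[np.array([.6,-.3,.3]),np.array([.5,-.305,.13]),np.array([.455,-.305,.035])]
while time.time()-T<100:
    N+=1;nw=rng.integers(0,3);wp=[]
    for i in range(nw):
        wp.append((np.array([rng.uniform(.5,.85),rng.uniform(-.4,.3),rng.uniform(.3,.75)]),rng.choice([0,best_t,best_t,best_t/2,best_t+60])))
    q=q0;n=0;ok=True
    for p,t in wp+[(f,best_t) for f in fin]:
        q,k,ok=goto(q,p,R@Rz(np.radians(t)),maxrows=30);n+=k+1
        if not ok:break
    if ok:best.append((n,[(p.round(2).tolist(),float(t)) for p,t in wp],q.round(2).tolist()))
    if nw==0 and N<8:print('direct',ok,n,q.round(2),fkj(q)[0].round(3))
best.sort(key=lambda b:b[0])
print(N,len(best))
for b in best[:5]:print(b)
E
OMP_NUM_THREADS=1 python3 search3.py 1 > o1; sleep 1; OMP_NUM_THREADS=1 python3 search3.py 2 > o2; cat o1 o2
```

```text
model [ 0.781 -0.17   0.565] turn to level 48.0 [[-0.194  0.833  0.518]
 [ 0.981  0.164  0.104]
 [ 0.002  0.529 -0.849]]
direct False 49 [ 1.4   0.67 -0.74  2.13 -0.22  0.19  2.82] [ 0.456 -0.314  0.047]
direct False 49 [ 1.4   0.67 -0.74  2.13 -0.22  0.19  2.82] [ 0.456 -0.314  0.047]
direct False 49 [ 1.4   0.67 -0.74  2.13 -0.22  0.19  2.82] [ 0.456 -0.314  0.047]
899 12
(31, [([0.76, -0.36, 0.53], 0.0)], [1.57, 0.81, -0.96, 2.18, 0.9, 0.19, 1.78])
(35, [([0.62, -0.33, 0.31], 0.0)], [1.57, 0.82, -0.96, 2.19, 0.93, 0.19, 1.75])
(36, [([0.84, -0.15, 0.6], 0.0), ([0.71, -0.34, 0.56], 0.0)], [1.56, 0.81, -0.96, 2.18, 0.88, 0.19, 1.8])
(40, [([0.53, -0.36, 0.31], 24.0), ([0.54, -0.22, 0.32], 48.0)], [1.57, 0.82, -0.96, 2.19, 0.94, 0.19, 1.75])
(43, [([0.82, -0.4, 0.31], 0.0), ([0.8, -0.15, 0.42], 0.0)], [1.57, 0.82, -0.96, 2.19, 0.93, 0.19, 1.75])
direct False 49 [ 1.4   0.67 -0.74  2.13 -0.22  0.19  2.82] [ 0.456 -0.314  0.047]
direct False 49 [ 1.4   0.67 -0.74  2.13 -0.22  0.19  2.82] [ 0.456 -0.314  0.047]
direct False 49 [ 1.4   0.67 -0.74  2.13 -0.22  0.19  2.82] [ 0.456 -0.314  0.047]
718 3
(35, [([0.66, -0.28, 0.45], 0.0), ([0.62, -0.3, 0.33], 24.0)], [1.57, 0.82, -0.96, 2.19, 0.94, 0.19, 1.75])
(44, [([0.68, -0.24, 0.48], 48.0), ([0.51, -0.34, 0.35], 24.0)], [1.57, 0.82, -0.96, 2.19, 0.94, 0.19, 1.75])
(52, [([0.75, -0.39, 0.36], 0.0), ([0.55, -0.25, 0.51], 108.0)], [1.57, 0.81, -0.96, 2.19, 0.93, 0.19, 1.76])
```

Emit:
{"name": "play_rows", "arguments": {"rows": [{"slide": [0.009, -0.021, 0.007], "turn": 0}, {"slide": [0.018, -0.043, 0.015], "turn": 0}, {"slide": [0.027, -0.064, 0.022], "turn": 0}, {"slide": [0.036, -0.086, 0.03], "turn": 0}, {"slide": [0.045, -0.107, 0.037], "turn": 0}, {"slide": [0.054, -0.128, 0.044], "turn": 0}, {"slide": [0.063, -0.15, 0.052], "turn": 0}, {"slide": [0.072, -0.171, 0.06], "turn": 0}, {"slide": [0.08, -0.193, 0.067], "turn": 0}, {"slide": [0.09, -0.214, 0.075], "turn": 0}, {"slide": [0.098, -0.235, 0.082], "turn": 0}, {"slide": [0.107, -0.257, 0.089], "turn": 0}, {"slide": [0.107, -0.257, 0.089], "turn": 0}]}}

```text
t: 28.1
tool_pos: [0.6364, -0.3238, 0.3548]
tcp_rot: [0.259, 0.926, 0.124, 0.243]
force: [-0.6, -1.0, -1.0]
gripper_width: 0.821
```

```bash
python3 s.py
cat > to.py <<'E'
# usage: to.py x y z  -> slide to world target along present tool axes, level turn
import sys
from h import *
from scipy.spatial.transform import Rotation as Ro
s=bot.observe();R=Ro.from_quat(s['tcp_rot']).as_matrix();p=s['tool_pos']
c=lambda t:(R@Ro.from_euler('z',t,degrees=True).as_matrix())[2,0]
t0=np.degrees(np.arctan2(-R[2,0],R[2,1]))
print('tilt',np.degrees(np.arccos(-R[2,2])).round(2),'az',np.degrees(np.arctan2(R[1,2],R[0,2])).round(1),'level turn',((t0+90)%180-90).round(2))
a=list(map(float,sys.argv[1:]))
for i in range(0,len(a),3): print(a[i:i+3],'slide',(R.T@(np.array(a[i:i+3])-p)).round(4))
E
python3 to.py .6 -.3 .3
```

```text
28.1 F [-0.64 -1.04 -0.95] M [-0.145  0.654 -0.065] w 70.15 p [ 0.6364 -0.3238  0.3548] jaw 144.14 z [ 0.5148  0.1037 -0.851 ] j [ 1.414  0.606 -1.235  1.571  0.36   0.865  2.817]
tilt 31.68 az 11.4 level turn 47.36
[0.6, -0.3, 0.3] slide [ 0.0612 -0.0149  0.0303]
```

Emit:
{"name": "play_rows", "arguments": {"rows": [{"slide": [0.01, -0.003, 0.005], "turn": 5}, {"slide": [0.02, -0.006, 0.01], "turn": 10}, {"slide": [0.03, -0.008, 0.015], "turn": 15}, {"slide": [0.04, -0.01, 0.02], "turn": 20}, {"slide": [0.05, -0.012, 0.025], "turn": 25}, {"slide": [0.061, -0.015, 0.03], "turn": 30}, {"slide": [0.061, -0.015, 0.03], "turn": 35}, {"slide": [0.061, -0.015, 0.03], "turn": 40}, {"slide": [0.061, -0.015, 0.03], "turn": 45}, {"slide": [0.061, -0.015, 0.03], "turn": 47.4}, {"slide": [0.061, -0.015, 0.03], "turn": 47.4}]}}

```text
t: 29.02
tool_pos: [0.6035, -0.2961, 0.305]
tcp_rot: [0.608, 0.745, 0.212, 0.175]
force: [-0.3, -0.1, 0.1]
gripper_width: 0.819
```

```bash
python3 s.py; python3 to.py .5 -.305 .16
python3 - <<'E'
from h import *
c=cam('side','s8.png');d=cam('top','t8.png')
for n,C in(('t',d),('s',c)):
    W=C['W'];x,y,z=W[...,0],W[...,1],W[...,2];im=C['pixels'].astype(int)
    k=(np.hypot(x-.4765,y+.301)<.045)&(z>.06)&(z<.1);p=W[k]
    if k.sum()>5:
        w,v=np.linalg.eigh(np.cov(p[:,:2].T));print(n,'handle',k.sum(),p.mean(0).round(4),np.degrees(np.arctan2(v[1,1],v[0,1])),p[:,2].max())
    k=(np.hypot(x-.4765,y+.301)<.05)&(abs(z-.041)<.004)&(im[...,2]-im[...,0]<90);p=W[k]
    if k.sum()>5:print(n,'disc',k.sum(),cv2.minEnclosingCircle((p[:,:2]*1000).astype(np.float32)))
E
```

```text
29.0167 F [-0.33 -0.08  0.11] M [-0.11   0.568  0.025] w 69.98 p [ 0.6035 -0.2961  0.305 ] jaw 101.53 z [ 0.5182  0.1038 -0.849 ] j [ 1.382  0.475 -1.063  1.743  0.123  0.694  2.164]
tilt 31.9 az 11.3 level turn 0.24
[0.5, -0.305, 0.16] slide [ 0.0123 -0.1642  0.0685]
t handle 32 [ 0.4775 -0.2994  0.0776] 101.5979306584803 0.08590490050560462
t disc 204 ((477.4315490722656, -300.397705078125), 22.417118072509766)
s handle 17 [ 0.4773 -0.2944  0.0744] 103.94983610075114 0.08480156136186268
s disc 106 ((478.27294921875, -296.9749755859375), 23.63844108581543)
```

View pics/s8.png

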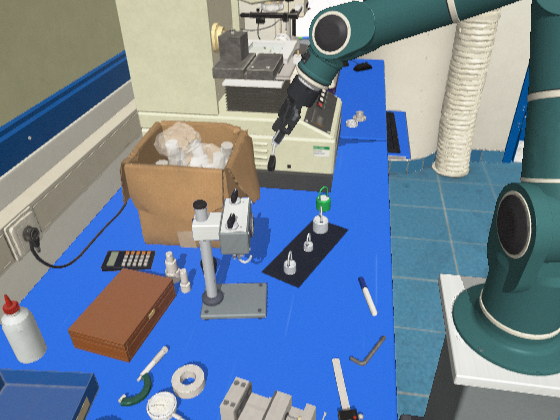

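```bash
cat > simnow.py <<'E'
import sys,json
from fast import *
from cell import bot
s=bot.observe();q=np.clip(s['joint_positions'],LO,HI);x,R,_=fkj(q);off=x-s['tool_pos'];print('off',off.round(4))
t=float(sys.argv[1]);R=R@Rz(np.radians(t));a=list(map(float,sys.argv[2:]))
for i in range(0,len(a),3):
    q,k,ok=goto(q,np.array(a[i:i+3])+off,R);X,RR,_=fkj(q);print(a[i:i+3],k,ok,(X-off).round(3),RR[:,2].round(3),q.round(2))
E
echo A; python3 simnow.py .24 .5 -.305 .13 .474 -.3 .024 .48 -.3 .15 .55 -.1 .16 .54 .0 .15 .585 .013 .13 .6 .018 .1
echo B; python3 simnow.py .24 .5 -.305 .2  .48 -.3 .1 .474 -.3 .024 .48 -.3 .15 .5 -.15 .16 .52 0 .15 .585 .013 .13 .6 .018 .1
```

```text
A
off [ 0.0054 -0.0066 -0.0013]
[0.5, -0.305, 0.13] 6 True [ 0.5   -0.305  0.13 ] [ 0.518  0.104 -0.849] [ 1.49  0.61 -0.97  2.06  0.2   0.34  2.3 ]
[0.474, -0.3, 0.024] 7 True [ 0.474 -0.3    0.024] [ 0.518  0.104 -0.849] [ 1.51  0.85 -0.93  2.14  1.05  0.19  1.64]
[0.48, -0.3, 0.15] 4 True [ 0.48 -0.3   0.15] [ 0.518  0.104 -0.849] [ 1.71  0.73 -1.27  2.1   0.67  0.45  1.89]
[0.55, -0.1, 0.16] 7 True [ 0.55 -0.1   0.16] [ 0.518  0.104 -0.849] [ 1.14  0.44 -1.02  2.21  0.66  0.22  1.42]
[0.54, 0.0, 0.15] 5 True [ 0.54 -0.    0.15] [ 0.518  0.104 -0.849] [ 0.88  0.38 -0.96  2.29  1.22  0.19  0.66]
[0.585, 0.013, 0.13] 2 True [0.585 0.013 0.13 ] [ 0.518  0.104 -0.849] [ 0.7   0.47 -0.81  2.2   1.37  0.21  0.51]
[0.6, 0.018, 0.1] 2 True [0.6   0.018 0.1  ] [ 0.518  0.104 -0.849] [ 0.62  0.54 -0.72  2.18  1.66  0.21  0.24]
B
off [ 0.0054 -0.0066 -0.0013]
[0.5, -0.305, 0.2] 5 True [ 0.5   -0.305  0.2  ] [ 0.518  0.104 -0.849] [ 1.59  0.51 -1.1   2.02  0.11  0.48  2.33]
[0.48, -0.3, 0.1] 3 True [ 0.48 -0.3   0.1 ] [ 0.518  0.104 -0.849] [ 1.48  0.64 -0.93  2.11  0.21  0.26  2.33]
[0.474, -0.3, 0.024] 6 True [ 0.474 -0.3    0.024] [ 0.518  0.104 -0.849] [ 1.51  0.85 -0.93  2.14  1.05  0.19  1.64]
[0.48, -0.3, 0.15] 4 True [ 0.48 -0.3   0.15] [ 0.518  0.104 -0.849] [ 1.71  0.73 -1.27  2.1   0.67  0.45  1.89]
[0.5, -0.15, 0.16] 5 True [ 0.5  -0.15  0.16] [ 0.518  0.104 -0.849] [ 1.45  0.48 -1.21  2.27  0.63  0.25  1.59]
[0.52, 0.0, 0.15] 7 True [ 0.52 -0.    0.15] [ 0.518  0.104 -0.849] [ 0.96  0.37 -1.03  2.33  1.29  0.19  0.59]
[0.585, 0.013, 0.13] 2 True [0.585 0.013 0.13 ] [ 0.518  0.104 -0.849] [ 0.78  0.51 -0.9   2.2   1.43  0.26  0.48]
[0.6, 0.018, 0.1] 2 True [0.6   0.018 0.1  ] [ 0.518  0.104 -0.849] [ 0.69  0.58 -0.82  2.18  1.66  0.27  0.27]
```

Emit:
{"name": "play_rows", "arguments": {"rows": [{"slide": [0.002, -0.03, 0.015], "turn": 0}, {"slide": [0.004, -0.06, 0.03], "turn": 0}, {"slide": [0.006, -0.09, 0.045], "turn": 0}, {"slide": [0.008, -0.12, 0.06], "turn": 0}, {"slide": [0.01, -0.15, 0.074], "turn": 0}, {"slide": [0.012, -0.165, 0.082], "turn": 0.2}, {"slide": [0.012, -0.175, 0.0855], "turn": 0.2}, {"slide": [0.012, -0.175, 0.0855], "turn": 0.2}, {"slide": [0.012, -0.175, 0.0855], "turn": 0.2}], "hand": 0.07}}

```text
t: 29.87
tool_pos: [0.5005, -0.3062, 0.1403]
tcp_rot: [0.608, 0.745, 0.213, 0.175]
force: [-0.1, -0.4, 0.6]
gripper_width: 0.821
```

```bash
python3 s.py; python3 to.py .474 -.2995 .0245 .478 -.2995 .06;python3 simnow.py .0 .474 -.3 .024
```

```text
29.8667 F [-0.06 -0.36  0.6 ] M [-0.087  0.556 -0.011] w 70.1 p [ 0.5005 -0.3062  0.1403] jaw 101.48 z [ 0.519   0.104  -0.8484] j [ 1.512  0.599 -1.002  2.053  0.197  0.363  2.297]
tilt 31.96 az 11.3 level turn 0.18
[0.474, -0.2995, 0.0245] slide [ 0.0121 -0.0822  0.0852]
[0.478, -0.2995, 0.06] slide [ 0.0112 -0.0601  0.0572]
off [ 0.0044 -0.007   0.0004]
[0.474, -0.3, 0.024] 7 True [ 0.474 -0.3    0.024] [ 0.519  0.104 -0.848] [ 1.51  0.85 -0.93  2.15  1.03  0.19  1.65]
```

Emit:
{"name": "play_rows", "arguments": {"rows": [{"slide": [0.006, -0.02, 0.02], "turn": 0}, {"slide": [0.012, -0.04, 0.04], "turn": 0}, {"slide": [0.012, -0.055, 0.056], "turn": 0}, {"slide": [0.012, -0.065, 0.066], "turn": 0}, {"slide": [0.012, -0.073, 0.075], "turn": 0}, {"slide": [0.012, -0.079, 0.082], "turn": 0}, {"slide": [0.012, -0.082, 0.085], "turn": 0}, {"slide": [0.012, -0.082, 0.085], "turn": 0}, {"slide": [0.012, -0.082, 0.085], "turn": 0}, {"slide": [0.012, -0.082, 0.085], "turn": 0}, {"slide": [0.012, -0.082, 0.085], "turn": 0}], "hand": 0.07}}

```text
t: 30.78
tool_pos: [0.474, -0.2996, 0.0251]
tcp_rot: [0.608, 0.745, 0.212, 0.175]
force: [1.1, 0.3, 0.6]
gripper_width: 0.821
```

```bash
python3 s.py; python3 to.py .474 -.2995 .0245
python3 - <<'E'
from h import *
c=cam('side','s9.png');d=cam('top','t9.png')
a=cv2.resize(cv2.imread('pics/s9.png')[150:290,250:390],None,fx=4,fy=4,interpolation=cv2.INTER_CUBIC)
cv2.imwrite('pics/z9.png',a)
E
```

```text
30.7833 F [1.09 0.26 0.56] M [-0.095  0.496 -0.036] w 70.11 p [ 0.474  -0.2996  0.0251] jaw 101.46 z [ 0.5189  0.103  -0.8486] j [ 1.493  0.829 -0.932  2.134  0.945  0.193  1.716]
tilt 31.94 az 11.2 level turn 0.27
[0.474, -0.2995, 0.0245] slide [ 0.0001 -0.0003  0.0005]
```

View pics/z9.png

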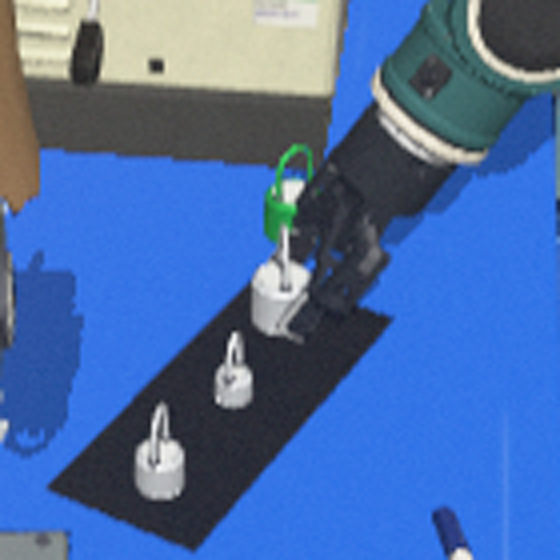

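Emit:
{"name": "play_rows", "arguments": {"rows": [{"slide": [0, 0.002, 0.0047], "turn": 0}, {"slide": [0, 0.002, 0.0047], "turn": 0}, {"slide": [0, 0.002, 0.0047], "turn": 0}], "hand": 0.07}}

```text
t: 31.13
tool_pos: [0.4775, -0.2984, 0.0214]
tcp_rot: [0.608, 0.745, 0.212, 0.174]
force: [-0.1, 0.7, -1.0]
gripper_width: 0.818
```

Emit:
{"name": "play_rows", "arguments": {"rows": [{"slide": [0, 0, 0], "turn": 0}, {"slide": [0, 0, 0], "turn": 0}, {"slide": [0, 0, 0], "turn": 0}, {"slide": [0, 0, 0], "turn": 0}, {"slide": [0, 0, 0], "turn": 0}, {"slide": [0, 0, 0], "turn": 0}], "hand": 0.03}}

```text
t: 31.63
tool_pos: [0.4773, -0.2988, 0.0216]
tcp_rot: [0.609, 0.744, 0.212, 0.175]
force: [-8.3, -0.2, 14.9]
gripper_width: 0.522
```

```bash
python3 s.py
python3 - <<'E'
from h import *
c=cam('side','s10.png')
a=cv2.resize(cv2.imread('pics/s10.png')[180:280,270:370],None,fx=6,fy=6,interpolation=cv2.INTER_CUBIC)
cv2.imwrite('pics/z10.png',a)
E
```

```text
31.6333 F [-8.26 -0.24 14.88] M [0.125 0.451 0.089] w 44.54 p [ 0.4773 -0.2988  0.0216] jaw 101.43 z [ 0.5187  0.1032 -0.8487] j [ 1.483  0.839 -0.928  2.13   0.986  0.193  1.675]
```

View pics/z10.png

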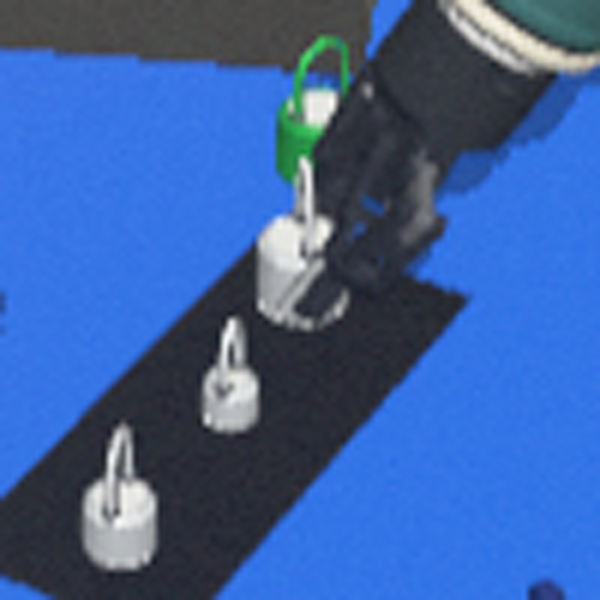

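Run:
```python
from h import *
from scipy.spatial.transform import Rotation as Ro
c=cam('side');s=bot.observe();R=Ro.from_quat(s['tcp_rot']).as_matrix()
W=c['W'];T=(W-s['tool_pos'])@R
for lo in range(20,300,15):
    k=(T[...,2]*1000<-lo)&(T[...,2]*1000>-lo-15)&(abs(T[...,0])<.12)&(abs(T[...,1])<.1)&(W[...,2]>.02)
    # exclude green/white/blue
    im=c['pixels'].astype(int);k&=~((im[...,1]-im[...,0]>60)&(T[...,2]>-.1))&~(im[...,2]>150)
    if k.sum()>3:
        y=T[...,1][k]*1000;print('behind TCP',lo,k.sum(),'y',np.percentile(y,[1,5,50,95,99]).round(1),'x',np.percentile(T[...,0][k]*1000,[5,95]).round(1))
o=np.array([.6609,.0317]);a=np.radians(10.7);Q=np.array([[np.cos(a),-np.sin(a)],[np.sin(a),np.cos(a)]])
for n in('top','side'):
    W0=np.load(n+'0.npy');S=(W0[...,:2]-o)@Q;z=W0[...,2]
    k=(abs(S[...,1])<.05)&(S[...,0]<-.0605)&(S[...,0]>-.075)&(z>.17)&(z<.29)
    print(n,k.sum(),'dial x',S[k][:,0].min(),'y',S[k][:,1].min(),S[k][:,1].max(),'z',z[k].min(),z[k].max())
```

```text
behind TCP 20 55 y [-7.6 -5.   6.5 13.6 17. ] x [-108.2   38.5]
behind TCP 35 98 y [-10.6  -9.4   8.7  14.6  31.6] x [-48.1  55.9]
behind TCP 50 102 y [-11.2  -6.5  11.   17.8  19.2] x [-52.8  61.1]
behind TCP 65 115 y [-10.8  -7.8  10.5  18.7  20.1] x [-55.3  66.6]
behind TCP 80 153 y [-8.8 -6.5 11.1 20.3 21.2] x [-53.1  67.7]
behind TCP 95 67 y [-7.3 -6.4  8.7 12.4 16.2] x [ 2.1 42.6]
behind TCP 110 98 y [-29.2 -20.1  12.2  37.2  38.2] x [ 4.4 39.9]
behind TCP 125 131 y [-27.4 -20.3  17.9  37.7  38.8] x [ 2.2 39.2]
behind TCP 140 148 y [-27.1 -21.5  14.2  37.9  38.7] x [ 4.2 39.3]
behind TCP 155 101 y [-32.5 -22.9  20.3  37.6  39.3] x [-6.9 36.9]
behind TCP 170 28 y [-37.8 -32.5  27.9  45.2  45.2] x [-4.5 44.3]
behind TCP 185 179 y [-37.7 -28.4  20.5  46.6  48.3] x [ 1.9 48.3]
behind TCP 200 173 y [-34.2 -25.2  17.3  45.7  46.3] x [ 2.9 47.1]
behind TCP 215 182 y [-32.7 -25.8  21.9  45.5  47.5] x [ 2.3 46.7]
behind TCP 230 187 y [-31.5 -17.6  30.3  47.9  50.3] x [-12.1  53.7]
behind TCP 245 115 y [-34.8 -29.7  22.8  43.8  47.6] x [-33.7  58.6]
behind TCP 260 173 y [-42.4 -37.6  20.4  53.4  55.3] x [-36.3  65.1]
behind TCP 275 246 y [-47.  -40.5  24.9  58.9  60.6] x [-36.1  67.7]
behind TCP 290 287 y [-47.9 -41.8  28.4  59.4  62. ] x [-38.3  67.5]
top 147 dial x -0.06505398996014411 y -0.027748976133897374 0.02337404867018664 z 0.21292263097705544 0.2678041994600816
side 60 dial x -0.06482670714722594 y -0.02414039112645567 0.027585492745490943 z 0.21583346088648925 0.2651315138030862
```

```bash
python3 simnow.py 0 .477 -.299 .07 .48 -.295 .15 .54 -.1 .155 .56 .0 .13 .5872 .0183 .1036  .613 .023 .1 .613 .023 .07
python3 simnow.py 0 .477 -.299 .07 .50 -.28 .13 .56 -.1 .13 .57 .0 .12 .5872 .0183 .1036  .613 .023 .1 .613 .023 .07
python3 to.py .50 -.285 .13 .56 -.1 .13 .57 .0 .12
```

```text
off [ 0.012  -0.0069  0.0072]
[0.477, -0.299, 0.07] 2 True [ 0.477 -0.299  0.07 ] [ 0.519  0.103 -0.849] [ 1.6   0.82 -1.1   2.13  0.91  0.32  1.73]
[0.48, -0.295, 0.15] 3 True [ 0.48  -0.295  0.15 ] [ 0.519  0.103 -0.849] [ 1.7   0.71 -1.27  2.1   0.63  0.45  1.91]
[0.54, -0.1, 0.155] 6 True [ 0.54  -0.1    0.155] [ 0.519  0.103 -0.849] [ 1.15  0.42 -1.03  2.21  0.62  0.22  1.45]
[0.56, 0.0, 0.13] 5 True [ 0.56 -0.    0.13] [ 0.519  0.103 -0.849] [ 0.78  0.43 -0.85  2.24  1.29  0.19  0.6 ]
[0.5872, 0.0183, 0.1036] 2 True [0.587 0.018 0.104] [ 0.519  0.103 -0.849] [ 0.63  0.51 -0.74  2.19  1.56  0.2   0.33]
[0.613, 0.023, 0.1] 1 True [0.613 0.023 0.1  ] [ 0.519  0.103 -0.849] [ 0.6   0.55 -0.73  2.13  1.5   0.23  0.39]
[0.613, 0.023, 0.07] 2 True [0.613 0.023 0.07 ] [ 0.519  0.103 -0.849] [ 0.59  0.62 -0.71  2.13  1.78  0.24  0.14]
off [ 0.012  -0.0069  0.0072]
[0.477, -0.299, 0.07] 2 True [ 0.477 -0.299  0.07 ] [ 0.519  0.103 -0.849] [ 1.6   0.82 -1.1   2.13  0.91  0.32  1.73]
[0.5, -0.28, 0.13] 2 True [ 0.5  -0.28  0.13] [ 0.519  0.103 -0.849] [ 1.63  0.76 -1.25  2.1   0.81  0.43  1.72]
[0.56, -0.1, 0.13] 6 True [ 0.56 -0.1   0.13] [ 0.519  0.103 -0.849] [ 1.05  0.49 -0.94  2.19  0.88  0.19  1.22]
[0.57, 0.0, 0.12] 4 True [ 0.57 -0.    0.12] [ 0.519  0.103 -0.849] [ 0.74  0.46 -0.81  2.22  1.39  0.19  0.52]
[0.5872, 0.0183, 0.1036] 2 True [0.587 0.018 0.104] [ 0.519  0.103 -0.849] [ 0.63  0.5  -0.73  2.19  1.56  0.2   0.33]
[0.613, 0.023, 0.1] 1 True [0.613 0.023 0.1  ] [ 0.519  0.103 -0.849] [ 0.6   0.55 -0.73  2.13  1.5   0.23  0.39]
[0.613, 0.023, 0.07] 2 True [0.613 0.023 0.07 ] [ 0.519  0.103 -0.849] [ 0.59  0.62 -0.71  2.13  1.78  0.24  0.14]
tilt 31.93 az 11.3 level turn 0.2
[0.5, -0.285, 0.13] slide [ 0.0089  0.0785 -0.0788]
[0.56, -0.1, 0.13] slide [ 0.1783  0.1597 -0.0286]
[0.57, 0.0, 0.12] slide [ 0.2744  0.1796 -0.0046]
```

Emit:
{"name": "play_rows", "arguments": {"rows": [{"slide": [0, 0.005, -0.0085], "turn": 0}, {"slide": [0, 0.0106, -0.017], "turn": 0}, {"slide": [0, 0.019, -0.03], "turn": 0}, {"slide": [0.002, 0.034, -0.045], "turn": 0}, {"slide": [0.004, 0.05, -0.058], "turn": 0}, {"slide": [0.007, 0.066, -0.07], "turn": 0}, {"slide": [0.009, 0.0785, -0.079], "turn": 0}, {"slide": [0.009, 0.0785, -0.079], "turn": 0}, {"slide": [0.009, 0.0785, -0.079], "turn": 0}], "hand": 0.03}}

```text
t: 32.48
tool_pos: [0.4994, -0.2848, 0.1292]
tcp_rot: [0.609, 0.745, 0.212, 0.174]
force: [-0.2, -0.0, -5.7]
gripper_width: 0.521
```

```bash
python3 s.py; python3 to.py .54 -.1 .13 .555 0 .12
python3 - <<'E'
from h import *
c=cam('side','s11.png')
a=cv2.resize(cv2.imread('pics/s11.png')[130:280,220:370],None,fx=4,fy=4,interpolation=cv2.INTER_CUBIC)
cv2.imwrite('pics/z11.png',a)
E
```

```text
32.4833 F [-0.16 -0.01 -5.74] M [-0.227  1.14  -0.014] w 44.5 p [ 0.4994 -0.2848  0.1292] jaw 101.45 z [ 0.5176  0.1035 -0.8494] j [ 1.626  0.761 -1.228  2.091  0.781  0.424  1.763]
tilt 31.86 az 11.3 level turn 0.17
[0.54, -0.1, 0.13] slide [0.173  0.0655 0.0395]
[0.555, 0.0, 0.12] slide [0.2681 0.0897 0.0661]
```

View pics/z11.png

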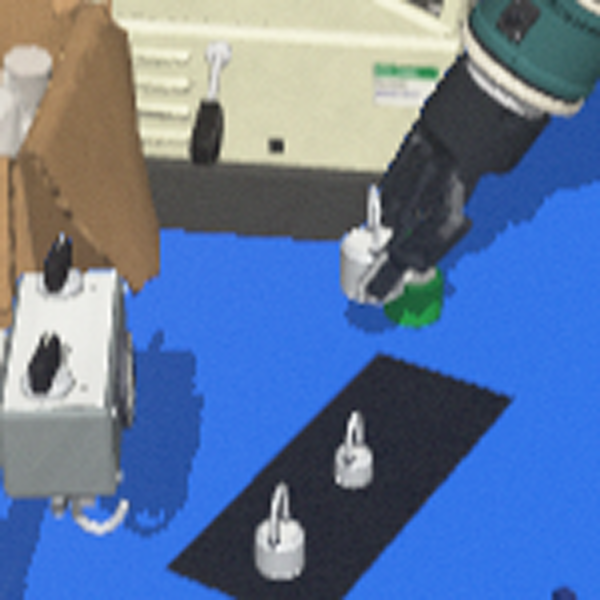

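Emit:
{"name": "play_rows", "arguments": {"rows": [{"slide": [0.03, 0.011, 0.007], "turn": 0}, {"slide": [0.06, 0.023, 0.014], "turn": 0}, {"slide": [0.09, 0.034, 0.02], "turn": 0}, {"slide": [0.12, 0.045, 0.027], "turn": 0}, {"slide": [0.15, 0.057, 0.034], "turn": 0}, {"slide": [0.18, 0.067, 0.042], "turn": 0}, {"slide": [0.21, 0.075, 0.05], "turn": 0}, {"slide": [0.24, 0.083, 0.058], "turn": 0}, {"slide": [0.26, 0.088, 0.064], "turn": 0}, {"slide": [0.268, 0.09, 0.066], "turn": 0}, {"slide": [0.268, 0.09, 0.066], "turn": 0}, {"slide": [0.268, 0.09, 0.066], "turn": 0}, {"slide": [0.268, 0.09, 0.066], "turn": 0}], "hand": 0.03}}

```text
t: 33.62
tool_pos: [0.5551, -0.0002, 0.12]
tcp_rot: [0.609, 0.745, 0.212, 0.174]
force: [0.5, -0.1, -4.9]
gripper_width: 0.518
```

```bash
python3 s.py; python3 to.py .5872 .0183 .1055; python3 simnow.py .2 .5872 .0183 .1055 .613 .023 .1036 .613 .023 .07
python3 - <<'E'
from h import *
c=cam('side','s12.png');d=cam('top','t12.png')
a=cv2.resize(cv2.imread('pics/s12.png')[160:300,190:330],None,fx=4,fy=4,interpolation=cv2.INTER_CUBIC)
cv2.imwrite('pics/z12.png',a)
E
```

```text
33.6167 F [ 0.47 -0.07 -4.85] M [-0.242  1.124  0.003] w 44.23 p [ 5.551e-01 -2.000e-04  1.200e-01] jaw 101.47 z [ 0.5167  0.1042 -0.8498] j [ 0.747  0.439 -0.855  2.248  1.416  0.207  0.452]
tilt 31.81 az 11.4 level turn 0.08
[0.5872, 0.0183, 0.1055] slide [0.0118 0.0222 0.0308]
off [0.0134 0.0097 0.0118]
[0.5872, 0.0183, 0.1055] 2 True [0.587 0.018 0.106] [ 0.517  0.104 -0.85 ] [ 0.65  0.51 -0.81  2.18  1.51  0.25  0.35]
[0.613, 0.023, 0.1036] 1 True [0.613 0.023 0.104] [ 0.517  0.104 -0.85 ] [ 0.63  0.56 -0.81  2.12  1.46  0.28  0.41]
[0.613, 0.023, 0.07] 2 True [0.613 0.023 0.07 ] [ 0.517  0.104 -0.85 ] [ 0.59  0.62 -0.75  2.13  1.73  0.28  0.17]
```

View pics/z12.png

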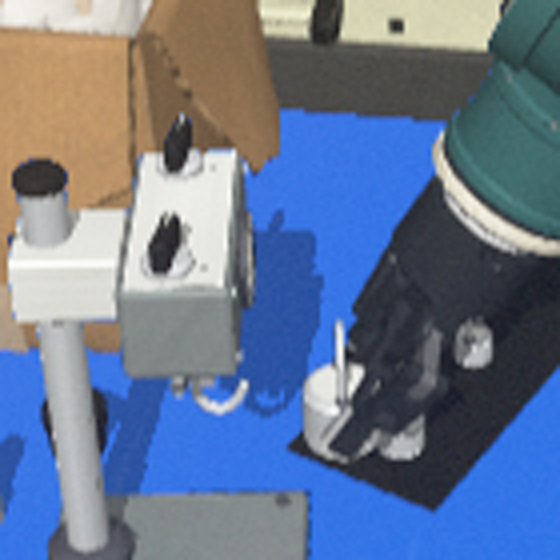

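Run:
```python
from h import *
import glob
for n in('side','top'):
    c=cam(n);W=c['W'];p=bot.observe()['tool_pos'];x,y,z=W[...,0],W[...,1],W[...,2];im=c['pixels'].astype(int)
    k=(abs(x-p[0])<.02)&(abs(y-p[1])<.03)&(z>p[2]+.035)&(z<p[2]+.07)&(im.sum(2)>300)
    if k.any():
        q=W[k];v,u=np.nonzero(k);print(n,k.sum(),'mean',q.mean(0).round(4),'top',q[q[:,2]>q[:,2].max()-.006].mean(0).round(4),q[:,2].max().round(4),'px',u.min(),u.max(),v.min(),v.max())
        w,vv=np.linalg.eigh(np.cov(q[:,:2].T));print(np.degrees(np.arctan2(vv[1,1],vv[0,1])))
    k=(abs(x-.61)<.03)&(abs(y-.022)<.02)&(z>.12)&(z<.17)
    if k.any():
        q=W[k];print(' hook',k.sum(),q.min(0).round(4),q.max(0).round(4),'endtop',q[q[:,2]>q[:,2].max()-.005].mean(0).round(4))
```

```text
side 32 mean [0.5531 0.0105 0.172 ] top [0.5546 0.0037 0.18  ] 0.1825 px 274 280 240 255
104.64082760701424
 hook 55 [0.6053 0.0187 0.1315] [0.6367 0.0306 0.1571] endtop [0.635  0.0285 0.1551]
top 51 mean [ 0.5531 -0.0063  0.1765] top [ 0.5458 -0.0131  0.1849] 0.1883 px 232 251 210 220
81.13664662941876
 hook 10 [0.6049 0.0183 0.1343] [0.6174 0.0224 0.1511] endtop [0.6076 0.0197 0.1495]
```

Emit:
{"name": "play_rows", "arguments": {"rows": [{"slide": [0.004, 0.007, 0.01], "turn": 0}, {"slide": [0.008, 0.014, 0.02], "turn": 0}, {"slide": [0.012, 0.022, 0.031], "turn": 0}, {"slide": [0.012, 0.022, 0.031], "turn": 0}, {"slide": [0.012, 0.022, 0.031], "turn": 0}], "hand": 0.03}}

```text
t: 34.23
tool_pos: [0.5878, 0.0185, 0.1058]
tcp_rot: [0.609, 0.744, 0.212, 0.174]
force: [-0.4, -0.8, -4.5]
gripper_width: 0.523
```

```bash
python3 s.py; python3 to.py .6147 .0238 .1035 .6165 .0241 .1035
python3 - <<'E'
from h import *
c=cam('side','s13.png');d=cam('top','t13.png')
a=cv2.resize(cv2.imread('pics/s13.png')[180:280,200:300],None,fx=6,fy=6,interpolation=cv2.INTER_CUBIC)
cv2.imwrite('pics/z13.png',a)
E
```

```text
34.2333 F [-0.44 -0.8  -4.48] M [-0.261  1.059  0.015] w 44.68 p [0.5878 0.0185 0.1058] jaw 101.41 z [ 0.5177  0.1044 -0.8492] j [ 0.655  0.517 -0.819  2.183  1.519  0.258  0.341]
tilt 31.88 az 11.4 level turn 0.01
[0.6147, 0.0238, 0.1035] slide [-0.0001  0.0221  0.0165]
[0.6165, 0.0241, 0.1035] slide [-0.0002  0.0236  0.0174]
```

View pics/z13.png

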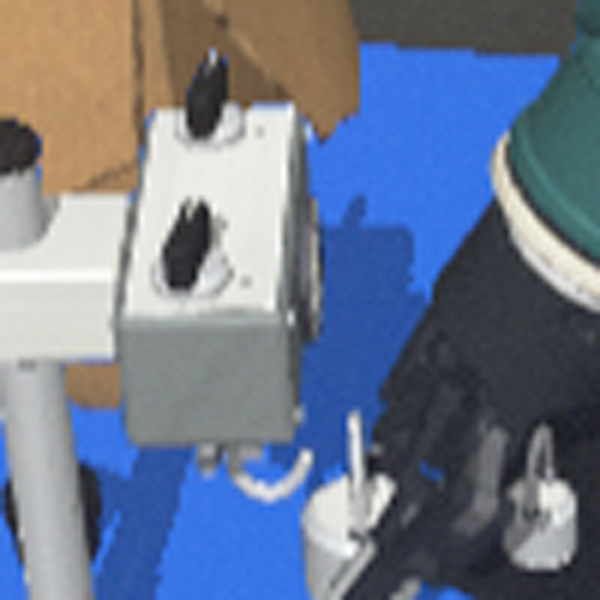

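Emit:
{"name": "play_rows", "arguments": {"rows": [{"slide": [0, 0.006, 0.0045], "turn": 0}, {"slide": [0, 0.012, 0.009], "turn": 0}, {"slide": [0, 0.018, 0.0134], "turn": 0}, {"slide": [0, 0.0225, 0.0168], "turn": 0}, {"slide": [0, 0.0225, 0.0168], "turn": 0}, {"slide": [0, 0.0225, 0.0168], "turn": 0}], "hand": 0.03}}

```text
t: 34.83
tool_pos: [0.6154, 0.0247, 0.1037]
tcp_rot: [0.609, 0.744, 0.213, 0.174]
force: [-0.4, 0.4, -5.4]
gripper_width: 0.521
```

```bash
python3 s.py; python3 to.py .6155 .0238 .075
python3 - <<'E'
from h import *
c=cam('side','s14.png');d=cam('top','t14.png')
a=cv2.resize(cv2.imread('pics/s14.png')[200:280,210:290],None,fx=7,fy=7,interpolation=cv2.INTER_CUBIC)
cv2.imwrite('pics/z14.png',a)
E
```

```text
34.8333 F [-0.41  0.39 -5.42] M [-0.281  1.13   0.038] w 44.48 p [0.6154 0.0247 0.1037] jaw 101.46 z [ 0.5181  0.1046 -0.8489] j [ 0.627  0.564 -0.817  2.121  1.467  0.291  0.404]
tilt 31.91 az 11.4 level turn 0.05
[0.6155, 0.0238, 0.075] slide [-0.0009 -0.0152  0.0243]
```

View pics/z14.png

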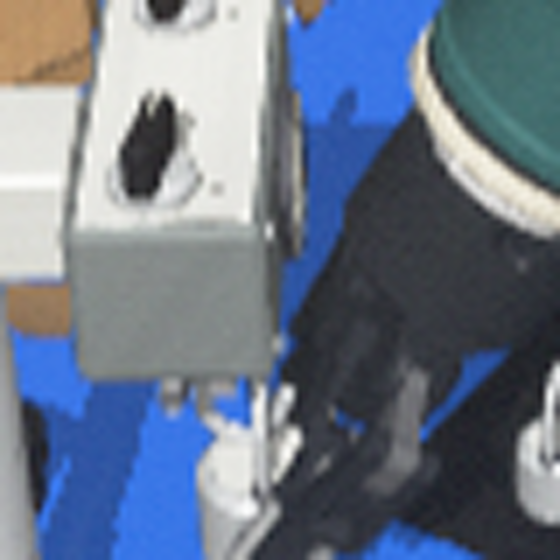

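Emit:
{"name": "play_rows", "arguments": {"rows": [{"slide": [0, -0.003, 0.005], "turn": 0}, {"slide": [0, -0.006, 0.01], "turn": 0}, {"slide": [0, -0.009, 0.0145], "turn": 0}, {"slide": [0, -0.011, 0.018], "turn": 0}, {"slide": [0, -0.0127, 0.0204], "turn": 0}, {"slide": [0, -0.0127, 0.0204], "turn": 0}, {"slide": [0, -0.0127, 0.0204], "turn": 0}], "hand": 0.03}}

```text
t: 35.52
tool_pos: [0.6153, 0.0245, 0.08]
tcp_rot: [0.609, 0.744, 0.213, 0.174]
force: [-0.0, -0.2, -2.5]
gripper_width: 0.517
```

```bash
python3 s.py
```

```text
35.5167 F [-0.03 -0.15 -2.48] M [-0.173  0.841  0.042] w 44.13 p [0.6153 0.0245 0.08  ] jaw 101.45 z [ 0.5184  0.1042 -0.8488] j [ 0.601  0.609 -0.786  2.128  1.656  0.295  0.232]
```

Emit:
{"name": "play_rows", "arguments": {"rows": [{"slide": [0, -0.0016, 0.0025], "turn": 0}, {"slide": [0, -0.0032, 0.005], "turn": 0}, {"slide": [0, -0.0032, 0.005], "turn": 0}, {"slide": [0, -0.0032, 0.005], "turn": 0}], "hand": 0.03}}

```text
t: 35.85
tool_pos: [0.6154, 0.0245, 0.074]
tcp_rot: [0.609, 0.744, 0.213, 0.174]
force: [1.8, -0.5, -0.6]
gripper_width: 0.516
```

```bash
python3 s.py
python3 - <<'E'
from h import *
c=cam('side','s15.png');d=cam('top','t15.png')
a=cv2.resize(cv2.imread('pics/s15.png')[200:280,210:290],None,fx=7,fy=7,interpolation=cv2.INTER_CUBIC)
cv2.imwrite('pics/z15.png',a)
E
```

```text
35.85 F [ 1.82 -0.47 -0.63] M [-0.118  0.301  0.034] w 44.09 p [0.6154 0.0245 0.074 ] jaw 101.45 z [ 0.5186  0.1043 -0.8487] j [ 0.601  0.625 -0.788  2.129  1.701  0.303  0.194]
```

View pics/z15.png

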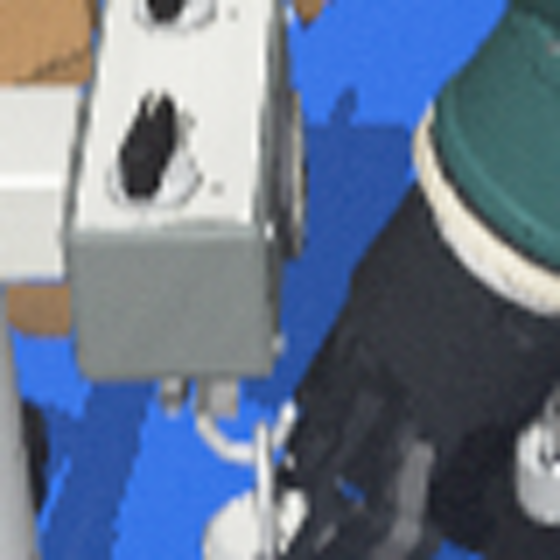

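Emit:
{"name": "play_rows", "arguments": {"rows": [{"slide": [0, 0.002, 0.0015], "turn": 0}, {"slide": [0, 0.0035, 0.003], "turn": 0}, {"slide": [0, 0.0035, 0.003], "turn": 0}, {"slide": [0, 0.0035, 0.003], "turn": 0}], "hand": 0.03}}

```text
t: 36.28
tool_pos: [0.6199, 0.0252, 0.0732]
tcp_rot: [0.609, 0.744, 0.213, 0.174]
force: [4.1, -0.8, -0.9]
gripper_width: 0.517
```

```bash
python3 s.py
```

```text
36.2833 F [ 4.14 -0.77 -0.93] M [-0.232  0.334 -0.045] w 44.17 p [0.6199 0.0252 0.0732] jaw 101.44 z [ 0.5184  0.1039 -0.8488] j [ 0.594  0.631 -0.783  2.119  1.691  0.305  0.206]
```

Run:
```python
from h import *
c=cam('side','s16.png');d=cam('top','t16.png')
a=cv2.resize(cv2.imread('pics/s16.png')[210:290,215:295],None,fx=7,fy=7,interpolation=cv2.INTER_CUBIC)
b=cv2.resize(cv2.imread('pics/s15.png')[210:290,215:295],None,fx=7,fy=7,interpolation=cv2.INTER_CUBIC)
cv2.imwrite('pics/z16.png',a)
s=bot.observe();print(s['force'],s['torque'])
```

```text
[ 3.8868493  -0.75209599 -2.41463576] [-0.27283655  0.27880133 -0.10767901]
```

View pics/z16.png

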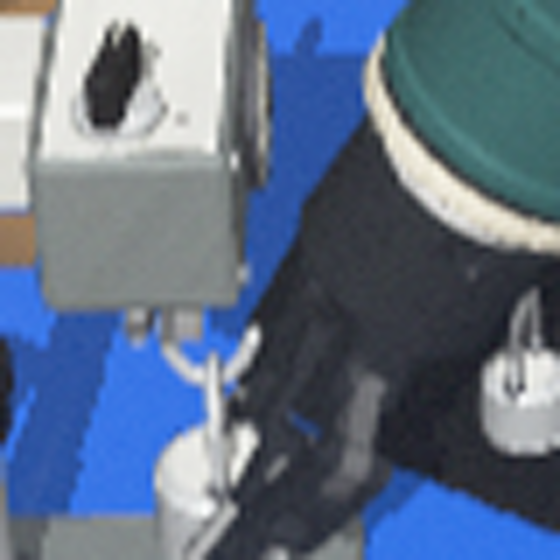

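Emit:
{"name": "play_rows", "arguments": {"rows": [{"slide": [0, 0, 0], "turn": 0}, {"slide": [0, 0, 0], "turn": 0}, {"slide": [0, 0, 0], "turn": 0}, {"slide": [0, 0, 0], "turn": 0}, {"slide": [0, 0, 0], "turn": 0}, {"slide": [0, 0, 0], "turn": 0}], "hand": 0.056}}

```text
t: 36.88
tool_pos: [0.6196, 0.0253, 0.0732]
tcp_rot: [0.609, 0.744, 0.213, 0.174]
force: [0.0, -0.7, -0.3]
gripper_width: 0.651
```

```bash
python3 s.py
python3 - <<'E'
from h import *
c=cam('side','s17.png');d=cam('top','t17.png')
a=cv2.resize(cv2.imread('pics/s17.png')[210:290,215:295],None,fx=7,fy=7,interpolation=cv2.INTER_CUBIC)
cv2.imwrite('pics/z17.png',a)
E
```

```text
36.8833 F [ 0.02 -0.68 -0.26] M [-0.11   0.521 -0.012] w 55.59 p [0.6196 0.0253 0.0732] jaw 101.45 z [ 0.5182  0.1042 -0.8489] j [ 0.594  0.631 -0.784  2.119  1.691  0.305  0.206]
```

View pics/z17.png

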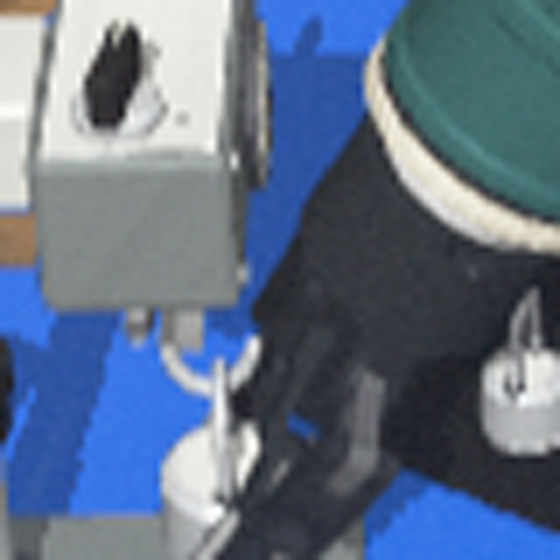

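Emit:
{"name": "play_rows", "arguments": {"rows": [{"slide": [0, 0, 0], "turn": 0}, {"slide": [0, 0, 0], "turn": 0}, {"slide": [0, 0, 0], "turn": 0}, {"slide": [0, -0.005, -0.003], "turn": 0}, {"slide": [0, -0.013, -0.008], "turn": 0}, {"slide": [0, -0.025, -0.016], "turn": 0}, {"slide": [0, -0.04, -0.025], "turn": 0}, {"slide": [0, -0.055, -0.035], "turn": 0}, {"slide": [0, -0.072, -0.045], "turn": 0}, {"slide": [0, -0.093, -0.058], "turn": 0}, {"slide": [0, -0.11, -0.069], "turn": 0}, {"slide": [0, -0.11, -0.069], "turn": 0}], "hand": 0.075}}

```text
t: 37.98
tool_pos: [0.4883, -0.0012, 0.0727]
tcp_rot: [0.609, 0.745, 0.211, 0.173]
force: [-0.7, 0.6, 0.1]
gripper_width: 0.879
```

```bash
python3 s.py
python3 - <<'E'
from h import *
c=cam('side','s18.png');d=cam('top','t18.png')
a=cv2.resize(cv2.imread('pics/s18.png')[180:280,200:300],None,fx=6,fy=6,interpolation=cv2.INTER_CUBIC)
cv2.imwrite('pics/z18.png',a)
E
```

```text
37.9833 F [-0.67  0.58  0.14] M [-0.095  0.575 -0.03 ] w 75.1 p [ 0.4883 -0.0012  0.0727] jaw 101.45 z [ 0.5157  0.1037 -0.8504] j [ 0.88   0.547 -0.987  2.408  2.064  0.337 -0.135]
```

View pics/z18.png

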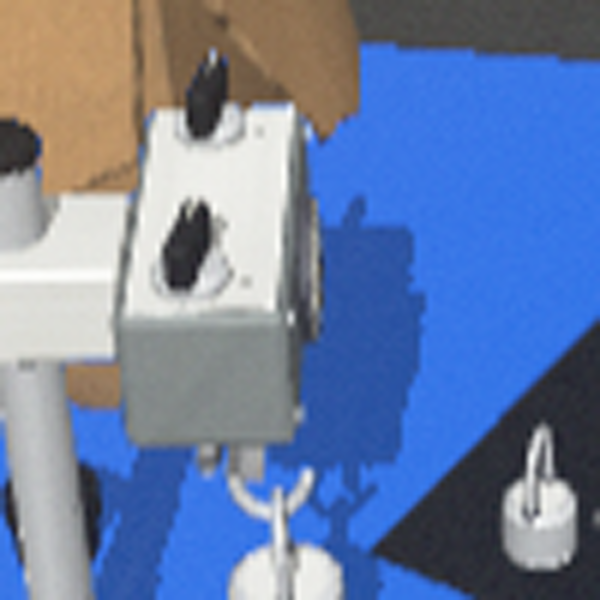

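Emit:
{"name": "play_rows", "arguments": {"rows": [{"slide": [0, -0.02, -0.02], "turn": 0}, {"slide": [0, -0.02, -0.02], "turn": 0}, {"slide": [0, -0.02, -0.02], "turn": 0}, {"slide": [0, -0.02, -0.02], "turn": 0}, {"slide": [0, -0.02, -0.02], "turn": 0}, {"slide": [0, -0.02, -0.02], "turn": 0}, {"slide": [0, -0.02, -0.02], "turn": 0}, {"slide": [0, -0.02, -0.02], "turn": 0}, {"slide": [0, -0.02, -0.02], "turn": 0}, {"slide": [0, -0.02, -0.02], "turn": 0}, {"slide": [0, -0.02, -0.02], "turn": 0}, {"slide": [0, -0.02, -0.02], "turn": 0}, {"slide": [0, -0.02, -0.02], "turn": 0}, {"slide": [0, -0.02, -0.02], "turn": 0}, {"slide": [0, -0.02, -0.02], "turn": 0}, {"slide": [0, -0.02, -0.02], "turn": 0}, {"slide": [0, -0.02, -0.02], "turn": 0}, {"slide": [0, -0.02, -0.02], "turn": 0}, {"slide": [0, -0.02, -0.02], "turn": 0}, {"slide": [0, -0.02, -0.02], "turn": 0}]}}

```text
t: 39.75
tool_pos: [0.4654, -0.006, 0.08]
tcp_rot: [0.609, 0.744, 0.212, 0.174]
force: [-0.2, -0.6, 0.5]
gripper_width: 0.88
```

```bash
python3 s.py
cat > hang.py <<'E'
from h import *
P=[]
for i in range(14):
    c=cam('side','s20.png' if i==0 else None);W=c['W'];x,y,z=W[...,0],W[...,1],W[...,2]
    k=(np.hypot(x-.62,y-.03)<.05)&(z>.04)&(z<.108)
    q=W[k];im=c['pixels']
    k2=(np.hypot(x-.62,y-.03)<.04)&(z>.085)&(z<.105)
    v,u=np.nonzero(k);P.append(np.r_[q.mean(0)*1000,u.mean(),v.mean(),k.sum(),q[:,2].min()*1000,q[:,2].max()*1000])
P=np.array(P);print(P.round(2));print('std',P.std(0).round(3))
E
python3 hang.py
python3 - <<'E'
import cv2
a=cv2.imread('pics/s20.png')[200:300,200:300];cv2.imwrite('pics/z20.png',cv2.resize(a,None,fx=6,fy=6,interpolation=cv2.INTER_CUBIC))
E
```

```text
39.75 F [-0.21 -0.58  0.54] M [-0.082  0.54  -0.04 ] w 75.11 p [ 0.4654 -0.006   0.08  ] jaw 101.45 z [ 0.5182  0.1041 -0.8489] j [ 0.949  0.507 -1.034  2.456  2.094  0.318 -0.167]
[[615.67  32.95  79.11 247.59 282.52 391.    48.92 107.74]
 [615.66  33.03  79.19 247.58 282.52 390.    50.9  107.65]
 [615.73  32.93  79.14 247.56 282.5  391.    50.62 105.74]
 [615.69  33.12  79.33 247.55 282.5  392.    49.5  107.05]
 [615.63  32.91  79.22 247.6  282.48 391.    49.02 107.45]
 [615.68  33.08  79.32 247.57 282.49 391.    49.78 107.75]
 [615.65  32.85  79.02 247.61 282.52 390.    49.3  106.78]
 [615.66  33.08  79.34 247.57 282.48 394.    49.87 107.99]
 [615.68  32.86  79.12 247.59 282.49 391.    50.65 106.27]
 [615.7   32.99  79.23 247.57 282.49 392.    50.6  105.63]
 [615.77  32.97  79.29 247.54 282.46 392.    48.07 107.32]
 [615.76  33.04  79.28 247.54 282.49 390.    50.64 107.69]
 [615.65  33.06  79.24 247.58 282.51 391.    50.22 107.15]
 [615.72  32.93  79.06 247.57 282.53 392.    50.16 107.63]]
std [0.04  0.083 0.1   0.02  0.018 1.03  0.798 0.732]
```

View pics/z20.png

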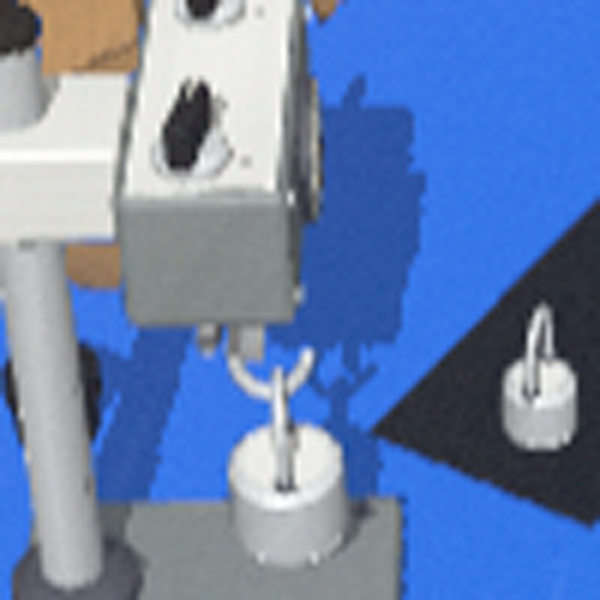

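Run:
```python
from h import *
c=cam('side');d=cam('top','t21.png')
A=np.load('side0.npy');B=c['W']
for W in(A,B):
    x,y,z=W[...,0],W[...,1],W[...,2];k=(abs(x-.605)<.006)&(abs(y-.021)<.012)&(z>.10)&(z<.17);print('hook end',k.sum(),z[k].max().round(4),z[k].mean().round(4))
    k=(abs(x-.625)<.02)&(abs(y-.024)<.01)&(z>.11)&(z<.2);print(' hook low',z[k].min().round(4))
x,y,z=B[...,0],B[...,1],B[...,2];im=c['pixels'].astype(int)
for W,I in((B,im),(d['W'],d['pixels'].astype(int))):
  for cc in((.629,.0723),(.6465,-.0201)):
    k=(np.hypot(W[...,0]-cc[0],W[...,1]-cc[1])<.03)&(abs(W[...,2]-.2905)<.005)&(I.sum(2)<240)
    if k.sum()>6:
        p=W[k][:,:2];w,v=np.linalg.eigh(np.cov(p.T));print('bar',k.sum(),np.degrees(np.arctan2(v[1,1],v[0,1]))%180)
cv2.imwrite('pics/t21z.png',cv2.resize(cv2.imread('pics/t21.png')[110:290,170:440],None,fx=2.9,fy=2.9,interpolation=3))
```

```text
hook end 12 0.1503 0.1454
 hook low 0.1319
hook end 11 0.1426 0.1384
 hook low 0.1225
bar 49 87.8954520905645
bar 43 87.43233720507165
bar 15 86.7301803557003
bar 19 84.2291573197955
```

View pics/t21z.png

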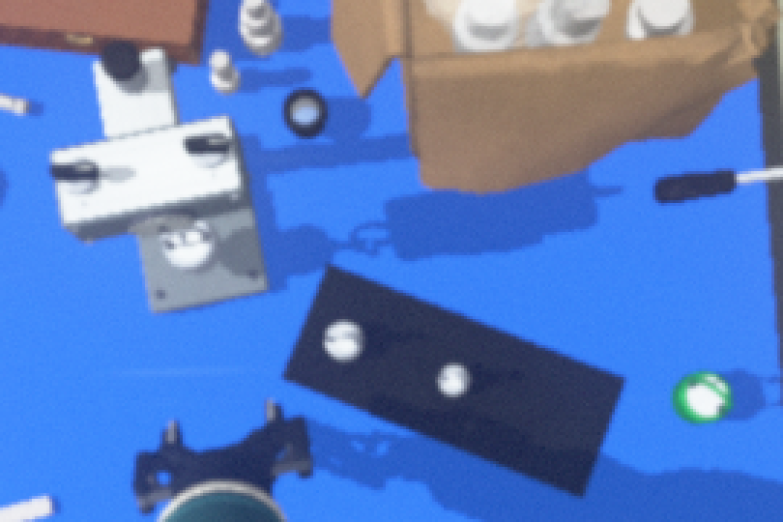

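```bash
python3 -c "
from cell import bot
print(bot.hand_in())"
```

```text
the job is handed in; nothing more can be done
None
```

The job is done and handed in at about 40 s of the 72 s allowed. Both lock knobs are turned to their stops and the large weight hangs on the hook.

**Lock knobs:** I gripped and turned each one about 80° counter-clockwise, until the torque rose to about 1.6–1.7 N·m at the end stop. Afterwards the cameras put the grip bars at roughly 84–88°. I expected about 91°, so this is a little short. It may be measurement error, because the bars are only a few pixels wide, and I relied on the torque at the stop.

**Weight:**
- **Approach:** I first turned the large weight 33° on its mat so its handle lined up with the hook. The moves allow no direct tilt, so I tilted the tool to about 32° by pushing the arm against its reach limits. I then brought the weight in from the front, lowered it onto the hook and let go.
- **Odd reading:** Just before release the wrist showed about 4 N of sideways force that I could not fully explain. It was gone once the fingers opened.

**Last checks:**
- **Hanging still:** the weight moved less than 0.1 mm over 14 pictures.
- **Load on the gauge:** the hook sits 8–9 mm lower than before, against about 9 mm expected. I did not read the dial itself, as its face is out of the cameras' view.
- **Clear of the robot:** the gripper is open and about 0.15 m away.
- **Other weights:** the medium and small weights and the green look-alike are where they were.

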